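Stack plinth boards in a jig and set its guide with a feeler

TASK

Stack all the black plinth boards that are on the table squarely in the corner of the laminating jig, one on another, flush against both the fence and the end stop. Then slide the feeler's blade along the side of the pile, well past half way along it, bring the sliding guide up until it nips the blade, and feel the fit: draw the blade back until only its front end (about a quarter of the pile's length) is still in the gap and push it in again, with the blade dragging on the guide all the while. Finally draw the blade straight out endwise, leave the guide as set and the pile square, and stand the feeler back in the middle of its cork pad, without disturbing the other things.

Things in the scene. Friction and masses are not known exactly. Their poses are not given: they have to be found in the camera images.
- pile (a point): spot on the jig's plywood base (its top 8 mm above the table) where the pile belongs: the middle of the lowest board's underside when flush. x runs along the boards to the end stop, y to the fence, z up. The base spans x -140 to +85, y -154 to +60 mm; the jig is turned up to 0.2 rad. The pile's -x side is open; on its -y side is the sliding guide
- fence (a point): fence, on the pile's +y side: two fixed aluminium blocks 50 mm high, inner faces at y = +30 mm in the pile's frame, each 32 long, centred at x = -44 and +44, so that a finger fits into the 56 mm opening between them. The point is on the base, on the line of the inner faces, midway between the blocks
- stop (a point): end stop: fixed aluminium block 50 mm high, inner face at x = +60 mm in the pile's frame, from y = -27 to +23. The point is at the foot of that face, at y = 0
- guide (a joint): travel in m of the sliding guide, a 100 mm long wooden rail parallel to the fence (x -50 to +50, top 30 mm above the base). 0 = fully back (start: 0 to 0.012), grows towards the pile (+y), limit 0.066. About 4 N of friction; it stays where left. Its inner face is a sprung steel strip yielding up to 4 mm at 1.5 N/mm; unpressed it stands (65 mm - travel) from a flush pile
- guide_grip (a point): middle of the guide's dark steel grip, an upright block 20 (pile x) x 16 (pile y) x 26 mm high on top of the rail, its top 55 mm above the base; the point is 13 mm below the grip's top and 23 mm behind (-y of) the unpressed strip's inner face. Axes as the pile's
- feeler: feeler gauge: a wooden handle block 40 (x) x 26 (y) x 45 mm high that stands on its own, with a steel blade 4 mm thick, 22 high and 90 long standing on edge and pointing along +x from the middle of the handle's front face; blade's lower edge 3 mm above the handle's foot. Origin: centre of the handle's underside. 0.3 kg. It starts standing on its cork pad
- feeler_tip (a point): end of the feeler's blade, 110 mm ahead (+x) of the feeler's origin and 14 mm above its foot; axes as the feeler's
- pad: cork pad 80 (x) x 64 (y) x 3 mm thick fixed on the table, the feeler's home. Origin: centre of its underside
- board1: black plinth board 120 (x) x 60 (y) x 12 mm (z), 0.09 kg, flat on the table at the start; all are alike; two to four are present. Origin: centre of its underside
- board2: black plinth board 120 (x) x 60 (y) x 12 mm (z), 0.09 kg, flat on the table at the start; all are alike; two to four are present. Origin: centre of its underside
- board3: black plinth board 120 (x) x 60 (y) x 12 mm (z), 0.09 kg, flat on the table at the start; all are alike; two to four are present. Origin: centre of its underside
- board4: black plinth board 120 (x) x 60 (y) x 12 mm (z), 0.09 kg, flat on the table at the start; all are alike; two to four are present. Origin: centre of its underside
- bowl: terracotta bowl, 90 across, 40 high; bystander. Origin: centre of its underside
- jar: amber glass jar, 52 across, 60 high; bystander. Origin: centre of its underside
- tape: roll of paper tape lying flat, 90 across, 22 high; bystander. Origin: centre of its underside
- stone: grey stone, 76 across, 32 high; bystander. Origin: centre of its underside
- offcut: black wooden offcut 50 x 45 x 35 high; bystander. Origin: centre of its underside
- brush: brush lying flat; bystander
Mind the look-alikes: they are no part of the job. What is shaped like the board1 but turquoise or yellow is not meant.

How it is judged:
By the outcome, as a careful person would: the job done as asked, in the order asked, and still so for the second after the job is handed in, with the robot touching nothing.
Of board1, board2, board3, board4 only 2 to 4 are there at a start; the rules pass over those that are not, and their reading is None.
At some moment in a run one of board1, board2, board3, board4 may be knocked a few centimetres aside while the robot is not near it.
It also fails if it takes over 210 s, if anything falls off the work surface, if the arm or the gripper's body presses on something with over 40 N, if the wrist force passes 120 N, or if a joint passes its speed limit or range.

ROBOT

A 6-joint arm with a two-finger parallel gripper is mounted at the origin on the work surface. World frame = base frame: x ahead of the robot, y to its left, z up, the work surface at z = 0. Lengths are in m, angles in rad, forces in N, time in s.
With the tool pointing down it reaches from about 0.425 to 0.95 m from the base axis. Payload 3.5 kg.
Tool frame: the origin (TCP) lies at the very end of the fingers, on their centre line; the grasp point (between the pads) lies behind it (ctrl.grasp_offset is the z of the grasp point in the tool frame, in m); z points along the fingers, x is the direction in which the jaws open and shut, and the axes are right-handed (so a half turn about z gives the same grasp; the last joint's range is limited). The gripper opens to 85 mm and grips with 20 to 120 N. Pads are 22 mm wide; open, the fingers measure 114 mm over their backs; the gripper's body (76 mm by 85 mm) begins 54 mm behind the grasp point. The pads swing forward as they close: fully open they stand 13 mm farther back than shut.
Start: joints at [-1.488, 0.286, 1.577, -0, 1.279, -0.15], TCP at [0.156, -0.657, 0.231] pointing down, gripper open.
Joint ranges: [-2.77, 2.77], [-0.9, 2.22], [0.21, 2.48], [-1.53, 4.67], [0.24, 2.81], [-2.84, 2.84]. Speed limits (rad/s): [2.79, 2.79, 3.14, 3.14, 3.14, 3.14].

INTERFACE

Orientations are given as a unit quaternion [x, y, z, w].
In Python, from plant import ctrl gives the robot as it stands.
- The arm moves only by the shell command python3 -m jog 'ROWS' [FORCE]. ROWS is JSON, a list of rows, each an object with "grip": the closure, from 0 (fully open) to 1 (shut); "xyz": the shift along the tool's x, y, z in m, a list of three; "dr": the turn, a rotation vector about the tool's x, y, z in rad, a list of three. A call has 1 to 12 rows; each row is the pose to reach, as a shift and turn from the pose commanded when the call began, along the tool's axes at that moment; what a row does not reach only later rows make up. A row lasts 1/12 s, in which the tool goes at most 41.7 mm and 7.16 degrees, less where a joint would pass 70% of its speed; a pose out of reach is approached as far as the arm can. A call with a gripper value outside its range is refused whole. The fingers move at their own pace and stop on an object; FORCE is the grip in N (left out, the last holds). Time passes only in rows, so rows that repeat a pose let the fingers close. It gives the time, the measured TCP pose, the force and the opening at its end, in the units of the state.
- ctrl.get_state(): the state, without advancing time (a new reading comes with each control period).
- ctrl.read_camera(name): name is "side" or "top" or "wrist"; returns the picture (400x640x3 uint8, red, green, blue); there is no depth.
- ctrl.get_calibration(name): a dict with "mtx" (3x3 intrinsics, pixels), "R" (3x3) and "t" (3): a world point X has camera coordinates R X + t; the wrist camera has in their place "hand_eye" (4x4, takes a point from camera to tool coordinates, whose origin is the TCP and whose axes are the tool frame's). Camera axes: x right, y down, z forward; pixel columns grow to the right and rows downward; lengths in m; the calibration is good to about 2 mm. A picture is of the moment at which its call begins: read the wrist's pose just before it. get_calibration takes no time and is no camera call.
- ctrl.sign_off(): hands the job in, once; it reports no verdict.
The state is a dict: "time": time; "qpos": joint angles; "dq": joint speeds; "joint_efforts": joint torques, N m; "eef_pos": TCP position; "tcp_rot": TCP orientation; "contact_force": force on the tool from outside, world axes, zero at the start; "wrist_torque": the same for the moment, N m; "opening": opening from 0.0 (shut) to 1.0 (fully open).
Only numpy, scipy, OpenCV 4.12 (cv2) and the standard library are available. Lean on these libraries where they do the work, as an engineer would, in place of code of your own. Each camera call takes 0.05 s, during which the arm holds its last target.

## Working session

There is one attempt and no reset: what is moved stays moved. The work goes in short steps, Python scripts to look and compute and a shell command to move; the robot and the scene stay as the last step left them, time stands still between calls to the robot, and variables do not carry over. Pictures are saved under pics/ and viewed, and the job is handed in when it is done.

I'll start by looking at the workspace and the cameras.

```bash
ls -la; mkdir -p pics; python3 - <<'E'
from plant import ctrl
import cv2, numpy as np
s=ctrl.get_state()
print(s, ctrl.grasp_offset)
for n in ("top","side","wrist"):
    c=ctrl.get_calibration(n)
    print(n,{k:np.round(v,4).tolist() for k,v in c.items()})
    im=ctrl.read_camera(n); cv2.imwrite(f"pics/{n}0.png",im[:,:,::-1])
E
```

```text
total 12
drwxr-xr-x  3 agent agent 4096 Dec  6 23:13 .
drwxr-xr-x 23 root  root  4096 Dec  6 23:13 ..
drwxr-xr-x  2 agent agent 4096 Dec  6 23:13 pics
{'time': 0.0, 'qpos': array([-1.48799203e+00,  2.87205532e-01,  1.57819680e+00,  2.07184151e-05,
        1.27857579e+00, -1.49987116e-01]), 'dq': array([ 6.67882023e-05,  7.50533571e-04, -1.43971270e-03,  1.53842993e-03,
        4.14234602e-05, -8.27090633e-04]), 'joint_efforts': array([-4.73845228e-05, -4.05980551e+01, -2.92624623e+01, -1.67454859e-04,
        5.86918672e-03, -1.71398202e-06]), 'eef_pos': array([ 0.1557058 , -0.65611836,  0.22990986]), 'tcp_rot': array([ 0.78443832, -0.62020569, -0.00080735, -0.00087801]), 'contact_force': array([ 0.09237375, -0.86977479, -1.44186083]), 'wrist_torque': array([-0.01041157,  0.01135812,  0.0102846 ]), 'opening': 1.0001196913255652} -0.0187
top {'mtx': [[376.185, 0.0, 322.2972], [0.0, 376.185, 202.4217], [0.0, 0.0, 1.0]], 'R': [[0.0197, -0.9997, -0.0161], [-0.9893, -0.0171, -0.1451], [0.1448, 0.0188, -0.9893]], 't': [-0.0009, 0.492, 1.0102]}
side {'mtx': [[505.9669, 0.0, 327.7144], [0.0, 505.9669, 202.8], [0.0, 0.0, 1.0]], 'R': [[-0.9183, -0.3959, -0.0096], [-0.2744, 0.6536, -0.7054], [0.2855, -0.6451, -0.7088]], 't': [0.4785, 0.1859, 1.4997]}
wrist {'mtx': [[319.3417, 0.0, 320.6008], [0.0, 319.3417, 198.9431], [0.0, 0.0, 1.0]], 'hand_eye': [[1.0, 0.0003, -0.0009, 0.0002], [-0.0001, 0.9564, 0.2921, -0.0742], [0.001, -0.2921, 0.9564, -0.1425], [0.0, 0.0, 0.0, 1.0]]}
```

View pics/top0.png

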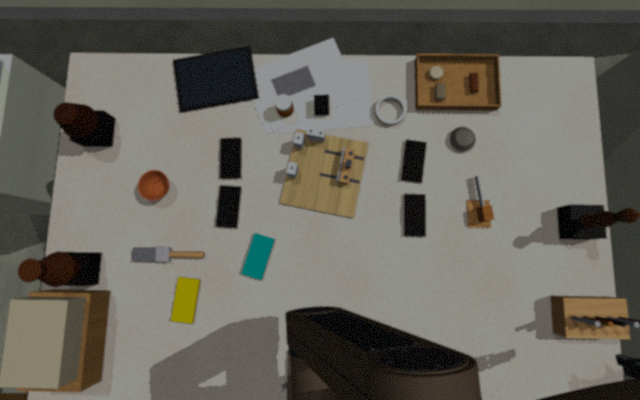

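View pics/side0.png

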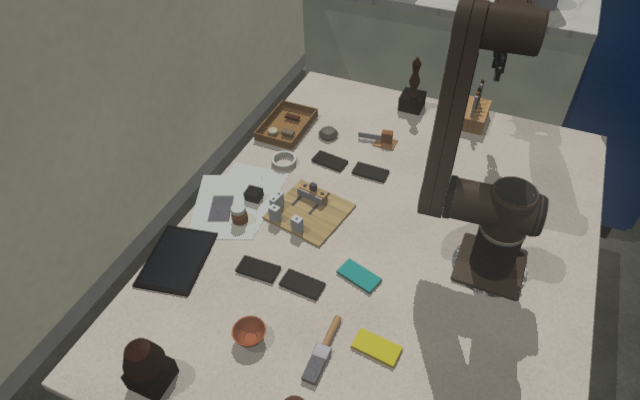

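View pics/wrist0.png

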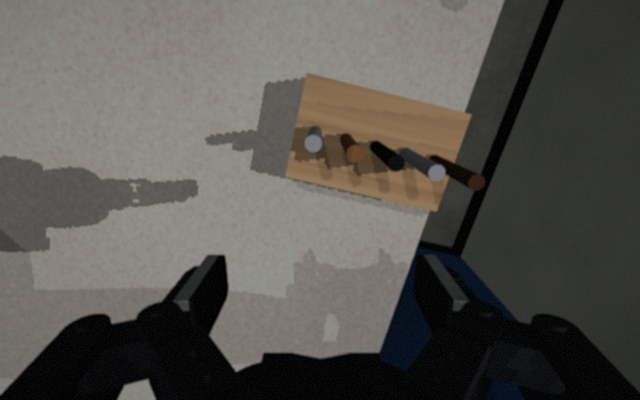

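```bash
cat > h.py <<'E'
import numpy as np, cv2
from scipy.spatial.transform import Rotation as Ro
from plant import ctrl
def st():
    s=ctrl.get_state(); return s, np.array(s['eef_pos']), Ro.from_quat(s['tcp_rot'])
def cam(n):
    """returns image(BGR), origin C, R_wc, K"""
    s,p,R=st(); c=ctrl.get_calibration(n); im=ctrl.read_camera(n)[:,:,::-1].copy()
    if n=='wrist':
        H=np.array(c['hand_eye']); Rw=R.as_matrix()@H[:3,:3]; C=p+R.as_matrix()@H[:3,3]
    else:
        Rw=np.array(c['R']).T; C=-Rw@np.array(c['t'])
    return im,(C,Rw,np.array(c['mtx']))
def ray(px,c,z):
    C,Rw,K=c; px=np.atleast_2d(np.float64(px))
    d=(Rw@np.linalg.inv(K)@np.c_[px,np.ones(len(px))].T).T
    return C+d*((z-C[2])/d[:,2])[:,None]
def proj(X,c):
    C,Rw,K=c; v=(np.atleast_2d(X)-C)@Rw@K.T; return v[:,:2]/v[:,2:]
def go(xyz,yaw=None):
    """print shift (tool axes) and turn to reach world xyz with tool down, tool-x axis at world yaw"""
    s,p,R=st()
    sh=R.inv().apply(np.array(xyz)-p)
    print('now',np.round(p,4),'shift',np.round(sh,4),end=' ')
    if yaw is not None:
        best=None
        for y in (yaw,yaw+np.pi):
            T=Ro.from_matrix(np.array([[np.cos(y),np.sin(y),0],[np.sin(y),-np.cos(y),0],[0,0,-1]]))
            dr=(R.inv()*T).as_rotvec(); print('dr',np.round(dr,3),end=' ')
    print('q6 %.2f t %.1f'%(s['qpos'][5],s['time']))
def yaw():
    s,p,R=st(); x=R.apply([1,0,0]); return np.arctan2(x[1],x[0])
def blobs(m,amin=100):
    cs,_=cv2.findContours(m.astype(np.uint8),cv2.RETR_EXTERNAL,cv2.CHAIN_APPROX_NONE)
    return [c[:,0,:] for c in cs if cv2.contourArea(c)>amin]
E
python3 - <<'E'
from h import *
im,c=cam('top')
g=im.max(2)
m=(g<45)
m=cv2.morphologyEx(m.astype(np.uint8),cv2.MORPH_OPEN,np.ones((3,3)))
for b in blobs(m,150):
    r=cv2.minAreaRect(b); w=ray(cv2.boxPoints(r),c,0.012)
    e=sorted([np.linalg.norm(w[1]-w[0]),np.linalg.norm(w[2]-w[1])])
    print('px',np.round(r[0]),'size mm',np.round(np.array(e)*1000),'xy',np.round(w.mean(0)[:2],3))
# jig px ->
for p in [(302,131),(368,142),(355,217),(281,205)]: print(p,np.round(ray(p,c,0.008)[0],3))
crop=im[50:300,130:510]; cv2.imwrite('pics/topcrop.png',cv2.resize(crop,None,fx=2.1,fy=2.1,interpolation=cv2.INTER_CUBIC))
E
```

```text
px [592. 377.] size mm [108. 244.] xy [ 0.042 -0.712]
px [381. 353.] size mm [235. 511.] xy [ 0.092 -0.156]
px [ 70. 269.] size mm [ 89. 174.] xy [0.295 0.714]
px [596. 222.] size mm [ 90. 214.] xy [ 0.454 -0.757]
px [414. 215.] size mm [ 54. 113.] xy [ 0.465 -0.252]
px [228. 206.] size mm [ 57. 116.] xy [0.48  0.277]
px [413. 161.] size mm [ 56. 118.] xy [ 0.621 -0.251]
px [230. 158.] size mm [ 56. 114.] xy [0.622 0.278]
px [ 83. 125.] size mm [123. 181.] xy [0.715 0.721]
px [321. 105.] size mm [36. 56.] xy [0.787 0.018]
px [215.  78.] size mm [176. 246.] xy [0.87  0.338]
(302, 131) [0.707 0.073 0.008]
(368, 142) [ 0.677 -0.121  0.008]
(355, 217) [ 0.456 -0.085  0.008]
(281, 205) [0.487 0.127 0.008]
```

View pics/topcrop.png

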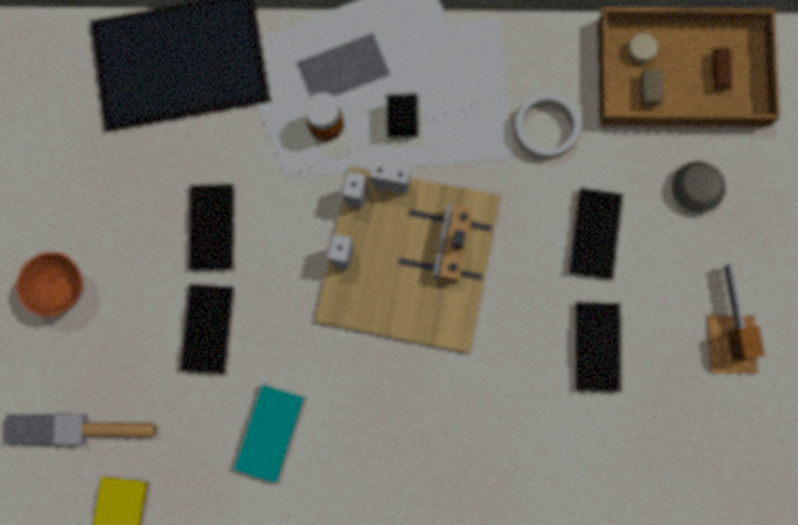

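Candidates: black 120x60 slabs at top-image px (231,158), (228,207), (413,161) and (414,215). Look-alikes are turquoise (258,257), yellow (186,300), the small black offcut (321,104) and the big black slate (215,78). I choose the four black ones, which all measure about 57x116 mm. Next I'll look at the jig with the wrist camera.

```bash
python3 - <<'E'
from h import *
print(yaw()); go([0.56,0.0,0.30],-0.2-np.pi/2)
E
```

```text
-1.3380057660635272
now [ 0.1557 -0.6564  0.2305] shift [-0.5455 -0.5448 -0.0686] dr [0.    0.001 0.433] dr [-2.000e-03  0.000e+00 -2.709e+00] q6 -0.15 t 0.2
```

```bash
python3 -m jog '[{"grip":0,"xyz":[-0.04,-0.04,-0.07],"dr":[0,0,0]},{"grip":0,"xyz":[-0.545,-0.545,-0.07],"dr":[0,0,0.43]},{"grip":0,"xyz":[-0.545,-0.545,-0.07],"dr":[0,0,0.43]},{"grip":0,"xyz":[-0.545,-0.545,-0.07],"dr":[0,0,0.43]},{"grip":0,"xyz":[-0.545,-0.545,-0.07],"dr":[0,0,0.43]},{"grip":0,"xyz":[-0.545,-0.545,-0.07],"dr":[0,0,0.43]},{"grip":0,"xyz":[-0.545,-0.545,-0.07],"dr":[0,0,0.43]},{"grip":0,"xyz":[-0.545,-0.545,-0.07],"dr":[0,0,0.43]},{"grip":0,"xyz":[-0.545,-0.545,-0.07],"dr":[0,0,0.43]},{"grip":0,"xyz":[-0.545,-0.545,-0.07],"dr":[0,0,0.43]},{"grip":0,"xyz":[-0.545,-0.545,-0.07],"dr":[0,0,0.43]},{"grip":0,"xyz":[-0.545,-0.545,-0.07],"dr":[0,0,0.43]}]'
python3 -c "
from h import *
go([0.56,0.0,0.30],-0.2-np.pi/2)"
```

```text
time: 1.2
eef_pos: [0.4103, -0.2429, 0.287]
tcp_rot: [-0.634, 0.773, -0.0, 0.0]
contact_force: [0.5, -0.7, -0.1]
opening: 1.002
now [ 0.4103 -0.2429  0.287 ] shift [-0.2676 -0.0991 -0.013 ] dr [-0.001 -0.     0.002] dr [ 0.000e+00 -1.000e-03 -3.139e+00] q6 1.02 t 1.2
```

```bash
python3 -m jog '[{"grip":0,"xyz":[-0.267,-0.099,-0.013],"dr":[0,0,0]},{"grip":0,"xyz":[-0.267,-0.099,-0.013],"dr":[0,0,0]},{"grip":0,"xyz":[-0.267,-0.099,-0.013],"dr":[0,0,0]},{"grip":0,"xyz":[-0.267,-0.099,-0.013],"dr":[0,0,0]},{"grip":0,"xyz":[-0.267,-0.099,-0.013],"dr":[0,0,0]},{"grip":0,"xyz":[-0.267,-0.099,-0.013],"dr":[0,0,0]},{"grip":0,"xyz":[-0.267,-0.099,-0.013],"dr":[0,0,0]},{"grip":0,"xyz":[-0.267,-0.099,-0.013],"dr":[0,0,0]},{"grip":0,"xyz":[-0.267,-0.099,-0.013],"dr":[0,0,0]},{"grip":0,"xyz":[-0.267,-0.099,-0.013],"dr":[0,0,0]}]'
python3 - <<'E'
from h import *
im,c=cam('wrist'); cv2.imwrite('pics/w1.png',im); print(c[0])
np.save('c1.npy',np.array([*c[0],*c[1].ravel(),*c[2].ravel()]))
im,c=cam('top'); cv2.imwrite('pics/top1.png',im)
E
```

```text
time: 2.03
eef_pos: [0.5588, -0.0025, 0.2994]
tcp_rot: [-0.634, 0.773, 0.0, -0.001]
contact_force: [-0.4, -0.0, -0.6]
opening: 1.002
[ 0.63183775 -0.01717661  0.44184141]
```

View pics/w1.png

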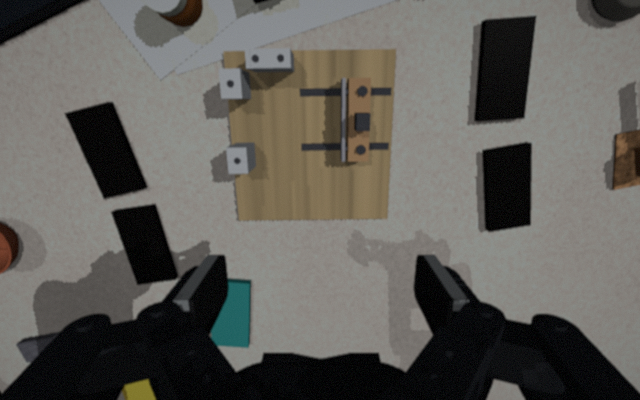

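The wrist image shows the jig base corners near (223,50), (396,49), (388,219) and (238,220). The fence blocks are at (233,83) and (239,160), the end stop at (268,58), and the guide with its grip at (358,122). I'll measure the frame on zoomed crops.

```bash
python3 - <<'E'
from h import *
im=cv2.imread('pics/w1.png')
cr=im[35:230,205:405]; cr=cv2.resize(cr,None,fx=3.05,fy=3.05,interpolation=cv2.INTER_CUBIC)
for i in range(0,200,20):
    cv2.putText(cr,str(205+i),(int(i*3.05),10),0,0.35,(0,0,255)); cv2.putText(cr,str(35+i),(0,int(i*3.05)+4),0,0.35,(0,0,255))
cv2.imwrite('pics/w1c.png',cr)
a=np.load('c1.npy'); c=(a[:3],a[3:12].reshape(3,3),a[12:].reshape(3,3))
hsv=cv2.cvtColor(im,cv2.COLOR_BGR2HSV)
m=((hsv[...,0]>12)&(hsv[...,0]<30)&(hsv[...,1]>60)&(hsv[...,2]>70)).astype(np.uint8)
m=cv2.morphologyEx(m,cv2.MORPH_CLOSE,np.ones((7,7))); m=cv2.morphologyEx(m,cv2.MORPH_OPEN,np.ones((5,5)))
b=max(blobs(m),key=cv2.contourArea); print(cv2.contourArea(b), cv2.boundingRect(b))
w=ray(b,c,0.008)
# fit lines to right, bottom, left edges
b=b.astype(float)
def line(sel):
    p=ray(b[sel],c,0.008)[:,:2]; vx,vy,x,y=cv2.fitLine(p.astype(np.float32),cv2.DIST_HUBER,0,0.01,0.01).ravel(); return (x,y),np.arctan2(vy,vx)
R=(b[:,0]>380)&(b[:,1]>60)&(b[:,1]<210); B=(b[:,1]>212)&(b[:,0]>245)&(b[:,0]<380); T=(b[:,1]<60)&(b[:,0]>300)&(b[:,0]<385); L=(b[:,0]<245)&(b[:,1]>180)&(b[:,1]<212)
for n,s in zip('RBTL',(R,B,T,L)):
    if s.sum()>5: print(n,s.sum(),line(s))
for p in [(223,50),(396,49),(388,219),(238,220)]: print(p,np.round(ray(p,c,0.008)[0],4))
E
```

```text
23089.5 (229, 50, 167, 170)
R 175 ((np.float32(0.5581221), np.float32(-0.09762344)), np.float32(-0.1853261))
B 134 ((np.float32(0.4744566), np.float32(0.026108213)), np.float32(1.3861351))
T 84 ((np.float32(0.6851124), np.float32(-0.05963658)), np.float32(1.3742696))
L 31 ((np.float32(0.52732885), np.float32(0.12463449)), np.float32(-0.19443507))
(223, 50) [0.7149 0.09   0.008 ]
(396, 49) [ 0.674  -0.1211  0.008 ]
(388, 219) [ 0.4524 -0.0811  0.008 ]
(238, 220) [0.4933 0.1325 0.008 ]
```

View pics/w1c.png

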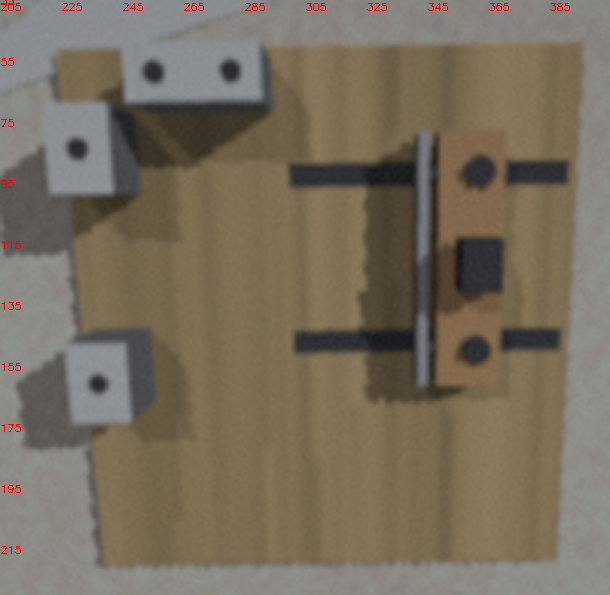

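```bash
python3 - <<'E'
from h import *
a=np.load('c1.npy'); c=(a[:3],a[3:12].reshape(3,3),a[12:].reshape(3,3))
th=-0.188; pile=np.array([0.6194,0.0462]); Rm=np.array([[np.cos(th),-np.sin(th)],[np.sin(th),np.cos(th)]])
def loc(cp,z):
    cp=np.array(cp,float)/3.05+[205,35]-0.0
    return np.round((ray(cp,c,z)[:,:2]-pile)@Rm*1000,1)
for P in ([(66,341),(127,341),(133,423),(70,425)],[(44,101),(108,101),(113,193),(49,195)],[(122,40),(262,40),(265,101),(125,103)]):
    print(loc(P,0.058).tolist())
print('grip',loc([(459,238),(502,238),(502,291),(458,291)],0.063).tolist())
print('strip top',loc([(417,131),(431,131),(429,386),(415,386)],0.038).tolist())
E
```

```text
[[-27.5, 53.0], [-27.7, 29.0], [-60.5, 29.1], [-61.2, 54.6]]
[[60.1, 52.7], [59.9, 29.3], [27.7, 30.1], [27.2, 54.2]]
[[80.2, 22.6], [79.8, -27.8], [59.4, -28.2], [59.1, 23.1]]
grip [[10.5, -99.8], [10.3, -116.0], [-9.2, -116.7], [-9.1, -99.9]]
strip top [[49.9, -85.2], [49.8, -90.7], [-50.2, -91.3], [-50.2, -85.5]]
```

```bash
cat >> h.py <<'E'
TH=-0.188; PILE=np.array([0.6192,0.0461])
RM=np.array([[np.cos(TH),-np.sin(TH)],[np.sin(TH),np.cos(TH)]])
def P2W(x,y,z): # pile frame mm -> world m (z mm above base)
    return np.r_[PILE+RM@np.array([x,y])/1000, 0.008+z/1000]
def W2P(X):
    X=np.atleast_2d(X); return np.c_[(X[:,:2]-PILE)@RM*1000,(X[:,2:]-0.008)*1000]
def boards(im,c,z=0.012,thr=40):
    m=(im.max(2)<thr).astype(np.uint8); m=cv2.morphologyEx(m,cv2.MORPH_OPEN,np.ones((3,3)))
    for b in blobs(m,300):
        r=cv2.minAreaRect(b); w=ray(cv2.boxPoints(r),c,z)[:,:2]
        e=w[1]-w[0],w[2]-w[1]; l=[np.linalg.norm(v) for v in e]; i=int(l[1]>l[0]); d=e[i]
        a=np.arctan2(d[1],d[0]); a=(a+np.pi/2)%np.pi-np.pi/2
        print('px',np.round(r[0]),'size',np.round(np.array(l)*1000),'xy',np.round(w.mean(0),4),'yaw %.3f'%a)
E
python3 - <<'E'
from h import *
im=cv2.imread('pics/w1.png'); a=np.load('c1.npy'); c=(a[:3],a[3:12].reshape(3,3),a[12:].reshape(3,3))
boards(im,c)
E
```

```text
px [320. 328.] size [952. 287.] xy [0.2803 0.0545] yaw 1.374
px [145. 244.] size [ 64. 126.] xy [0.4822 0.2757] yaw -0.034
px [506. 187.] size [ 63. 126.] xy [ 0.4664 -0.2486] yaw -0.006
px [106. 150.] size [ 65. 123.] xy [0.6234 0.2783] yaw 0.038
px [504.  68.] size [124.  63.] xy [ 0.6222 -0.2498] yaw -0.133
px [615.  10.] size [57. 22.] xy [ 0.6648 -0.3815] yaw 1.374
px [41. 22.] size [97. 47.] xy [0.7867 0.295 ] yaw 1.374
```

```bash
python3 - <<'E'
from h import *
go([0.6230,0.2775,0.12],0.038-np.pi/2)
E
```

```text
now [ 0.5586 -0.0034  0.2996] shift [-0.2882 -0.0077  0.1795] dr [ 0.001 -0.    -0.237] dr [-0.000e+00 -1.000e-03  2.905e+00] q6 1.58 t 2.1
```

```bash
python3 -m jog '[{"grip":0,"xyz":[-0.288,-0.008,0.18],"dr":[0,0,-0.237]},{"grip":0,"xyz":[-0.288,-0.008,0.18],"dr":[0,0,-0.237]},{"grip":0,"xyz":[-0.288,-0.008,0.18],"dr":[0,0,-0.237]},{"grip":0,"xyz":[-0.288,-0.008,0.18],"dr":[0,0,-0.237]},{"grip":0,"xyz":[-0.288,-0.008,0.18],"dr":[0,0,-0.237]},{"grip":0,"xyz":[-0.288,-0.008,0.18],"dr":[0,0,-0.237]},{"grip":0,"xyz":[-0.288,-0.008,0.18],"dr":[0,0,-0.237]},{"grip":0,"xyz":[-0.288,-0.008,0.18],"dr":[0,0,-0.237]},{"grip":0,"xyz":[-0.288,-0.008,0.18],"dr":[0,0,-0.237]},{"grip":0,"xyz":[-0.288,-0.008,0.18],"dr":[0,0,-0.237]},{"grip":0,"xyz":[-0.288,-0.008,0.18],"dr":[0,0,-0.237]}]'
python3 - <<'E'
from h import *
im,c=cam('wrist'); cv2.imwrite('pics/w2.png',im); boards(im,c); go([0.6230,0.2775,0.02],0.038-np.pi/2)
E
```

```text
time: 3.05
eef_pos: [0.6237, 0.277, 0.12]
tcp_rot: [0.721, -0.693, 0.0, 0.0]
contact_force: [-0.1, 0.9, 0.4]
opening: 0.999
px [320. 327.] size [554. 168.] xy [0.4899 0.2727] yaw -1.532
px [ 96. 271.] size [22. 65.] xy [0.5467 0.4717] yaw 0.683
px [316. 190.] size [ 58. 118.] xy [0.6246 0.2807] yaw 0.070
px [538.  17.] size [43. 22.] xy [0.76   0.1302] yaw -1.532
now [0.6243 0.2767 0.1211] shift [-0.0008  0.0014  0.1011] dr [-0.002 -0.     0.   ] dr [ 0.000e+00 -2.000e-03 -3.142e+00] q6 1.80 t 3.1
```

View pics/w2.png

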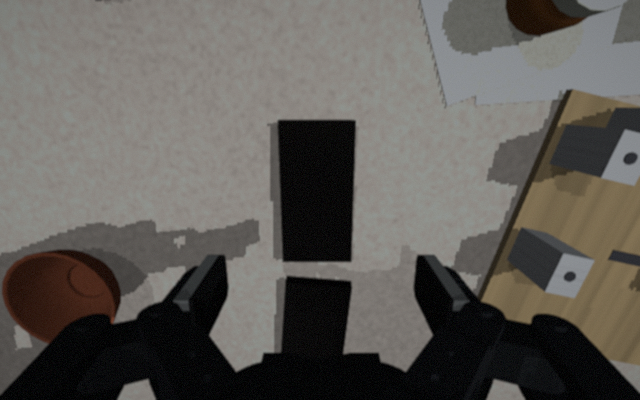

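```bash
python3 -c "
from h import *
go([0.6245,0.2800,0.004],0.055-np.pi/2)"
python3 -m jog '[{"grip":0,"xyz":[-0.004,0.001,0.03],"dr":[0,0,-0.017]},{"grip":0,"xyz":[-0.004,0.001,0.06],"dr":[0,0,-0.017]},{"grip":0,"xyz":[-0.004,0.001,0.09],"dr":[0,0,-0.017]},{"grip":0,"xyz":[-0.004,0.001,0.105],"dr":[0,0,-0.017]},{"grip":0,"xyz":[-0.004,0.001,0.112],"dr":[0,0,-0.017]},{"grip":0,"xyz":[-0.004,0.001,0.116],"dr":[0,0,-0.017]},{"grip":0,"xyz":[-0.004,0.001,0.116],"dr":[0,0,-0.017]}]'
python3 - <<'E'
from h import *
im,c=cam('wrist'); cv2.imwrite('pics/w3.png',im)
E
```

```text
now [0.6243 0.2767 0.1211] shift [-0.0033 -0.0002  0.1171] dr [-0.002 -0.    -0.017] dr [-0.000e+00  2.000e-03  3.125e+00] q6 1.80 t 3.1
time: 3.68
eef_pos: [0.6233, 0.2818, 0.005]
tcp_rot: [0.727, -0.687, 0.0, -0.001]
contact_force: [0.8, -0.9, -0.4]
opening: 1.003
```

View pics/w3.png

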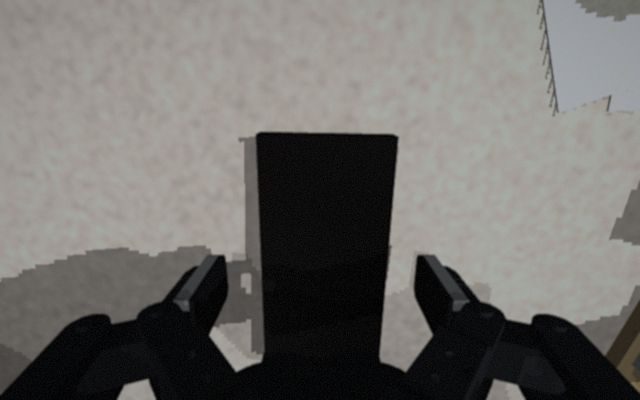

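```bash
python3 -m jog '[{"grip":0.6,"xyz":[0,0,0],"dr":[0,0,0]},{"grip":0.6,"xyz":[0,0,0],"dr":[0,0,0]},{"grip":0.6,"xyz":[0,0,0],"dr":[0,0,0]},{"grip":0.6,"xyz":[0,0,0],"dr":[0,0,0]},{"grip":0.6,"xyz":[0,0,0],"dr":[0,0,0]},{"grip":0.6,"xyz":[0,0,0],"dr":[0,0,0]}]' 40
python3 - <<'E'
from h import *
im,c=cam('wrist'); cv2.imwrite('pics/w4.png',im)
E
```

```text
time: 4.23
eef_pos: [0.6266, 0.2845, 0.0112]
tcp_rot: [0.727, -0.687, 0.002, -0.005]
contact_force: [-2.2, 0.6, 15.8]
opening: 0.401
```

View pics/w4.png

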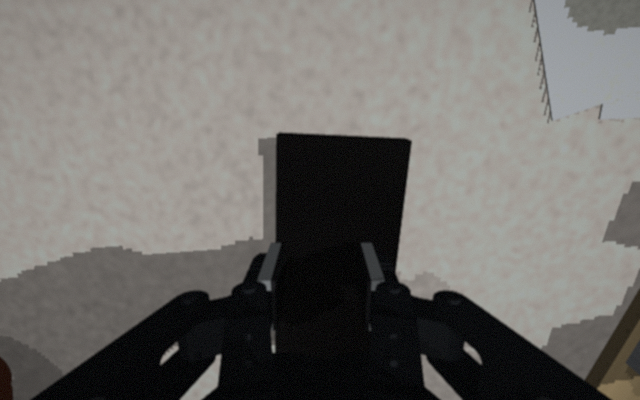

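The pads slid onto the top of the board. When open, the tips stand about 13 mm behind the TCP. I'll open, rise a little, re-measure and go lower.

```bash
python3 -m jog '[{"grip":0,"xyz":[0,0,-0.02],"dr":[0,0,0]},{"grip":0,"xyz":[0,0,-0.05],"dr":[0,0,0]},{"grip":0,"xyz":[0,0,-0.08],"dr":[0,0,0]},{"grip":0,"xyz":[0,0,-0.08],"dr":[0,0,0]},{"grip":0,"xyz":[0,0,-0.08],"dr":[0,0,0]}]'
python3 - <<'E'
from h import *
im,c=cam('wrist'); cv2.imwrite('pics/w5.png',im); boards(im,c); 
E
```

```text
time: 4.7
eef_pos: [0.6246, 0.2833, 0.0882]
tcp_rot: [0.727, -0.687, 0.002, -0.003]
contact_force: [-0.6, -0.5, 0.4]
opening: 0.998
px [320. 327.] size [483. 145.] xy [0.5187 0.2789] yaw -1.512
px [331. 202.] size [119.  58.] xy [0.6267 0.2764] yaw -0.015
px [590.  16.] size [51. 19.] xy [0.7582 0.1263] yaw -1.514
```

View pics/w5.png

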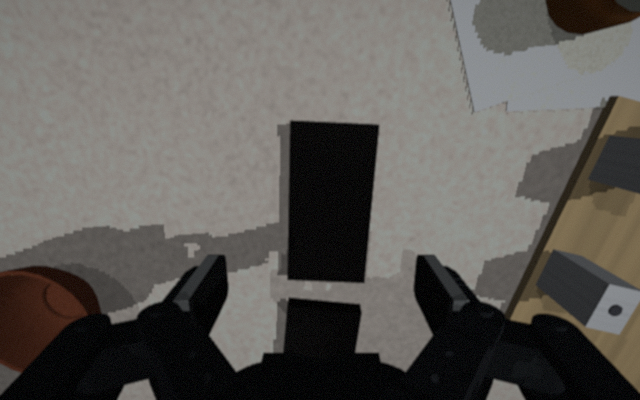

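```bash
python3 -c "
from h import *
go([0.6262,0.2768,-0.004],-0.005-np.pi/2)"
```

```text
now [0.623  0.2827 0.0856] shift [ 0.0062 -0.0026  0.0896] dr [-0.003  0.001  0.062] dr [-1.00e-03 -4.00e-03 -3.08e+00] q6 1.79 t 4.8
```

```bash
python3 -m jog '[{"grip":0,"xyz":[0.006,-0.003,0.03],"dr":[0,0,0.062]},{"grip":0,"xyz":[0.006,-0.003,0.06],"dr":[0,0,0.062]},{"grip":0,"xyz":[0.006,-0.003,0.075],"dr":[0,0,0.062]},{"grip":0,"xyz":[0.006,-0.003,0.084],"dr":[0,0,0.062]},{"grip":0,"xyz":[0.006,-0.003,0.09],"dr":[0,0,0.062]},{"grip":0,"xyz":[0.006,-0.003,0.09],"dr":[0,0,0.062]},{"grip":0.5,"xyz":[0.006,-0.003,0.09],"dr":[0,0,0.062]},{"grip":0.5,"xyz":[0.006,-0.003,0.09],"dr":[0,0,0.062]},{"grip":0.5,"xyz":[0.006,-0.003,0.09],"dr":[0,0,0.062]},{"grip":0.5,"xyz":[0.006,-0.003,0.09],"dr":[0,0,0.062]},{"grip":0.5,"xyz":[0.006,-0.003,0.09],"dr":[0,0,0.062]}]' 40
python3 - <<'E'
from h import *
im,c=cam('wrist'); cv2.imwrite('pics/w6.png',im)
E
```

```text
time: 5.67
eef_pos: [0.6271, 0.2771, -0.004]
tcp_rot: [-0.705, 0.709, -0.001, 0.002]
contact_force: [-0.1, 1.5, 3.9]
opening: 0.689
```

View pics/w6.png

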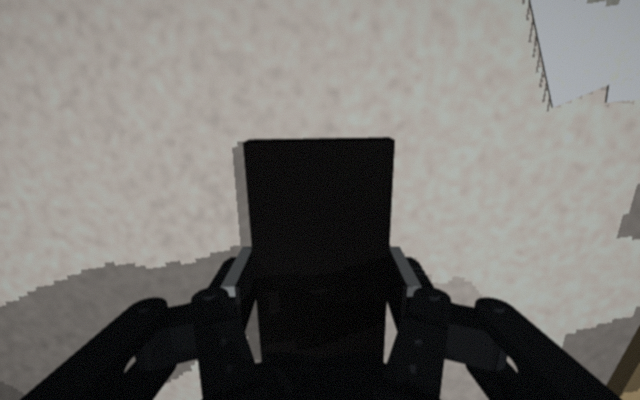

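Gripped at 0.69 of the opening, which is about 59 mm. Next I lift and carry it to just short of the corner.

```bash
python3 -m jog '[{"grip":0.5,"xyz":[0,0,-0.02],"dr":[0,0,0]},{"grip":0.5,"xyz":[0,0,-0.05],"dr":[0,0,0]},{"grip":0.5,"xyz":[0,0,-0.09],"dr":[0,0,0]},{"grip":0.5,"xyz":[0,0,-0.12],"dr":[0,0,0]},{"grip":0.5,"xyz":[0,0,-0.12],"dr":[0,0,0]}]'
python3 -c "
from h import *
go(P2W(-6,-5,104),TH-np.pi/2)"
```

```text
time: 6.13
eef_pos: [0.63, 0.2779, 0.1227]
tcp_rot: [-0.705, 0.709, -0.003, 0.006]
contact_force: [0.8, -0.2, 0.5]
opening: 0.685
now [0.63   0.2779 0.1227] shift [0.2357 0.0165 0.0096] dr [-0.013  0.005  0.183] dr [-0.007 -0.019 -2.959] q6 1.84 t 6.1
```

```bash
python3 -m jog '[{"grip":0.5,"xyz":[0.03,0.002,0.003],"dr":[0,0,0.03]},{"grip":0.5,"xyz":[0.07,0.005,0.006],"dr":[0,0,0.08]},{"grip":0.5,"xyz":[0.11,0.008,0.01],"dr":[0,0,0.12]},{"grip":0.5,"xyz":[0.15,0.011,0.01],"dr":[0,0,0.16]},{"grip":0.5,"xyz":[0.19,0.014,0.01],"dr":[0,0,0.183]},{"grip":0.5,"xyz":[0.22,0.017,0.01],"dr":[0,0,0.183]},{"grip":0.5,"xyz":[0.236,0.017,0.01],"dr":[0,0,0.183]},{"grip":0.5,"xyz":[0.236,0.017,0.01],"dr":[0,0,0.183]},{"grip":0.5,"xyz":[0.236,0.017,0.01],"dr":[0,0,0.183]}]'
python3 - <<'E'
from h import *
im,c=cam('wrist'); cv2.imwrite('pics/w7.png',im); go(P2W(-6,-5,-3),TH-np.pi/2); s,p,R=st(); print(W2P(p))
E
```

```text
time: 6.88
eef_pos: [0.6068, 0.0399, 0.103]
tcp_rot: [-0.637, 0.771, 0.001, -0.0]
contact_force: [-1.0, 0.2, -1.3]
opening: 0.688
now [0.6068 0.0408 0.1031] shift [-0.0025 -0.0053  0.0981] dr [ 0.001  0.    -0.001] dr [ 1.000e-03 -2.000e-03  3.141e+00] q6 1.66 t 6.9
[[-11.15157983  -7.52766931  95.10967946]]
```

View pics/w7.png

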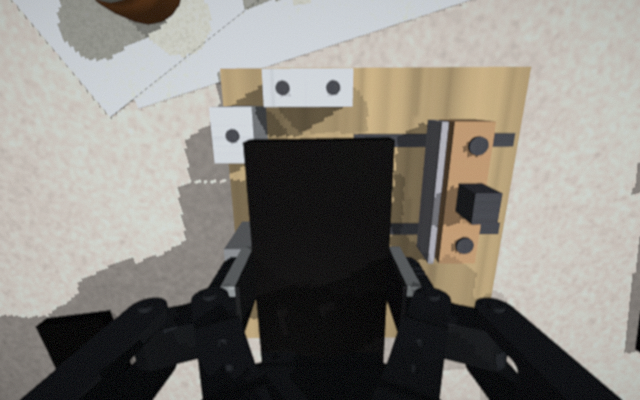

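```bash
python3 -m jog '[{"grip":0.5,"xyz":[-0.002,-0.005,0.02],"dr":[0,0,0]},{"grip":0.5,"xyz":[-0.002,-0.005,0.05],"dr":[0,0,0]},{"grip":0.5,"xyz":[-0.002,-0.005,0.075],"dr":[0,0,0]},{"grip":0.5,"xyz":[-0.002,-0.005,0.09],"dr":[0,0,0]},{"grip":0.5,"xyz":[-0.002,-0.005,0.096],"dr":[0,0,0]},{"grip":0.5,"xyz":[-0.002,-0.005,0.098],"dr":[0,0,0]},{"grip":0.5,"xyz":[-0.002,-0.005,0.098],"dr":[0,0,0]}]'
python3 - <<'E'
from h import *
s,p,R=st(); print(W2P(p), s['contact_force']@np.array([[np.cos(TH),-np.sin(TH),0],[np.sin(TH),np.cos(TH),0],[0,0,1]]))
go(P2W(-6,-5,-4),TH-np.pi/2)
im,c=cam('wrist'); cv2.imwrite('pics/w8.png',im)
E
```

```text
time: 7.52
eef_pos: [0.6129, 0.0427, 0.0058]
tcp_rot: [-0.638, 0.77, -0.0, 0.0]
contact_force: [0.5, -0.7, -0.2]
opening: 0.691
[[-5.56381575 -4.5089934  -2.16411822]] [ 0.62120311 -0.56908346 -0.24969617]
now [0.6129 0.0427 0.0058] shift [0.0005 0.0004 0.0018] dr [-0.     0.     0.001] dr [-0.   -0.   -3.14] q6 1.66 t 7.5
```

View pics/w8.png

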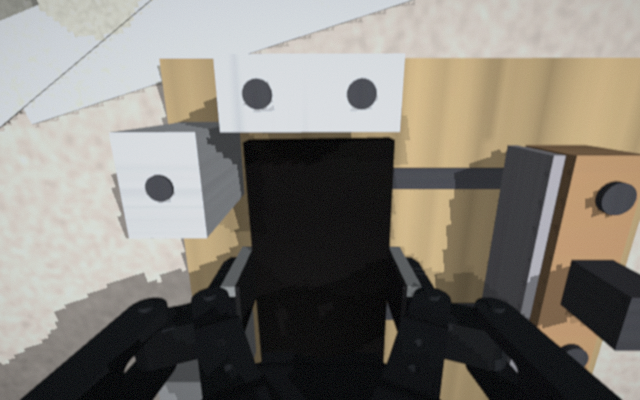

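```bash
python3 -m jog '[{"grip":0.5,"xyz":[0,-0.003,0.001],"dr":[0,0,0]},{"grip":0.5,"xyz":[0,-0.006,0.001],"dr":[0,0,0]},{"grip":0.5,"xyz":[0,-0.009,0.001],"dr":[0,0,0]},{"grip":0.5,"xyz":[-0.003,-0.009,0.001],"dr":[0,0,0]},{"grip":0.5,"xyz":[-0.006,-0.009,0.001],"dr":[0,0,0]},{"grip":0.5,"xyz":[-0.008,-0.009,0.001],"dr":[0,0,0]},{"grip":0.5,"xyz":[-0.008,-0.009,0.001],"dr":[0,0,0]},{"grip":0.5,"xyz":[-0.008,-0.009,0.001],"dr":[0,0,0]}]'
cat >> h.py <<'E'
def pf():
    s,p,R=st(); f=np.array(s['contact_force']); print('pile-frame tcp mm',np.round(W2P(p)[0],1),'force',np.round(np.r_[f[:2]@RM,f[2]],1),'yaw err %.4f'%((yaw()-TH+np.pi/2+np.pi)%(2*np.pi)-np.pi),'open %.3f t %.1f'%(s['opening'],s['time']))
E
python3 -c "
from h import *
pf()"
```

```text
time: 8.23
eef_pos: [0.6203, 0.0461, 0.0042]
tcp_rot: [-0.637, 0.771, 0.002, -0.004]
contact_force: [-6.8, -6.2, 2.1]
opening: 0.687
pile-frame tcp mm [ 1.1  0.3 -3.8] force [-5.6 -7.3  2.1] yaw err -0.0017 open 0.687 t 8.2
```

```bash
python3 -m jog '[{"grip":0.2,"xyz":[-0.004,-0.005,0],"dr":[0,0,0]},{"grip":0.0,"xyz":[0.004,0.004,0],"dr":[0,0,0]},{"grip":0.0,"xyz":[0.004,0.004,0],"dr":[0,0,0]},{"grip":0.0,"xyz":[0.005,0.008,0],"dr":[0,0,0]},{"grip":0,"xyz":[0.005,0.008,-0.03],"dr":[0,0,0]},{"grip":0,"xyz":[0.005,0.008,-0.07],"dr":[0,0,0]},{"grip":0,"xyz":[0.005,0.008,-0.11],"dr":[0,0,0]},{"grip":0,"xyz":[0.005,0.008,-0.15],"dr":[0,0,0]},{"grip":0,"xyz":[0.005,0.008,-0.19],"dr":[0,0,0]},{"grip":0,"xyz":[0.005,0.02,-0.2],"dr":[0,0,0]},{"grip":0,"xyz":[0.005,0.02,-0.2],"dr":[0,0,0]}]'
python3 - <<'E'
from h import *
pf()
im,c=cam('wrist'); cv2.imwrite('pics/w9.png',im); boards(im,c); boards(im,c,0.02)
E
```

```text
time: 9.15
eef_pos: [0.6048, 0.0471, 0.2115]
tcp_rot: [-0.638, 0.77, -0.004, 0.004]
contact_force: [1.0, 0.1, 0.0]
opening: 1.002
pile-frame tcp mm [-14.4  -1.7 203.5] force [1.  0.3 0. ] yaw err 0.0004 open 1.002 t 9.2
px [320. 327.] size [754. 225.] xy [0.4034 0.088 ] yaw 1.384
px [593. 239.] size [130.  68.] xy [ 0.4679 -0.2489] yaw -0.014
px [392. 143.] size [61. 26.] xy [ 0.6231 -0.0335] yaw -0.211
px [318. 160.] size [ 61. 121.] xy [0.6186 0.0482] yaw -0.164
px [600. 102.] size [128.  67.] xy [ 0.6222 -0.2485] yaw -0.128
px [320.  10.] size [46. 17.] xy [0.7617 0.0177] yaw 1.383
px [58. 30.] size [110.  52.] xy [0.7923 0.2711] yaw 1.383
px [320. 327.] size [736. 220.] xy [0.4098 0.0867] yaw 1.384
px [593. 239.] size [127.  66.] xy [ 0.4727 -0.2423] yaw -0.014
px [392. 143.] size [60. 25.] xy [ 0.6244 -0.0319] yaw -0.211
px [318. 160.] size [ 59. 118.] xy [0.62   0.0478] yaw -0.164
px [600. 102.] size [125.  66.] xy [ 0.6235 -0.2419] yaw -0.128
px [320.  10.] size [45. 17.] xy [0.7597 0.0181] yaw 1.383
px [58. 30.] size [107.  51.] xy [0.7896 0.2655] yaw 1.383
```

View pics/w9.png

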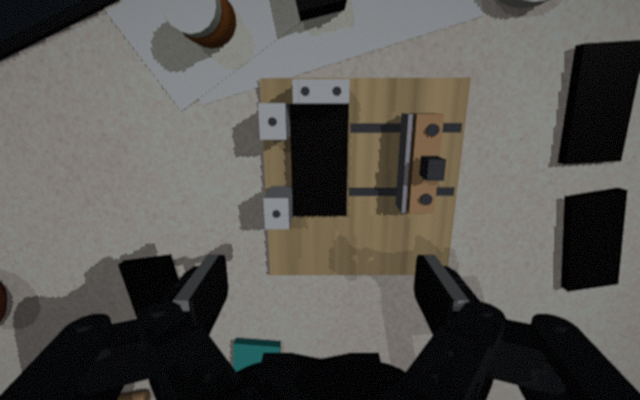

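```bash
python3 -c "
from h import *
go([0.482,0.2765,0.13],-0.034-np.pi/2)"
```

```text
now [0.6036 0.047  0.2078] shift [-0.2027  0.1627  0.077 ] dr [-0.006  0.    -0.154] dr [0.    0.009 2.988] q6 1.67 t 9.2
```

```bash
python3 -m jog '[{"grip":0,"xyz":[-0.203,0.163,0.077],"dr":[0,0,-0.154]},{"grip":0,"xyz":[-0.203,0.163,0.077],"dr":[0,0,-0.154]},{"grip":0,"xyz":[-0.203,0.163,0.077],"dr":[0,0,-0.154]},{"grip":0,"xyz":[-0.203,0.163,0.077],"dr":[0,0,-0.154]},{"grip":0,"xyz":[-0.203,0.163,0.077],"dr":[0,0,-0.154]},{"grip":0,"xyz":[-0.203,0.163,0.077],"dr":[0,0,-0.154]},{"grip":0,"xyz":[-0.203,0.163,0.077],"dr":[0,0,-0.154]},{"grip":0,"xyz":[-0.203,0.163,0.077],"dr":[0,0,-0.154]},{"grip":0,"xyz":[-0.203,0.163,0.077],"dr":[0,0,-0.154]}]'
cat >> h.py <<'E'
def fit(im,c,z,p0,thr=40):
    """board near world p0: fit lines to the four edges of its black blob, cast at height z"""
    m=(im.max(2)<thr).astype(np.uint8)
    for b in blobs(m,300):
        w=ray(b,c,z)[:,:2].astype(np.float32); r=cv2.minAreaRect(w*1000)
        ctr=np.array(r[0])/1000
        if np.hypot(*(ctr-p0))<0.05:
            q=cv2.boxPoints(r)/1000; e=[q[1]-q[0],q[2]-q[1]]; l=[np.hypot(*v) for v in e]; d=e[int(l[1]>l[0])]
            a=np.arctan2(d[1],d[0]); a=(a+np.pi/2)%np.pi-np.pi/2
            print('board xy',np.round(ctr,4),'size',np.round(sorted(r[1]),1),'yaw %.3f'%a)
E
python3 - <<'E'
from h import *
im,c=cam('wrist'); cv2.imwrite('pics/w10.png',im); fit(im,c,0.012,[.482,.276]); go([0.482,0.2765,-0.004],-0.034-np.pi/2)
E
```

```text
time: 9.95
eef_pos: [0.4784, 0.2769, 0.125]
tcp_rot: [-0.696, 0.718, 0.001, -0.002]
contact_force: [1.2, -0.2, 0.1]
opening: 1.003
board xy [0.4818 0.2788] size [ 58.7 118.4] yaw -0.050
now [0.4797 0.2763 0.1261] shift [-0.0005 -0.0026  0.1301] dr [ 0.002 -0.001  0.001] dr [ 2.000e-03  4.000e-03 -3.141e+00] q6 1.94 t 10.0
```

View pics/w10.png

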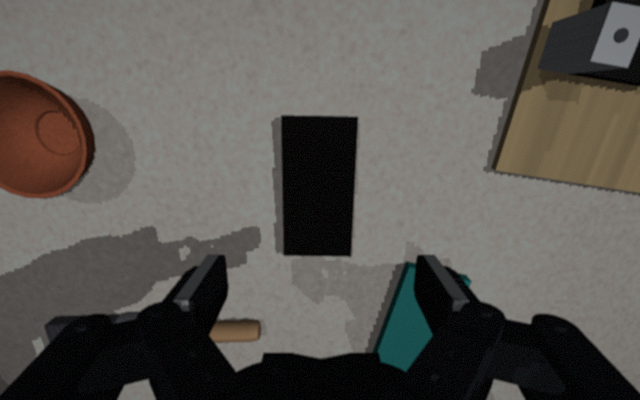

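```bash
python3 -m jog '[{"grip":0,"xyz":[-0.002,-0.002,0.03],"dr":[0,0,0.01]},{"grip":0,"xyz":[-0.002,-0.002,0.065],"dr":[0,0,0.01]},{"grip":0,"xyz":[-0.002,-0.002,0.1],"dr":[0,0,0.01]},{"grip":0,"xyz":[-0.002,-0.002,0.12],"dr":[0,0,0.01]},{"grip":0,"xyz":[-0.002,-0.002,0.13],"dr":[0,0,0.01]},{"grip":0,"xyz":[-0.002,-0.002,0.13],"dr":[0,0,0.01]},{"grip":0.5,"xyz":[-0.002,-0.002,0.13],"dr":[0,0,0.01]},{"grip":0.5,"xyz":[-0.002,-0.002,0.13],"dr":[0,0,0.01]},{"grip":0.5,"xyz":[-0.002,-0.002,0.13],"dr":[0,0,0.01]},{"grip":0.5,"xyz":[-0.002,-0.002,0.13],"dr":[0,0,0.01]},{"grip":0.5,"xyz":[-0.002,-0.002,0.13],"dr":[0,0,0.01]}]' 40
python3 -m jog '[{"grip":0.5,"xyz":[0,0,-0.02],"dr":[0,0,0]},{"grip":0.5,"xyz":[0,0,-0.05],"dr":[0,0,0]},{"grip":0.5,"xyz":[0,0,-0.09],"dr":[0,0,0]},{"grip":0.5,"xyz":[0,0,-0.12],"dr":[0,0,0]},{"grip":0.5,"xyz":[0,0,-0.13],"dr":[0,0,0]},{"grip":0.5,"xyz":[0,0,-0.13],"dr":[0,0,0]}]'
python3 -c "
from h import *
go(P2W(-6,-5,112),TH-np.pi/2)"
```

```text
time: 10.92
eef_pos: [0.4845, 0.2791, 0.0003]
tcp_rot: [-0.691, 0.723, -0.001, 0.002]
contact_force: [0.5, -0.1, 6.4]
opening: 0.686
time: 11.42
eef_pos: [0.4844, 0.2795, 0.1317]
tcp_rot: [-0.691, 0.722, -0.002, 0.004]
contact_force: [0.3, -0.3, -0.4]
opening: 0.687
now [0.4844 0.2795 0.1317] shift [ 0.2313 -0.1382  0.012 ] dr [-0.007  0.004  0.144] dr [-0.005 -0.01  -2.997] q6 1.96 t 11.4
```

```bash
python3 -m jog '[{"grip":0.5,"xyz":[0.035,-0.02,0],"dr":[0,0,0.02]},{"grip":0.5,"xyz":[0.07,-0.042,0],"dr":[0,0,0.04]},{"grip":0.5,"xyz":[0.105,-0.063,0.003],"dr":[0,0,0.08]},{"grip":0.5,"xyz":[0.14,-0.084,0.006],"dr":[0,0,0.1]},{"grip":0.5,"xyz":[0.175,-0.105,0.01],"dr":[0,0,0.12]},{"grip":0.5,"xyz":[0.21,-0.126,0.012],"dr":[0,0,0.144]},{"grip":0.5,"xyz":[0.231,-0.138,0.012],"dr":[0,0,0.144]},{"grip":0.5,"xyz":[0.231,-0.138,0.012],"dr":[0,0,0.144]},{"grip":0.5,"xyz":[0.231,-0.138,0.012],"dr":[0,0,0.144]}]'
python3 - <<'E'
from h import *
im,c=cam('wrist'); cv2.imwrite('pics/w11.png',im); pf(); go(P2W(-6,-5,13),TH-np.pi/2)
im,c=cam('side'); cv2.imwrite('pics/s11.png',cv2.resize(im[120:300,200:400],None,fx=3,fy=3))
E
```

```text
time: 12.17
eef_pos: [0.6087, 0.0405, 0.1127]
tcp_rot: [-0.636, 0.771, 0.002, -0.002]
contact_force: [0.2, 0.9, -0.8]
opening: 0.686
pile-frame tcp mm [ -9.9  -6.3 105.1] force [-0.6  0.4 -0.2] yaw err -0.0013 open 0.689 t 12.2
now [0.6083 0.0417 0.1131] shift [-0.0013 -0.0043  0.0921] dr [ 0.005  0.    -0.001] dr [ 0.    -0.008  3.14 ] q6 1.66 t 12.2
```

View pics/w11.png

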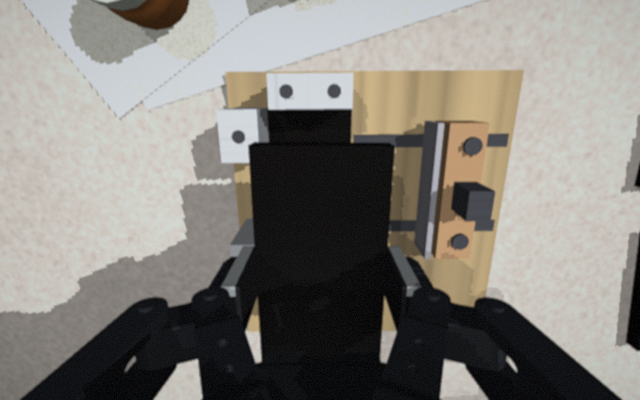

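View pics/s11.png

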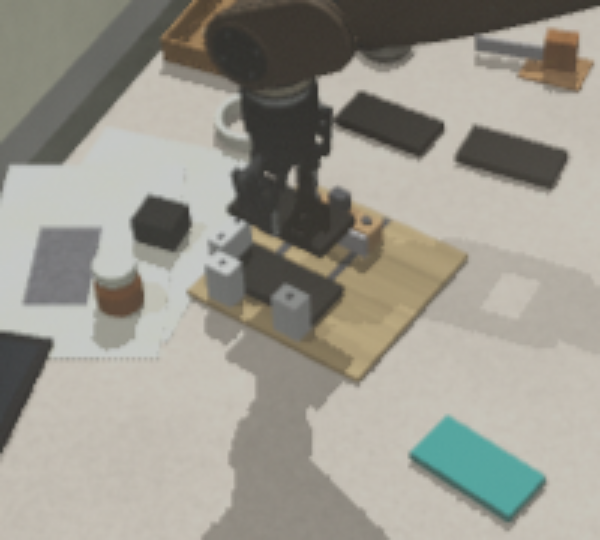

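```bash
python3 -m jog '[{"grip":0.5,"xyz":[-0.001,-0.004,0.02],"dr":[0,0,0]},{"grip":0.5,"xyz":[-0.001,-0.004,0.05],"dr":[0,0,0]},{"grip":0.5,"xyz":[-0.001,-0.004,0.075],"dr":[0,0,0]},{"grip":0.5,"xyz":[-0.001,-0.004,0.086],"dr":[0,0,0]},{"grip":0.5,"xyz":[-0.001,-0.004,0.092],"dr":[0,0,0]},{"grip":0.5,"xyz":[-0.001,-0.004,0.092],"dr":[0,0,0]},{"grip":0.5,"xyz":[-0.001,-0.004,0.092],"dr":[0,0,0]}]'
python3 - <<'E'
from h import *
pf()
im,c=cam('wrist'); cv2.imwrite('pics/w12.png',im)
E
```

```text
time: 12.85
eef_pos: [0.6147, 0.0425, 0.0248]
tcp_rot: [-0.638, 0.77, -0.0, 0.001]
contact_force: [0.2, -0.0, -0.8]
opening: 0.686
pile-frame tcp mm [-3.7 -4.4 16.8] force [ 0.2  0.  -0.8] yaw err 0.0006 open 0.686 t 12.8
```

View pics/w12.png

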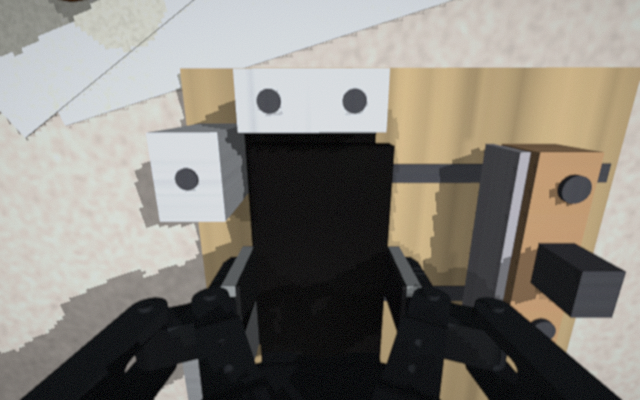

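```bash
python3 -m jog '[{"grip":0.5,"xyz":[0,0,0.002],"dr":[0,0,0]},{"grip":0.5,"xyz":[0,0,0.0035],"dr":[0,0,0]},{"grip":0.5,"xyz":[0,0,0.0035],"dr":[0,0,0]}]'
python3 - <<'E'
from h import *
pf()
E
```

```text
time: 13.15
eef_pos: [0.6146, 0.0418, 0.021]
tcp_rot: [-0.638, 0.77, -0.0, 0.0]
contact_force: [0.3, -0.0, -1.4]
opening: 0.682
pile-frame tcp mm [-3.8 -5.1 13. ] force [ 0.3  0.1 -1.4] yaw err -0.0003 open 0.682 t 13.2
```

```bash
python3 -m jog '[{"grip":0.5,"xyz":[0,-0.003,0.0015],"dr":[0,0,0]},{"grip":0.5,"xyz":[0,-0.006,0.0015],"dr":[0,0,0]},{"grip":0.5,"xyz":[0,-0.009,0.0015],"dr":[0,0,0]},{"grip":0.5,"xyz":[-0.003,-0.009,0.0015],"dr":[0,0,0]},{"grip":0.5,"xyz":[-0.006,-0.009,0.0015],"dr":[0,0,0]},{"grip":0.5,"xyz":[-0.008,-0.009,0.0015],"dr":[0,0,0]},{"grip":0.5,"xyz":[-0.008,-0.009,0.0015],"dr":[0,0,0]},{"grip":0.5,"xyz":[-0.008,-0.009,0.0015],"dr":[0,0,0]}]'
python3 -c "
from h import *
pf()"
```

```text
time: 13.82
eef_pos: [0.6226, 0.0455, 0.0204]
tcp_rot: [-0.638, 0.77, 0.001, -0.004]
contact_force: [-10.9, -8.5, 12.2]
opening: 0.686
pile-frame tcp mm [ 3.4  0.1 12.4] force [ -9.1 -10.4  12.2] yaw err 0.0009 open 0.686 t 13.8
```

```bash
python3 -m jog '[{"grip":0.5,"xyz":[0.001,0.002,-0.001],"dr":[0,0,0]},{"grip":0.2,"xyz":[0.002,0.002,-0.001],"dr":[0,0,0]},{"grip":0.0,"xyz":[0.002,0.002,-0.001],"dr":[0,0,0]},{"grip":0.0,"xyz":[0.004,0.004,-0.001],"dr":[0,0,0]},{"grip":0,"xyz":[0.005,0.008,-0.03],"dr":[0,0,0]},{"grip":0,"xyz":[0.005,0.008,-0.07],"dr":[0,0,0]},{"grip":0,"xyz":[0.005,0.008,-0.11],"dr":[0,0,0]},{"grip":0,"xyz":[0.005,0.008,-0.15],"dr":[0,0,0]},{"grip":0,"xyz":[0.005,0.008,-0.19],"dr":[0,0,0]},{"grip":0,"xyz":[0.005,0.02,-0.2],"dr":[0,0,0]},{"grip":0,"xyz":[0.005,0.02,-0.2],"dr":[0,0,0]}]'
python3 - <<'E'
from h import *
pf()
im,c=cam('wrist'); cv2.imwrite('pics/w13.png',im); boards(im,c); fit(im,c,0.032,PILE)
E
```

```text
time: 14.73
eef_pos: [0.6057, 0.0474, 0.2247]
tcp_rot: [-0.638, 0.77, -0.003, 0.004]
contact_force: [1.2, -0.6, 0.3]
opening: 1.001
pile-frame tcp mm [-13.5  -1.3 216.7] force [ 1.3 -0.3  0.3] yaw err 0.0005 open 1.001 t 14.7
px [ 10. 291.] size [19. 59.] xy [0.5266 0.4652] yaw -0.202
px [320. 327.] size [783. 234.] xy [0.3932 0.0904] yaw 1.384
px [584. 235.] size [130.  67.] xy [ 0.4672 -0.249 ] yaw -0.014
px [318. 160.] size [ 62. 126.] xy [0.6158 0.0487] yaw -0.164
px [591. 102.] size [129.  68.] xy [ 0.6224 -0.2487] yaw -0.135
px [321.  12.] size [47. 20.] xy [0.7641 0.0172] yaw 1.383
px [64. 34.] size [125.  63.] xy [0.7921 0.2767] yaw 1.383
board xy [0.6191 0.0468] size [ 60.1 118.8] yaw -0.183
```

View pics/w13.png

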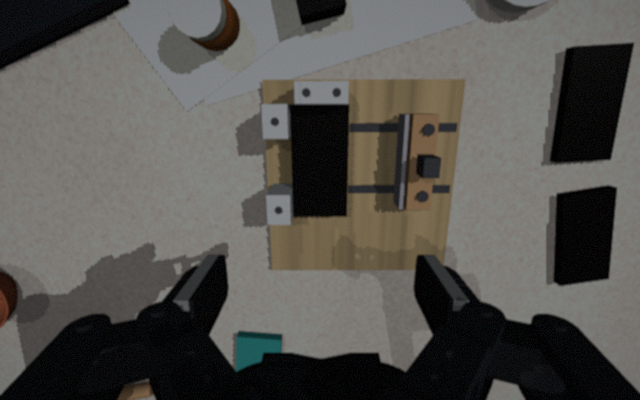

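```bash
python3 -c "
from h import *
go([0.622,-0.249,0.13],-0.13-np.pi/2)"
```

```text
now [0.6046 0.0472 0.221 ] shift [ 0.2879 -0.072   0.0912] dr [-0.004  0.001 -0.058] dr [1.000e-03 7.000e-03 3.084e+00] q6 1.67 t 14.8
```

```bash
python3 -m jog '[{"grip":0,"xyz":[0.04,-0.01,0],"dr":[0,0,0]},{"grip":0,"xyz":[0.288,-0.072,0.06],"dr":[0,0,-0.058]},{"grip":0,"xyz":[0.288,-0.072,0.06],"dr":[0,0,-0.058]},{"grip":0,"xyz":[0.288,-0.072,0.06],"dr":[0,0,-0.058]},{"grip":0,"xyz":[0.288,-0.072,0.091],"dr":[0,0,-0.058]},{"grip":0,"xyz":[0.288,-0.072,0.091],"dr":[0,0,-0.058]},{"grip":0,"xyz":[0.288,-0.072,0.091],"dr":[0,0,-0.058]},{"grip":0,"xyz":[0.288,-0.072,0.091],"dr":[0,0,-0.058]},{"grip":0,"xyz":[0.288,-0.072,0.091],"dr":[0,0,-0.058]},{"grip":0,"xyz":[0.288,-0.072,0.091],"dr":[0,0,-0.058]}]'
python3 - <<'E'
from h import *
im,c=cam('wrist'); cv2.imwrite('pics/w14.png',im); fit(im,c,0.012,[.622,-.25]); go([0.622,-0.249,-0.003],-0.13-np.pi/2)
E
```

```text
time: 15.62
eef_pos: [0.6188, -0.2496, 0.1233]
tcp_rot: [-0.659, 0.752, 0.003, -0.001]
contact_force: [1.0, 1.2, 0.2]
opening: 1.002
board xy [ 0.6226 -0.2519] size [ 58.6 117.6] yaw -0.131
now [ 0.6196 -0.2488  0.1249] shift [ 0.0002 -0.003   0.1279] dr [ 0.004  0.002 -0.001] dr [ 0.004 -0.007  3.141] q6 1.17 t 15.7
```

View pics/w14.png

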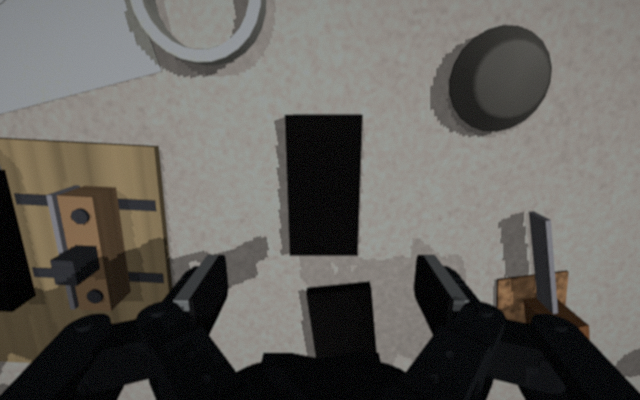

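```bash
python3 -m jog '[{"grip":0,"xyz":[0.003,-0.003,0.03],"dr":[0,0,0]},{"grip":0,"xyz":[0.003,-0.003,0.065],"dr":[0,0,0]},{"grip":0,"xyz":[0.003,-0.003,0.1],"dr":[0,0,0]},{"grip":0,"xyz":[0.003,-0.003,0.12],"dr":[0,0,0]},{"grip":0,"xyz":[0.003,-0.003,0.129],"dr":[0,0,0]},{"grip":0,"xyz":[0.003,-0.003,0.129],"dr":[0,0,0]},{"grip":0.5,"xyz":[0.003,-0.003,0.129],"dr":[0,0,0]},{"grip":0.5,"xyz":[0.003,-0.003,0.129],"dr":[0,0,0]},{"grip":0.5,"xyz":[0.003,-0.003,0.129],"dr":[0,0,0]},{"grip":0.5,"xyz":[0.003,-0.003,0.129],"dr":[0,0,0]},{"grip":0.5,"xyz":[0.003,-0.003,0.129],"dr":[0,0,0]}]' 40
python3 -m jog '[{"grip":0.5,"xyz":[0,0,-0.02],"dr":[0,0,0]},{"grip":0.5,"xyz":[0,0,-0.05],"dr":[0,0,0]},{"grip":0.5,"xyz":[0,0,-0.09],"dr":[0,0,0]},{"grip":0.5,"xyz":[0,0,-0.13],"dr":[0,0,0]},{"grip":0.5,"xyz":[0,0,-0.13],"dr":[0,0,0]},{"grip":0.5,"xyz":[0,0,-0.13],"dr":[0,0,0]}]'
python3 -c "
from h import *
go(P2W(-6,-5,125),TH-np.pi/2)"
```

```text
time: 16.58
eef_pos: [0.6255, -0.2538, 0.0021]
tcp_rot: [-0.66, 0.752, -0.003, 0.001]
contact_force: [-1.0, 0.9, 6.4]
opening: 0.688
time: 17.08
eef_pos: [0.6255, -0.2542, 0.1339]
tcp_rot: [-0.66, 0.752, -0.004, 0.001]
contact_force: [-0.5, -0.6, -2.0]
opening: 0.685
now [ 0.6255 -0.2542  0.1339] shift [-0.2923  0.0515 -0.0005] dr [-0.008 -0.003  0.058] dr [ 0.005 -0.013 -3.084] q6 1.17 t 17.1
```

```bash
python3 -m jog '[{"grip":0.5,"xyz":[-0.035,0.006,0],"dr":[0,0,0]},{"grip":0.5,"xyz":[-0.07,0.012,0],"dr":[0,0,0.01]},{"grip":0.5,"xyz":[-0.11,0.019,0],"dr":[0,0,0.02]},{"grip":0.5,"xyz":[-0.15,0.026,0],"dr":[0,0,0.03]},{"grip":0.5,"xyz":[-0.19,0.033,0],"dr":[0,0,0.04]},{"grip":0.5,"xyz":[-0.23,0.04,0],"dr":[0,0,0.05]},{"grip":0.5,"xyz":[-0.265,0.048,0],"dr":[0,0,0.058]},{"grip":0.5,"xyz":[-0.292,0.052,0],"dr":[0,0,0.058]},{"grip":0.5,"xyz":[-0.292,0.052,0],"dr":[0,0,0.058]},{"grip":0.5,"xyz":[-0.292,0.052,0],"dr":[0,0,0.058]}]'
python3 - <<'E'
from h import *
im,c=cam('wrist'); cv2.imwrite('pics/w15.png',im); pf(); go(P2W(-6,-5,28),TH-np.pi/2)
E
```

```text
time: 17.92
eef_pos: [0.6082, 0.045, 0.1269]
tcp_rot: [-0.639, 0.769, 0.001, -0.001]
contact_force: [1.0, 0.4, -1.3]
opening: 0.684
pile-frame tcp mm [-10.   -4.3 119.2] force [-0.1  0.2 -0.7] yaw err 0.0011 open 0.686 t 18.0
now [0.6086 0.0438 0.1272] shift [ 0.0007 -0.0042  0.0912] dr [ 0.003 -0.001  0.001] dr [ 1.00e-03  4.00e-03 -3.14e+00] q6 1.66 t 18.0
```

View pics/w15.png

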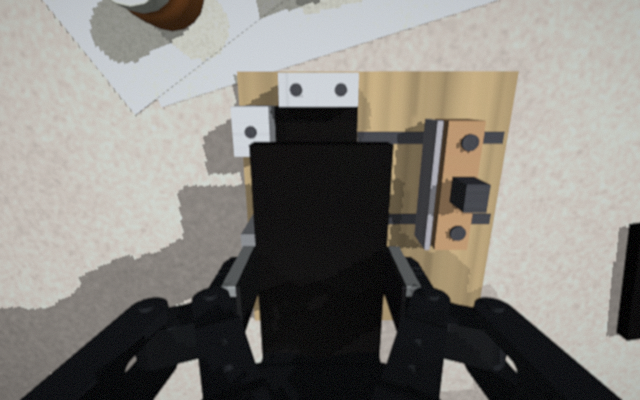

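```bash
python3 -m jog '[{"grip":0.5,"xyz":[0,-0.002,0.02],"dr":[0,0,0]},{"grip":0.5,"xyz":[0,-0.002,0.05],"dr":[0,0,0]},{"grip":0.5,"xyz":[0,-0.002,0.075],"dr":[0,0,0]},{"grip":0.5,"xyz":[0,-0.002,0.086],"dr":[0,0,0]},{"grip":0.5,"xyz":[0,-0.002,0.091],"dr":[0,0,0]},{"grip":0.5,"xyz":[0,-0.002,0.091],"dr":[0,0,0]},{"grip":0.5,"xyz":[0,-0.002,0.091],"dr":[0,0,0]}]'
python3 - <<'E'
from h import *
pf()
im,c=cam('wrist'); cv2.imwrite('pics/w16.png',im); pf()
E
```

```text
time: 18.55
eef_pos: [0.6125, 0.0423, 0.0388]
tcp_rot: [-0.637, 0.771, -0.001, 0.001]
contact_force: [1.0, -0.5, -1.5]
opening: 0.69
pile-frame tcp mm [-5.9 -4.9 30.8] force [ 1.  -0.3 -1.5] yaw err -0.0010 open 0.690 t 18.6
pile-frame tcp mm [-5.4 -4.7 31.5] force [-0.8 -0.7 -0.6] yaw err -0.0008 open 0.682 t 18.6
```

View pics/w16.png

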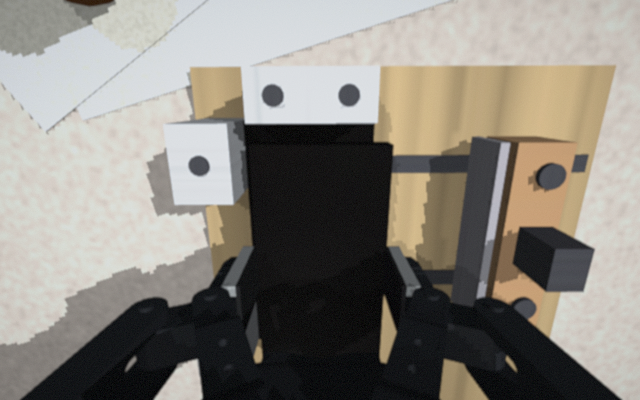

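```bash
python3 -m jog '[{"grip":0.5,"xyz":[0,0,0.002],"dr":[0,0,0]},{"grip":0.5,"xyz":[0,0,0.004],"dr":[0,0,0]},{"grip":0.5,"xyz":[0,0,0.0045],"dr":[0,0,0]},{"grip":0.5,"xyz":[0,0,0.0045],"dr":[0,0,0]}]'
python3 - <<'E'
from h import *
pf()
E
```

```text
time: 18.93
eef_pos: [0.6122, 0.043, 0.0342]
tcp_rot: [-0.638, 0.77, -0.001, 0.0]
contact_force: [-0.6, -1.0, 1.4]
opening: 0.679
pile-frame tcp mm [-6.3 -4.3 26.2] force [-0.4 -1.1  1.4] yaw err 0.0001 open 0.679 t 18.9
```

```bash
python3 -m jog '[{"grip":0.5,"xyz":[0,-0.003,0.0005],"dr":[0,0,0]},{"grip":0.5,"xyz":[0,-0.006,0.0005],"dr":[0,0,0]},{"grip":0.5,"xyz":[0,-0.009,0.0005],"dr":[0,0,0]},{"grip":0.5,"xyz":[0,-0.012,0.0005],"dr":[0,0,0]},{"grip":0.5,"xyz":[-0.003,-0.012,0.0005],"dr":[0,0,0]},{"grip":0.5,"xyz":[-0.006,-0.012,0.0005],"dr":[0,0,0]},{"grip":0.5,"xyz":[-0.0075,-0.012,0.0005],"dr":[0,0,0]},{"grip":0.5,"xyz":[-0.0075,-0.012,0.0005],"dr":[0,0,0]}]'
python3 -c "
from h import *
pf()"
```

```text
time: 19.6
eef_pos: [0.6226, 0.0457, 0.0341]
tcp_rot: [-0.638, 0.77, 0.001, -0.005]
contact_force: [-10.8, -8.4, 11.0]
opening: 0.686
pile-frame tcp mm [ 3.4  0.2 26.1] force [ -9.1 -10.3  11. ] yaw err 0.0015 open 0.686 t 19.6
```

Flush against both fixed faces, with about 9 N and 10 N of reaction. Release and look for the last board.

```bash
python3 -m jog '[{"grip":0.5,"xyz":[0.001,0.002,-0.001],"dr":[0,0,0]},{"grip":0.2,"xyz":[0.002,0.002,-0.001],"dr":[0,0,0]},{"grip":0.0,"xyz":[0.002,0.002,-0.001],"dr":[0,0,0]},{"grip":0.0,"xyz":[0.004,0.004,-0.001],"dr":[0,0,0]},{"grip":0,"xyz":[0.005,0.008,-0.03],"dr":[0,0,0]},{"grip":0,"xyz":[0.005,0.008,-0.07],"dr":[0,0,0]},{"grip":0,"xyz":[0.005,0.008,-0.11],"dr":[0,0,0]},{"grip":0,"xyz":[0.005,0.008,-0.15],"dr":[0,0,0]},{"grip":0,"xyz":[0.005,0.008,-0.19],"dr":[0,0,0]},{"grip":0,"xyz":[0.005,0.02,-0.2],"dr":[0,0,0]},{"grip":0,"xyz":[0.005,0.02,-0.2],"dr":[0,0,0]}]'
python3 - <<'E'
from h import *
pf()
im,c=cam('wrist'); cv2.imwrite('pics/w17.png',im); boards(im,c); fit(im,c,0.044,PILE)
im,c=cam('top'); cv2.imwrite('pics/t17.png',im)
go([0.466,-0.2515,0.13],-0.01-np.pi/2)
E
```

```text
time: 20.52
eef_pos: [0.6059, 0.0475, 0.2387]
tcp_rot: [-0.638, 0.77, -0.003, 0.004]
contact_force: [0.7, -0.3, 0.4]
opening: 1.002
pile-frame tcp mm [-13.3  -1.1 230.7] force [ 0.8 -0.1  0.4] yaw err 0.0005 open 1.002 t 20.5
px [ 17. 281.] size [26. 62.] xy [0.5327 0.4665] yaw 0.028
px [320. 327.] size [814. 243.] xy [0.3823 0.0928] yaw 1.384
px [575. 231.] size [130.  67.] xy [ 0.4678 -0.2483] yaw -0.034
px [386. 156.] size [96. 26.] xy [ 0.6051 -0.0298] yaw -0.207
px [320. 160.] size [ 64. 129.] xy [0.6138 0.047 ] yaw -0.162
px [320.  14.] size [48. 25.] xy [0.7661 0.0176] yaw 1.383
px [68. 38.] size [138.  73.] xy [0.7928 0.2838] yaw 1.383
board xy [0.6182 0.0433] size [ 66.6 119.4] yaw -0.187
now [0.604  0.0473 0.2324] shift [0.3193 0.0798 0.1023] dr [-0.     0.    -0.178] dr [0.    0.    2.964] q6 1.67 t 20.6
```

View pics/w17.png

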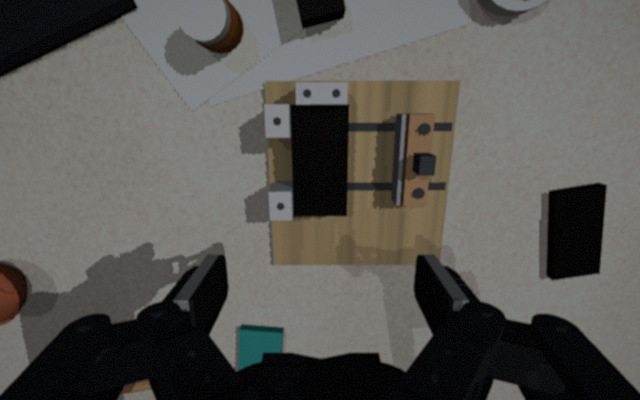

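View pics/t17.png

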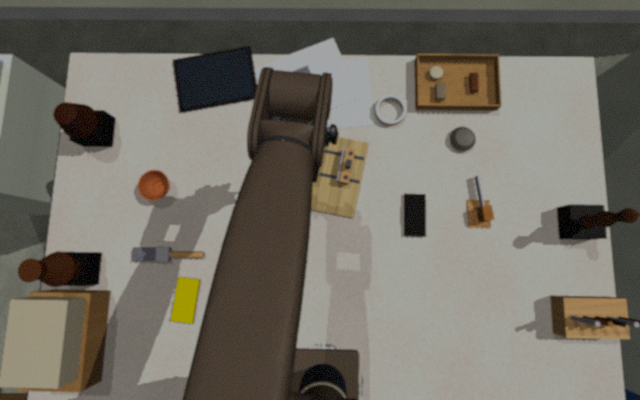

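```bash
python3 -m jog '[{"grip":0,"xyz":[0.04,0.01,0],"dr":[0,0,0]},{"grip":0,"xyz":[0.319,0.08,0.06],"dr":[0,0,-0.178]},{"grip":0,"xyz":[0.319,0.08,0.06],"dr":[0,0,-0.178]},{"grip":0,"xyz":[0.319,0.08,0.06],"dr":[0,0,-0.178]},{"grip":0,"xyz":[0.319,0.08,0.1],"dr":[0,0,-0.178]},{"grip":0,"xyz":[0.319,0.08,0.1],"dr":[0,0,-0.178]},{"grip":0,"xyz":[0.319,0.08,0.1],"dr":[0,0,-0.178]},{"grip":0,"xyz":[0.319,0.08,0.1],"dr":[0,0,-0.178]},{"grip":0,"xyz":[0.319,0.08,0.1],"dr":[0,0,-0.178]},{"grip":0,"xyz":[0.319,0.08,0.1],"dr":[0,0,-0.178]},{"grip":0,"xyz":[0.319,0.08,0.1],"dr":[0,0,-0.178]}]'
python3 - <<'E'
from h import *
im,c=cam('wrist'); cv2.imwrite('pics/w18.png',im); fit(im,c,0.012,[.466,-.25]); go([0.466,-0.2515,-0.003],-0.01-np.pi/2)
E
```

```text
time: 21.53
eef_pos: [0.4643, -0.2509, 0.1296]
tcp_rot: [-0.703, 0.712, 0.003, -0.0]
contact_force: [0.3, 0.6, 1.1]
opening: 1.005
board xy [ 0.4656 -0.252 ] size [ 58.7 118.2] yaw -0.015
now [ 0.4653 -0.2506  0.1309] shift [ 0.0013 -0.0011  0.1339] dr [ 0.003  0.003 -0.001] dr [ 0.004 -0.004  3.141] q6 0.90 t 21.6
```

View pics/w18.png

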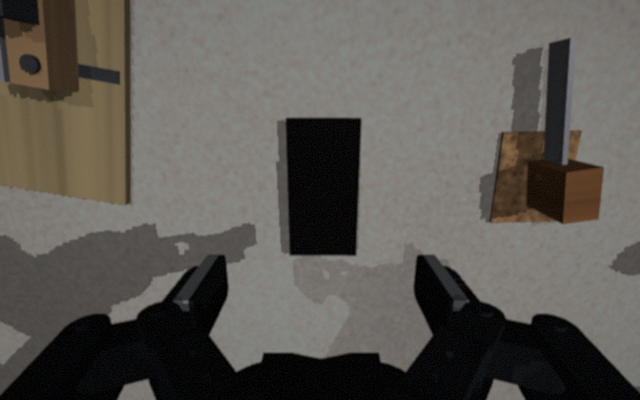

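```bash
python3 -m jog '[{"grip":0,"xyz":[0.001,0.002,0.03],"dr":[0,0,0]},{"grip":0,"xyz":[0.001,0.002,0.065],"dr":[0,0,0]},{"grip":0,"xyz":[0.001,0.002,0.1],"dr":[0,0,0]},{"grip":0,"xyz":[0.001,0.002,0.12],"dr":[0,0,0]},{"grip":0,"xyz":[0.001,0.002,0.133],"dr":[0,0,0]},{"grip":0,"xyz":[0.001,0.002,0.133],"dr":[0,0,0]},{"grip":0.5,"xyz":[0.001,0.002,0.133],"dr":[0,0,0]},{"grip":0.5,"xyz":[0.001,0.002,0.133],"dr":[0,0,0]},{"grip":0.5,"xyz":[0.001,0.002,0.133],"dr":[0,0,0]},{"grip":0.5,"xyz":[0.001,0.002,0.133],"dr":[0,0,0]},{"grip":0.5,"xyz":[0.001,0.002,0.133],"dr":[0,0,0]}]' 40
python3 -m jog '[{"grip":0.5,"xyz":[0,0,-0.02],"dr":[0,0,0]},{"grip":0.5,"xyz":[0,0,-0.05],"dr":[0,0,0]},{"grip":0.5,"xyz":[0,0,-0.09],"dr":[0,0,0]},{"grip":0.5,"xyz":[0,0,-0.13],"dr":[0,0,0]},{"grip":0.5,"xyz":[0,0,-0.14],"dr":[0,0,0]},{"grip":0.5,"xyz":[0,0,-0.14],"dr":[0,0,0]}]'
python3 -c "
from h import *
go(P2W(-6,-5,137),TH-np.pi/2)"
```

```text
time: 22.5
eef_pos: [0.4655, -0.2531, 0.0018]
tcp_rot: [-0.704, 0.711, -0.002, 0.0]
contact_force: [0.9, 1.3, 5.5]
opening: 0.684
time: 23.0
eef_pos: [0.4663, -0.2543, 0.1449]
tcp_rot: [-0.703, 0.711, -0.005, 0.0]
contact_force: [0.6, -0.0, -0.7]
opening: 0.686
now [ 0.4663 -0.2543  0.1449] shift [-0.2981 -0.1431 -0.0009] dr [-0.008 -0.006  0.178] dr [ 0.008 -0.012 -2.964] q6 0.89 t 23.0
```

```bash
python3 -m jog '[{"grip":0.5,"xyz":[-0.03,-0.014,0],"dr":[0,0,0.02]},{"grip":0.5,"xyz":[-0.065,-0.031,0],"dr":[0,0,0.04]},{"grip":0.5,"xyz":[-0.1,-0.048,0],"dr":[0,0,0.06]},{"grip":0.5,"xyz":[-0.135,-0.065,0],"dr":[0,0,0.08]},{"grip":0.5,"xyz":[-0.17,-0.082,0],"dr":[0,0,0.11]},{"grip":0.5,"xyz":[-0.205,-0.099,0],"dr":[0,0,0.14]},{"grip":0.5,"xyz":[-0.24,-0.116,0],"dr":[0,0,0.17]},{"grip":0.5,"xyz":[-0.275,-0.132,0],"dr":[0,0,0.178]},{"grip":0.5,"xyz":[-0.298,-0.143,0],"dr":[0,0,0.178]},{"grip":0.5,"xyz":[-0.298,-0.143,0],"dr":[0,0,0.178]},{"grip":0.5,"xyz":[-0.298,-0.143,0],"dr":[0,0,0.178]}]'
python3 - <<'E'
from h import *
im,c=cam('wrist'); cv2.imwrite('pics/w19.png',im); pf(); go(P2W(-6,-5,41),TH-np.pi/2)
E
```

```text
time: 23.92
eef_pos: [0.6086, 0.0454, 0.1369]
tcp_rot: [-0.639, 0.77, 0.002, -0.002]
contact_force: [-0.5, -0.6, -0.4]
opening: 0.683
pile-frame tcp mm [-10.2  -3.7 129.3] force [-1.3 -0.8 -1.1] yaw err 0.0009 open 0.688 t 24.0
now [0.6085 0.0443 0.1373] shift [ 0.0012 -0.0046  0.0882] dr [ 0.004 -0.001  0.001] dr [ 2.000e-03  7.000e-03 -3.141e+00] q6 1.67 t 24.0
```

View pics/w19.png

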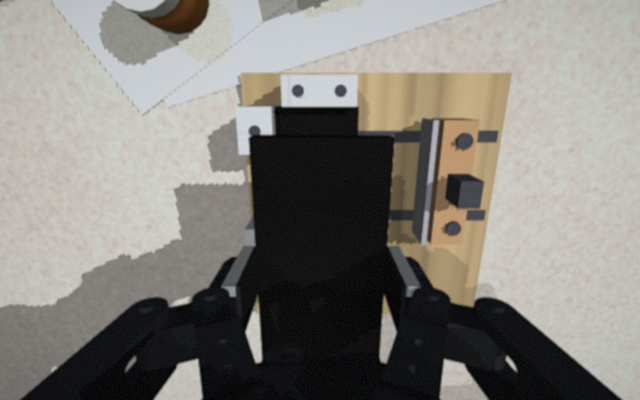

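```bash
python3 -m jog '[{"grip":0.5,"xyz":[0.001,-0.002,0.02],"dr":[0,0,0]},{"grip":0.5,"xyz":[0.001,-0.002,0.05],"dr":[0,0,0]},{"grip":0.5,"xyz":[0.001,-0.002,0.075],"dr":[0,0,0]},{"grip":0.5,"xyz":[0.001,-0.002,0.085],"dr":[0,0,0]},{"grip":0.5,"xyz":[0.001,-0.002,0.089],"dr":[0,0,0]},{"grip":0.5,"xyz":[0.001,-0.002,0.0905],"dr":[0,0,0]},{"grip":0.5,"xyz":[0.001,-0.002,0.092],"dr":[0,0,0]},{"grip":0.5,"xyz":[0.001,-0.002,0.092],"dr":[0,0,0]}]'
python3 - <<'E'
from h import *
pf()
im,c=cam('wrist'); cv2.imwrite('pics/w20.png',im); pf()
E
```

```text
time: 24.63
eef_pos: [0.6129, 0.0424, 0.0494]
tcp_rot: [-0.637, 0.771, -0.001, 0.001]
contact_force: [0.6, 0.3, -1.3]
opening: 0.686
pile-frame tcp mm [-5.5 -4.8 41.4] force [ 0.5  0.4 -1.3] yaw err -0.0006 open 0.686 t 24.6
pile-frame tcp mm [-5.5 -4.7 41.6] force [-0.1  0.3 -0.4] yaw err -0.0004 open 0.682 t 24.7
```

View pics/w20.png

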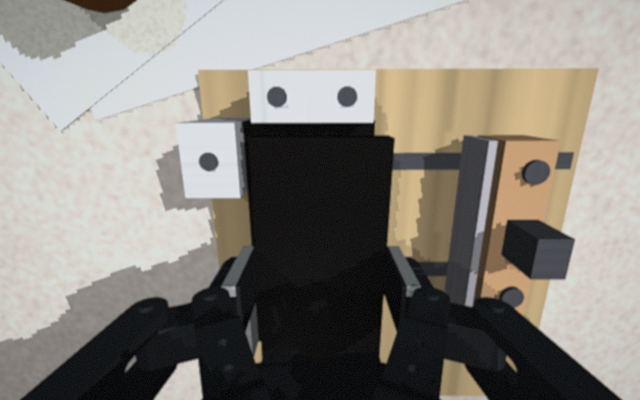

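```bash
python3 -m jog '[{"grip":0.5,"xyz":[0,0,0.002],"dr":[0,0,0]},{"grip":0.5,"xyz":[0,0,0.0035],"dr":[0,0,0]},{"grip":0.5,"xyz":[0,0,0.004],"dr":[0,0,0]},{"grip":0.5,"xyz":[0,-0.003,0.004],"dr":[0,0,0]},{"grip":0.5,"xyz":[0,-0.006,0.004],"dr":[0,0,0]},{"grip":0.5,"xyz":[0,-0.009,0.004],"dr":[0,0,0]},{"grip":0.5,"xyz":[-0.003,-0.009,0.004],"dr":[0,0,0]},{"grip":0.5,"xyz":[-0.006,-0.009,0.004],"dr":[0,0,0]},{"grip":0.5,"xyz":[-0.0075,-0.009,0.004],"dr":[0,0,0]},{"grip":0.5,"xyz":[-0.0075,-0.009,0.004],"dr":[0,0,0]}]'
python3 -c "
from h import *
pf()"
```

```text
time: 25.52
eef_pos: [0.6195, 0.0457, 0.0458]
tcp_rot: [-0.638, 0.77, 0.001, -0.005]
contact_force: [-12.9, -9.0, 12.7]
opening: 0.682
pile-frame tcp mm [ 0.4 -0.4 37.8] force [-11.  -11.3  12.7] yaw err 0.0015 open 0.682 t 25.5
```

```bash
python3 -m jog '[{"grip":0.5,"xyz":[0.001,0.002,-0.001],"dr":[0,0,0]},{"grip":0.2,"xyz":[0.002,0.002,-0.001],"dr":[0,0,0]},{"grip":0.0,"xyz":[0.002,0.002,-0.001],"dr":[0,0,0]},{"grip":0.0,"xyz":[0.004,0.004,-0.001],"dr":[0,0,0]},{"grip":0,"xyz":[0.005,0.008,-0.03],"dr":[0,0,0]},{"grip":0,"xyz":[0.005,0.008,-0.07],"dr":[0,0,0]},{"grip":0,"xyz":[0.005,0.008,-0.11],"dr":[0,0,0]},{"grip":0,"xyz":[0.005,0.008,-0.15],"dr":[0,0,0]},{"grip":0,"xyz":[0.005,0.03,-0.18],"dr":[0,0,0]},{"grip":0,"xyz":[0.005,0.06,-0.18],"dr":[0,0,0]},{"grip":0,"xyz":[0.005,0.06,-0.18],"dr":[0,0,0]},{"grip":0,"xyz":[0.005,0.06,-0.18],"dr":[0,0,0]}]'
python3 - <<'E'
from h import *
pf()
im,c=cam('wrist'); cv2.imwrite('pics/w21.png',im); fit(im,c,0.056,PILE)
np.save('c21.npy',np.array([*c[0],*c[1].ravel(),*c[2].ravel()]))
m=cv2.resize(im[60:280,220:470],None,fx=3,fy=2.7,interpolation=cv2.INTER_CUBIC); m=np.clip(m.astype(float)*1.8,0,255).astype(np.uint8); cv2.imwrite('pics/w21c.png',m)
im,c=cam('side'); cv2.imwrite('pics/s21.png',np.clip(cv2.resize(im[170:260,250:370],None,fx=5,fy=5,interpolation=cv2.INTER_CUBIC)*1.6,0,255).astype(np.uint8))
E
```

```text
time: 26.52
eef_pos: [0.5613, 0.0554, 0.224]
tcp_rot: [-0.638, 0.77, -0.0, 0.0]
contact_force: [0.5, 0.2, -0.1]
opening: 1.003
pile-frame tcp mm [-58.6  -1.7 216. ] force [ 0.5  0.3 -0.1] yaw err 0.0007 open 1.003 t 26.5
board xy [0.6193 0.0462] size [ 61.  118.8] yaw -0.187
```

View pics/w21c.png

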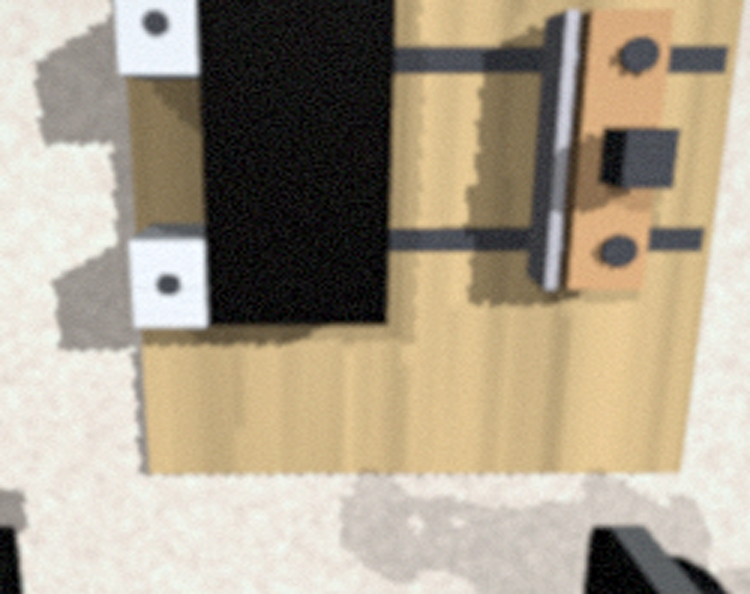

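View pics/s21.png

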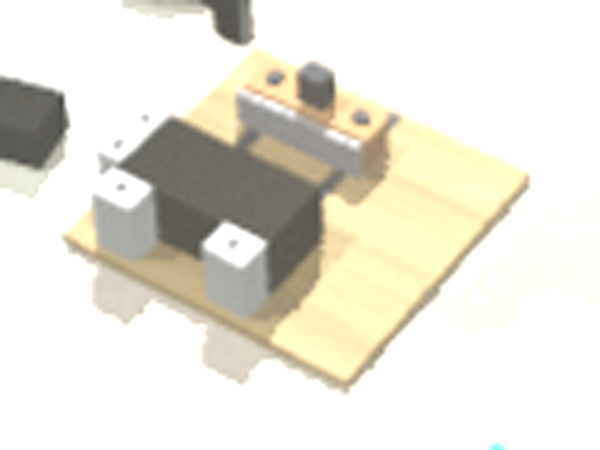

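The four boards are stacked and the pile fit centre is (0.6193, 0.0462), yaw -0.187, which agrees with the jig. Next comes a gentle full-height squaring push on the open end with shut fingers, then one from the -y side.

```bash
python3 -c "
from h import *
go(P2W(-105,0,60),TH-np.pi/2);go(P2W(-105,0,4),TH-np.pi/2)"
```

```text
now [0.5623 0.0549 0.2232] shift [-0.002   0.0474  0.1552] dr [ 0.  0. -0.] dr [ 0.000e+00 -1.000e-03  3.142e+00] q6 1.68 t 26.6
now [0.5623 0.0549 0.2232] shift [-0.002   0.0474  0.2112] dr [ 0.  0. -0.] dr [ 0.000e+00 -1.000e-03  3.142e+00] q6 1.68 t 26.6
```

```bash
python3 -m jog '[{"grip":1,"xyz":[-0.002,0.03,0.03],"dr":[0,0,0]},{"grip":1,"xyz":[-0.002,0.047,0.06],"dr":[0,0,0]},{"grip":1,"xyz":[-0.002,0.047,0.1],"dr":[0,0,0]},{"grip":1,"xyz":[-0.002,0.047,0.14],"dr":[0,0,0]},{"grip":1,"xyz":[-0.002,0.047,0.18],"dr":[0,0,0]},{"grip":1,"xyz":[-0.002,0.047,0.2],"dr":[0,0,0]},{"grip":1,"xyz":[-0.002,0.047,0.208],"dr":[0,0,0]},{"grip":1,"xyz":[-0.002,0.047,0.209],"dr":[0,0,0]},{"grip":1,"xyz":[-0.002,0.047,0.209],"dr":[0,0,0]}]' 40
python3 - <<'E'
from h import *
pf(); im,c=cam('wrist'); cv2.imwrite('pics/w22.png',im); pf()
E
```

```text
time: 27.37
eef_pos: [0.5173, 0.0654, 0.0149]
tcp_rot: [-0.637, 0.77, -0.0, 0.0]
contact_force: [-0.0, -0.1, 0.4]
opening: -0.001
pile-frame tcp mm [-1.037e+02 -1.000e-01  6.900e+00] force [-0.  -0.1  0.4] yaw err -0.0004 open -0.001 t 27.4
pile-frame tcp mm [-102.9    0.     8.1] force [-0.3 -0.2  0.3] yaw err -0.0003 open 0.003 t 27.4
```

View pics/w22.png

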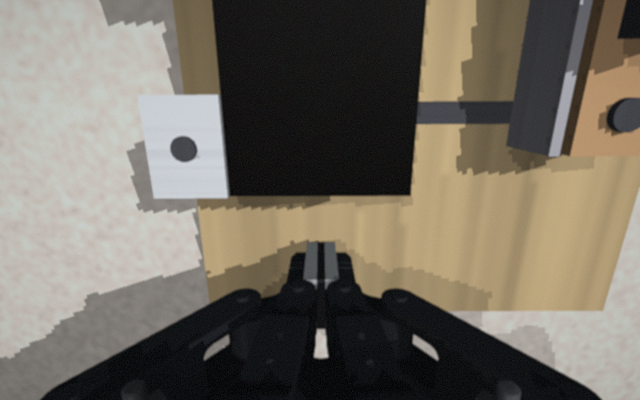

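```bash
python3 -m jog '[{"grip":1,"xyz":[0,-0.012,0.004],"dr":[0,0,0]},{"grip":1,"xyz":[0,-0.022,0.004],"dr":[0,0,0]},{"grip":1,"xyz":[0,-0.027,0.004],"dr":[0,0,0]},{"grip":1,"xyz":[0,-0.03,0.004],"dr":[0,0,0]},{"grip":1,"xyz":[0,-0.032,0.004],"dr":[0,0,0]},{"grip":1,"xyz":[0,-0.034,0.004],"dr":[0,0,0]},{"grip":1,"xyz":[0,-0.034,0.004],"dr":[0,0,0]}]'
python3 -c "
from h import *
pf()"
```

```text
time: 28.0
eef_pos: [0.5475, 0.0596, 0.0102]
tcp_rot: [-0.638, 0.77, 0.002, -0.002]
contact_force: [-4.9, 1.1, 2.0]
opening: 0.0
pile-frame tcp mm [-72.9  -0.1   2.2] force [-5.   0.1  2. ] yaw err 0.0001 open 0.000 t 28.0
```

```bash
python3 -m jog '[{"grip":1,"xyz":[0,-0.002,0],"dr":[0,0,0]},{"grip":1,"xyz":[0,-0.004,0],"dr":[0,0,0]},{"grip":1,"xyz":[0,-0.004,0],"dr":[0,0,0]}]'
python3 -c "
from h import *
pf()"
```

```text
time: 28.25
eef_pos: [0.5471, 0.0596, 0.0082]
tcp_rot: [-0.638, 0.77, 0.006, -0.006]
contact_force: [-11.2, 1.8, 2.7]
opening: 0.003
pile-frame tcp mm [-73.4  -0.2   0.2] force [-11.4  -0.3   2.7] yaw err 0.0005 open 0.003 t 28.2
```

```bash
python3 -m jog '[{"grip":1,"xyz":[0,0.015,0],"dr":[0,0,0]},{"grip":0,"xyz":[0,0.02,-0.03],"dr":[0,0,0]},{"grip":0,"xyz":[0,0.02,-0.07],"dr":[0,0,0]},{"grip":0,"xyz":[0,0.02,-0.1],"dr":[0,0,0]},{"grip":0,"xyz":[0,-0.01,-0.11],"dr":[0,0,0]},{"grip":0,"xyz":[0,-0.05,-0.11],"dr":[0,0,0]},{"grip":0,"xyz":[0,-0.07,-0.11],"dr":[0,0,0]},{"grip":0,"xyz":[0,-0.07,-0.11],"dr":[0,0,0]},{"grip":0,"xyz":[0,-0.07,-0.11],"dr":[0,0,0]}]'
python3 -c "
from h import *
pf();go(P2W(0,3,-5),TH-np.pi/2)"
```

```text
time: 29.0
eef_pos: [0.6229, 0.0451, 0.1208]
tcp_rot: [-0.637, 0.771, -0.0, 0.0]
contact_force: [-0.4, 0.6, -0.8]
opening: 0.997
pile-frame tcp mm [  3.8  -0.3 112.8] force [-0.5  0.5 -0.8] yaw err -0.0006 open 0.997 t 29.0
now [0.6229 0.0451 0.1208] shift [-0.0033  0.0038  0.1178] dr [-0.     0.    -0.001] dr [0.    0.    3.141] q6 1.67 t 29.0
```

```bash
python3 -m jog '[{"grip":0,"xyz":[-0.003,0.004,0.03],"dr":[0,0,0]},{"grip":0,"xyz":[-0.003,0.004,0.06],"dr":[0,0,0]},{"grip":0,"xyz":[-0.003,0.004,0.09],"dr":[0,0,0]},{"grip":0,"xyz":[-0.003,0.004,0.107],"dr":[0,0,0]},{"grip":0,"xyz":[-0.003,0.004,0.115],"dr":[0,0,0]},{"grip":0,"xyz":[-0.006,0.004,0.115],"dr":[0,0,0]},{"grip":0,"xyz":[-0.009,0.004,0.115],"dr":[0,0,0]},{"grip":0,"xyz":[-0.011,0.004,0.115],"dr":[0,0,0]},{"grip":0,"xyz":[-0.013,0.004,0.115],"dr":[0,0,0]},{"grip":0,"xyz":[-0.015,0.004,0.115],"dr":[0,0,0]},{"grip":0,"xyz":[-0.015,0.004,0.115],"dr":[0,0,0]}]'
python3 -c "
from h import *
pf()"
```

```text
time: 29.92
eef_pos: [0.6222, 0.0589, 0.0078]
tcp_rot: [-0.638, 0.77, -0.002, -0.001]
contact_force: [-2.8, -7.7, 3.5]
opening: 0.998
pile-frame tcp mm [ 0.6 13.1 -0.2] force [-1.3 -8.1  3.5] yaw err 0.0017 open 0.998 t 29.9
```

```bash
python3 -m jog '[{"grip":0,"xyz":[-0.002,0,0],"dr":[0,0,0]},{"grip":0,"xyz":[-0.002,0,0],"dr":[0,0,0]},{"grip":0,"xyz":[0.006,0,0],"dr":[0,0,0]},{"grip":0,"xyz":[0.013,0,0],"dr":[0,0,0]},{"grip":0,"xyz":[0.013,0,-0.03],"dr":[0,0,0]},{"grip":0,"xyz":[0.013,0,-0.07],"dr":[0,0,0]},{"grip":0,"xyz":[0.013,0,-0.11],"dr":[0,0,0]},{"grip":0,"xyz":[0.013,0,-0.15],"dr":[0,0,0]},{"grip":0,"xyz":[0.013,0.03,-0.18],"dr":[0,0,0]},{"grip":0,"xyz":[0.013,0.06,-0.2],"dr":[0,0,0]},{"grip":0,"xyz":[0.013,0.06,-0.2],"dr":[0,0,0]}]'
python3 - <<'E'
from h import *
pf(); im,c=cam('wrist'); cv2.imwrite('pics/w23.png',im); fit(im,c,0.056,PILE)
go([0.47,-0.44,0.24],0-np.pi/2)
E
```

```text
time: 30.83
eef_pos: [0.5593, 0.0605, 0.2127]
tcp_rot: [-0.638, 0.77, -0.003, 0.004]
contact_force: [0.7, 0.0, 0.4]
opening: 1.002
pile-frame tcp mm [-61.5   3.  204.7] force [0.7 0.1 0.4] yaw err 0.0012 open 1.002 t 30.8
board xy [0.6193 0.0451] size [ 62.6 119.2] yaw -0.174
now [0.5601 0.06   0.2101] shift [ 0.508  -0.0047 -0.0306] dr [-0.008  0.001 -0.187] dr [1.000e-03 1.100e-02 2.954e+00] q6 1.68 t 30.9
```

View pics/w23.png

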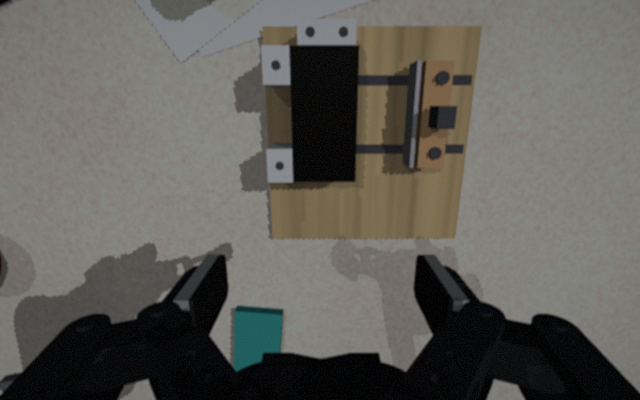

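```bash
python3 -m jog '[{"grip":0,"xyz":[0.04,0,-0.01],"dr":[0,0,0]},{"grip":0,"xyz":[0.5,-0.003,-0.03],"dr":[0,0,-0.187]},{"grip":0,"xyz":[0.5,-0.003,-0.03],"dr":[0,0,-0.187]},{"grip":0,"xyz":[0.5,-0.003,-0.03],"dr":[0,0,-0.187]},{"grip":0,"xyz":[0.5,-0.003,-0.03],"dr":[0,0,-0.187]},{"grip":0,"xyz":[0.5,-0.003,-0.03],"dr":[0,0,-0.187]},{"grip":0,"xyz":[0.5,-0.003,-0.03],"dr":[0,0,-0.187]},{"grip":0,"xyz":[0.5,-0.003,-0.03],"dr":[0,0,-0.187]},{"grip":0,"xyz":[0.5,-0.003,-0.03],"dr":[0,0,-0.187]},{"grip":0,"xyz":[0.5,-0.003,-0.03],"dr":[0,0,-0.187]},{"grip":0,"xyz":[0.5,-0.003,-0.03],"dr":[0,0,-0.187]},{"grip":0,"xyz":[0.5,-0.003,-0.03],"dr":[0,0,-0.187]}]'
python3 -m jog '[{"grip":0,"xyz":[0.03,0,0],"dr":[0,0,0]},{"grip":0,"xyz":[0.03,0,0],"dr":[0,0,0]},{"grip":0,"xyz":[0.03,0,0],"dr":[0,0,0]},{"grip":0,"xyz":[0.03,0,0],"dr":[0,0,0]}]'
python3 - <<'E'
from h import *
im,c=cam('wrist'); cv2.imwrite('pics/w24.png',im);print(st()[1:2])
np.save('c24.npy',np.array([*c[0],*c[1].ravel(),*c[2].ravel()]))
x0,y0=230,60
cr=cv2.resize(im[y0:y0+190,x0:x0+240],None,fx=3,fy=3,interpolation=cv2.INTER_CUBIC)
for i in range(0,240,20):
    cv2.putText(cr,str(x0+i),(i*3,10),0,0.35,(0,0,255)); cv2.putText(cr,str(y0+i),(0,i*3+4),0,0.35,(0,0,255))
cv2.imwrite('pics/w24c.png',cr)
E
```

```text
time: 31.88
eef_pos: [0.4698, -0.4288, 0.2341]
tcp_rot: [-0.707, 0.708, 0.001, 0.0]
contact_force: [0.9, -0.4, 0.3]
opening: 1.002
time: 32.22
eef_pos: [0.4703, -0.4561, 0.234]
tcp_rot: [-0.707, 0.708, 0.001, 0.0]
contact_force: [1.1, -0.1, -0.1]
opening: 0.999
(array([ 0.47059326, -0.45552735,  0.23440036]),)
```

View pics/w24.png

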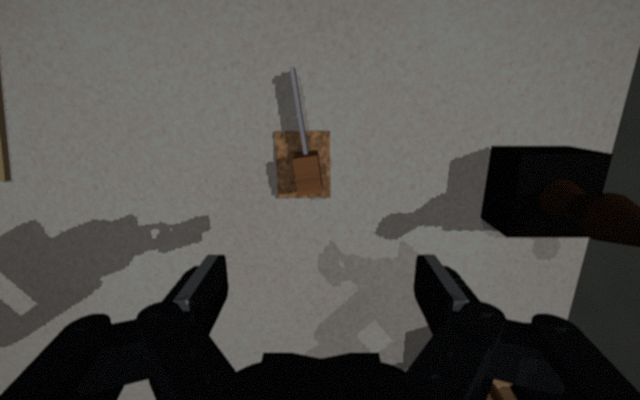

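View pics/w24c.png

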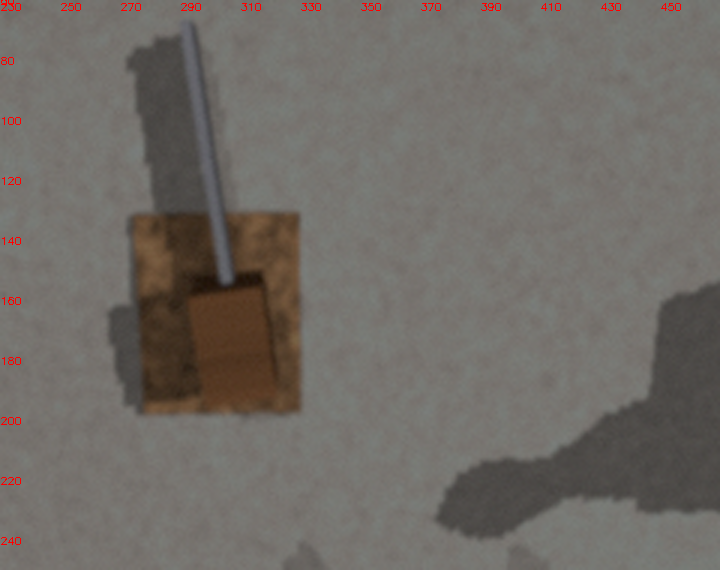

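```bash
python3 - <<'E'
from h import *
a=np.load('c24.npy'); c=(a[:3],a[3:12].reshape(3,3),a[12:].reshape(3,3))
f=lambda P,z: ray(np.array(P,float)/3+[230,60],c,z)[:,:2]
pad=f([(132,213),(299,213),(300,411),(140,413)],0.003); print('pad',np.round(pad,4).tolist(),'ctr',pad.mean(0)); 
e=pad[0]-pad[3],pad[1]-pad[2],pad[0]-pad[1],pad[3]-pad[2]; print([ (round(np.hypot(*v),4),round(np.arctan2(v[1],v[0]),3)) for v in e])
h=f([(189,296),(263,286),(274,402),(203,410)],0.048); print('handle',np.round(h,4).tolist(),h.mean(0)); e=h[0]-h[3],h[1]-h[2],h[0]-h[1],h[3]-h[2]; print([ (round(np.hypot(*v),4),round(np.arctan2(v[1],v[0]),3)) for v in e])
b=f([(188,22),(227,283)],0.028); v=b[0]-b[1]; print('blade',b,np.hypot(*v),np.arctan2(v[1],v[0]))
ya=np.arctan2(v[1],v[0]); print('org from tip',b[0]-0.11*np.array([np.cos(ya),np.sin(ya)]))
E
```

```text
pad [[0.5119, -0.4021], [0.5118, -0.466], [0.4327, -0.467], [0.4318, -0.4018]] ctr [ 0.47203853 -0.43423179]
[(np.float64(0.08), np.float64(-0.003)), (np.float64(0.0791), np.float64(0.012)), (np.float64(0.0639), np.float64(1.57)), (np.float64(0.0652), np.float64(1.583))]
handle [[0.4877, -0.4271], [0.4911, -0.4527], [0.4495, -0.4565], [0.4466, -0.431]] [ 0.4687137  -0.44183691]
[(np.float64(0.0413), np.float64(0.095)), (np.float64(0.0417), np.float64(0.09)), (np.float64(0.0258), np.float64(1.705)), (np.float64(0.0256), np.float64(1.687))]
blade [[ 0.57738559 -0.42748378]
 [ 0.48894228 -0.43932313]] 0.08923221845345866 0.1330725879671188
org from tip [ 0.46835811 -0.4420786 ]
```

```bash
python3 -c "
from h import *
go([0.4685,-0.442,0.09],0.125-np.pi/2);go([0.4685,-0.442,0.015],0.125-np.pi/2)"
```

```text
now [ 0.4706 -0.4555  0.2344] shift [-0.0133  0.002   0.1444] dr [ 0.001  0.002 -0.125] dr [ 3.000e-03 -1.000e-03  3.016e+00] q6 0.65 t 32.3
now [ 0.4706 -0.4555  0.2344] shift [-0.0131  0.0019  0.2194] dr [ 0.001  0.002 -0.125] dr [ 3.000e-03 -1.000e-03  3.016e+00] q6 0.65 t 32.3
```

```bash
python3 -m jog '[{"grip":0,"xyz":[-0.013,0.004,0.03],"dr":[0,0,-0.125]},{"grip":0,"xyz":[-0.013,0.004,0.07],"dr":[0,0,-0.125]},{"grip":0,"xyz":[-0.013,0.004,0.105],"dr":[0,0,-0.125]},{"grip":0,"xyz":[-0.013,0.004,0.13],"dr":[0,0,-0.125]},{"grip":0,"xyz":[-0.013,0.004,0.145],"dr":[0,0,-0.125]},{"grip":0,"xyz":[-0.013,0.004,0.145],"dr":[0,0,-0.125]},{"grip":0,"xyz":[-0.013,0.004,0.145],"dr":[0,0,-0.125]}]'
python3 - <<'E'
from h import *
im,c=cam('wrist'); cv2.imwrite('pics/w25.png',im); go([0.4685,-0.442,0.015],0.125-np.pi/2)
np.save('c25.npy',np.array([*c[0],*c[1].ravel(),*c[2].ravel()]))
E
```

```text
time: 32.85
eef_pos: [0.4666, -0.4418, 0.0899]
tcp_rot: [0.75, -0.661, -0.001, -0.0]
contact_force: [-0.1, -0.5, -0.3]
opening: 1.003
now [ 0.4673 -0.443   0.0916] shift [-0.001  -0.0013  0.0766] dr [-0.001 -0.001  0.   ] dr [ 2.000e-03 -1.000e-03 -3.141e+00] q6 0.53 t 32.9
```

View pics/w25.png

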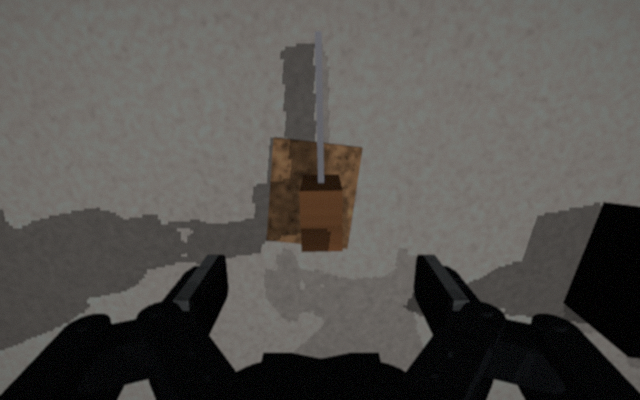

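```bash
python3 -m jog '[{"grip":0,"xyz":[0,0.001,0.03],"dr":[0,0,0]},{"grip":0,"xyz":[0,0.001,0.055],"dr":[0,0,0]},{"grip":0,"xyz":[0,0.001,0.07],"dr":[0,0,0]},{"grip":0,"xyz":[0,0.001,0.076],"dr":[0,0,0]},{"grip":0.4,"xyz":[0,0.001,0.076],"dr":[0,0,0]},{"grip":0.85,"xyz":[0,0.001,0.076],"dr":[0,0,0]},{"grip":0.85,"xyz":[0,0.001,0.076],"dr":[0,0,0]},{"grip":0.85,"xyz":[0,0.001,0.076],"dr":[0,0,0]},{"grip":0.85,"xyz":[0,0.001,0.076],"dr":[0,0,0]},{"grip":0.85,"xyz":[0,0.001,0.076],"dr":[0,0,0]}]' 40
python3 - <<'E'
from h import *
im,c=cam('wrist'); cv2.imwrite('pics/w26.png',im)
E
```

```text
time: 33.73
eef_pos: [0.4661, -0.4443, 0.0163]
tcp_rot: [0.749, -0.662, 0.001, 0.0]
contact_force: [0.1, 1.3, 4.6]
opening: 0.302
```

View pics/w26.png

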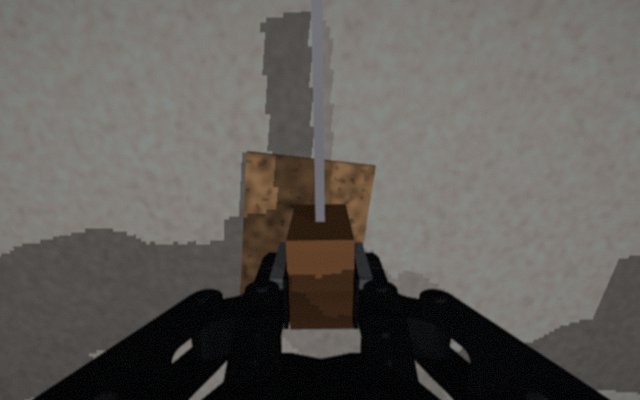

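```bash
python3 - <<'E'
from h import *
s,p,R=st()
c=ctrl.get_calibration('wrist'); H=np.array(c['hand_eye']); Rw=R.as_matrix()@H[:3,:3]; C=p+R.as_matrix()@H[:3,3]; cc=(C,Rw,np.array(c['mtx']))
im=cv2.imread('pics/w26.png')
for row in (237,239,241):
    w=ray((320,row),cc,0.048)[0]; print(row,R.inv().apply(w-p))
for px in ((318.5,20),(320,150)):
    w=ray(px,cc,0.028)[0]; print(px,R.inv().apply(w-p))
print(im[150,305:335].max(1).tolist()); print(im[20,305:335].max(1).tolist())
E
python3 -m jog '[{"grip":0.85,"xyz":[0,0,-0.01],"dr":[0,0,0]},{"grip":0.85,"xyz":[0,0,-0.03],"dr":[0,0,0]},{"grip":0.85,"xyz":[0,0,-0.06],"dr":[0,0,0]},{"grip":0.85,"xyz":[0,0,-0.09],"dr":[0,0,0]},{"grip":0.85,"xyz":[0,0,-0.12],"dr":[0,0,0]},{"grip":0.85,"xyz":[0,0,-0.13],"dr":[0,0,0]},{"grip":0.85,"xyz":[0,0,-0.13],"dr":[0,0,0]}]'
```

```text
237 [-8.40570368e-05 -2.54094063e-02 -3.16959210e-02]
239 [-8.44468059e-05 -2.45907533e-02 -3.16968298e-02]
241 [-8.48381229e-05 -2.37688493e-02 -3.16977422e-02]
(318.5, 20) [-0.00064919 -0.10274766 -0.01161094]
(320, 150) [-0.00012277 -0.05522589 -0.01166287]
[85, 83, 87, 84, 82, 87, 100, 122, 128, 119, 113, 114, 114, 112, 116, 114, 114, 113, 111, 113, 117, 119, 117, 117, 118, 116, 122, 129, 134, 134]
[83, 81, 79, 79, 88, 106, 116, 119, 119, 120, 120, 118, 118, 119, 119, 119, 117, 116, 118, 115, 117, 122, 124, 125, 126, 125, 127, 127, 129, 124]
time: 34.37
eef_pos: [0.4666, -0.4453, 0.1482]
tcp_rot: [0.75, -0.662, 0.003, 0.001]
contact_force: [0.7, 0.5, -1.8]
opening: 0.297
```

```bash
python3 -c "
from h import *
print(P2W(-177.5,-37,110));go(P2W(-175,-37,125),TH-np.pi/2)"
```

```text
[0.43791246 0.04292572 0.118     ]
now [ 0.4666 -0.4453  0.1482] shift [-0.4873 -0.0342  0.0124] dr [-0.004 -0.005  0.312] dr [ 0.008 -0.006 -2.83 ] q6 0.53 t 34.4
```

```bash
python3 -m jog '[{"grip":0.85,"xyz":[-0.02,-0.001,0],"dr":[0,0,0.01]},{"grip":0.85,"xyz":[-0.055,-0.004,0],"dr":[0,0,0.03]},{"grip":0.85,"xyz":[-0.095,-0.007,0],"dr":[0,0,0.06]},{"grip":0.85,"xyz":[-0.135,-0.01,0],"dr":[0,0,0.09]},{"grip":0.85,"xyz":[-0.175,-0.012,0],"dr":[0,0,0.12]},{"grip":0.85,"xyz":[-0.215,-0.015,0],"dr":[0,0,0.15]},{"grip":0.85,"xyz":[-0.255,-0.018,0],"dr":[0,0,0.18]},{"grip":0.85,"xyz":[-0.295,-0.021,0],"dr":[0,0,0.21]},{"grip":0.85,"xyz":[-0.335,-0.024,0],"dr":[0,0,0.24]},{"grip":0.85,"xyz":[-0.375,-0.027,0],"dr":[0,0,0.27]},{"grip":0.85,"xyz":[-0.415,-0.03,0],"dr":[0,0,0.295]},{"grip":0.85,"xyz":[-0.45,-0.032,0],"dr":[0,0,0.31]}]'
python3 -c "
from h import *
go(P2W(-175,-37,125),TH-np.pi/2)"
```

```text
time: 35.37
eef_pos: [0.439, 0.0094, 0.1417]
tcp_rot: [-0.638, 0.77, 0.002, -0.001]
contact_force: [0.9, 0.1, -3.5]
opening: 0.299
now [0.439  0.0094 0.1417] shift [-0.0327  0.0047  0.0087] dr [0.005 0.001 0.001] dr [-1.000e-03  8.000e-03 -3.141e+00] q6 1.55 t 35.4
```

```bash
python3 -m jog '[{"grip":0.85,"xyz":[-0.02,0,0],"dr":[0,0,0]},{"grip":0.85,"xyz":[-0.033,0.002,0],"dr":[0,0,0]},{"grip":0.85,"xyz":[-0.033,0.002,0.01],"dr":[0,0,0]},{"grip":0.85,"xyz":[-0.033,0.002,0.02],"dr":[0,0,0]},{"grip":0.85,"xyz":[-0.033,0.002,0.02],"dr":[0,0,0]},{"grip":0.85,"xyz":[-0.033,0.002,0.02],"dr":[0,0,0]}]'
python3 - <<'E'
from h import *
pf(); im,c=cam('wrist'); cv2.imwrite('pics/w27.png',im); im,c=cam('top'); pf()
cv2.imwrite('pics/t27.png',cv2.resize(im[110:240,260:400],None,fx=5,fy=4.5,interpolation=cv2.INTER_CUBIC))
im,c=cam('side'); cv2.imwrite('pics/s27.png',cv2.resize(im[150:280,240:380],None,fx=5,fy=4.5,interpolation=cv2.INTER_CUBIC))
E
```

```text
time: 35.87
eef_pos: [0.444, 0.039, 0.1221]
tcp_rot: [-0.638, 0.77, 0.002, -0.002]
contact_force: [-0.2, -0.2, -4.0]
opening: 0.302
pile-frame tcp mm [-170.8  -39.7  114.1] force [-0.1 -0.3 -4. ] yaw err 0.0006 open 0.302 t 35.9
pile-frame tcp mm [-169.3  -39.7  116. ] force [ 0.2 -0.7 -2.9] yaw err 0.0002 open 0.304 t 36.0
```

View pics/w27.png

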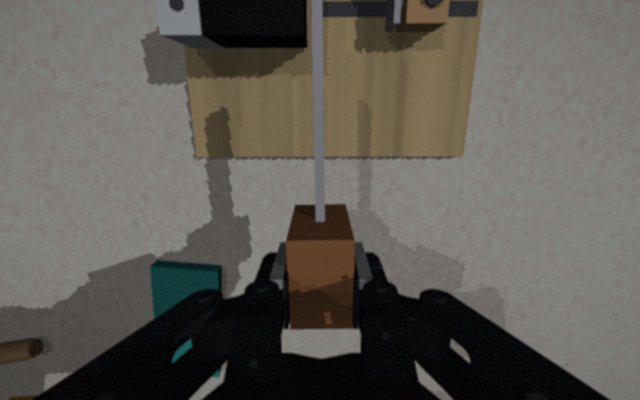

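View pics/t27.png

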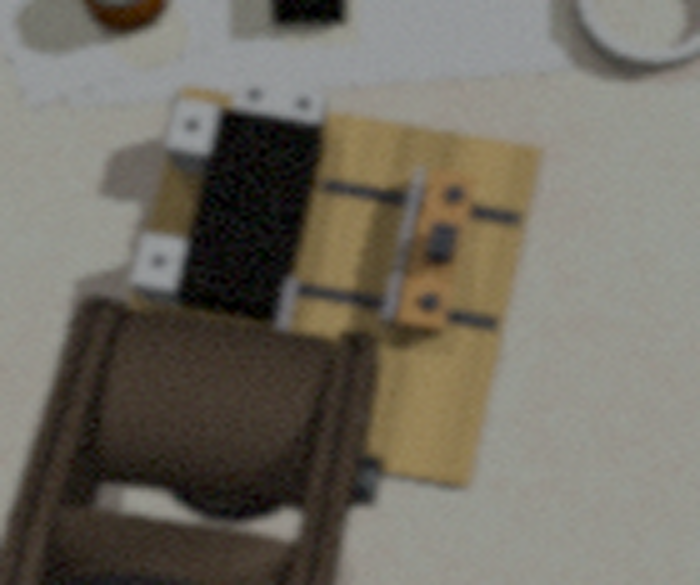

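View pics/s27.png

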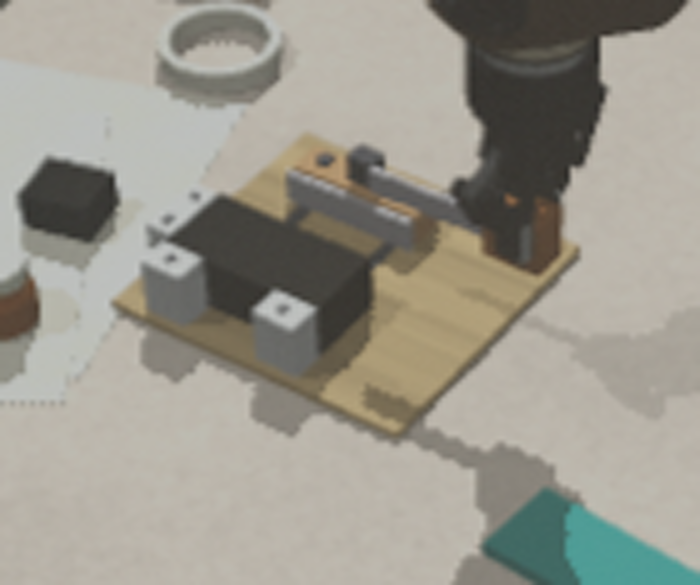

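```bash
python3 - <<'E'
from h import *
c=ctrl.get_calibration('top'); Rw=np.array(c['R']).T; cc=(-Rw@np.array(c['t']),Rw,np.array(c['mtx']))
for z in (0.125,0.135): print(W2P(ray((318.2,172.9),cc,z)))
c=ctrl.get_calibration('side'); Rw=np.array(c['R']).T; cc=(-Rw@np.array(c['t']),Rw,np.array(c['mtx']))
print(W2P(ray((240+362/5,150+165/4.5),cc,0.133)))
go(P2W(-177,-37,60),TH-np.pi/2)
E
```

```text
[[-57.5061234  -38.98914623 117.        ]]
[[-59.67933816 -39.7253987  127.        ]]
[[-50.67525097 -36.73133383 125.        ]]
now [0.4459 0.0388 0.1245] shift [-0.0026  0.0081  0.0565] dr [ 0. -0.  0.] dr [ 0.     0.    -3.141] q6 1.62 t 36.0
```

```bash
python3 -m jog '[{"grip":0.85,"xyz":[-0.002,0.008,0.02],"dr":[0,0,0]},{"grip":0.85,"xyz":[-0.002,0.01,0.045],"dr":[0,0,0]},{"grip":0.85,"xyz":[-0.002,0.01,0.07],"dr":[0,0,0]},{"grip":0.85,"xyz":[-0.002,0.01,0.085],"dr":[0,0,0]},{"grip":0.85,"xyz":[-0.002,0.01,0.093],"dr":[0,0,0]},{"grip":0.85,"xyz":[-0.002,0.01,0.093],"dr":[0,0,0]},{"grip":0.85,"xyz":[-0.002,0.01,0.093],"dr":[0,0,0]}]'
python3 - <<'E'
from h import *
pf(); im,c=cam('wrist'); cv2.imwrite('pics/w28.png',im); pf(); im,c=cam('side'); pf()
cv2.imwrite('pics/s28.png',cv2.resize(im[150:280,240:380],None,fx=5,fy=4.5,interpolation=cv2.INTER_CUBIC))
E
```

```text
time: 36.6
eef_pos: [0.437, 0.0431, 0.0322]
tcp_rot: [-0.638, 0.77, -0.0, 0.0]
contact_force: [-0.5, -0.4, -2.3]
opening: 0.302
pile-frame tcp mm [-178.4  -37.    24.2] force [-0.5 -0.5 -2.3] yaw err 0.0013 open 0.302 t 36.6
pile-frame tcp mm [-177.8  -36.9   24.8] force [ 0.4  0.3 -3.4] yaw err 0.0014 open 0.292 t 36.6
pile-frame tcp mm [-177.6  -36.9   25.1] force [ 0.7  0.3 -3.8] yaw err 0.0015 open 0.295 t 36.7
```

View pics/w28.png

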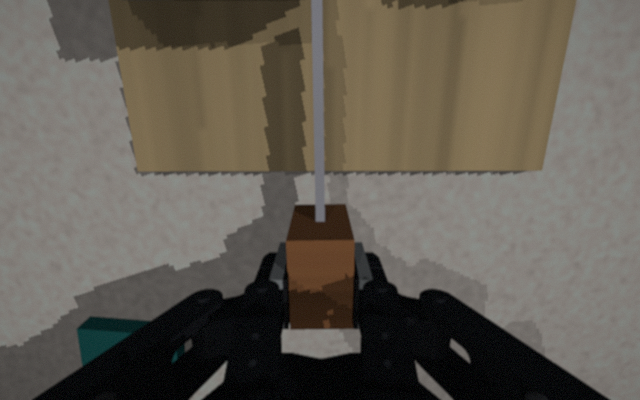

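View pics/s28.png

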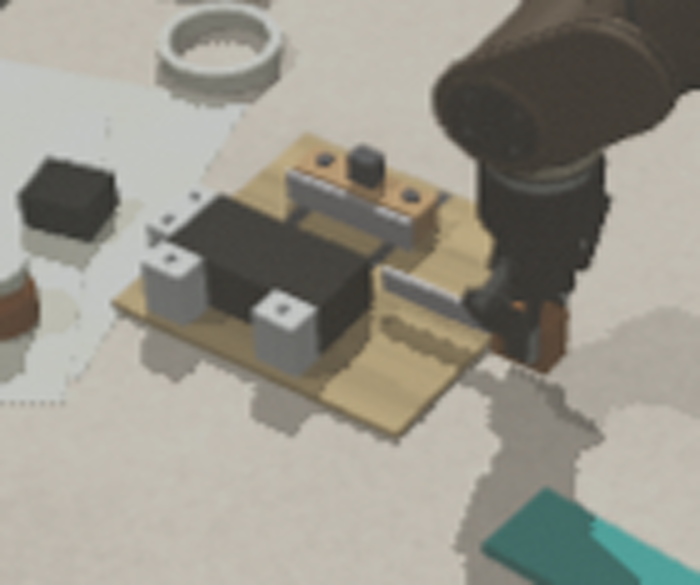

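```bash
python3 -m jog '[{"grip":0.85,"xyz":[0,0,0.004],"dr":[0,0,0]},{"grip":0.85,"xyz":[-0.001,-0.003,0.007],"dr":[0,0,0]},{"grip":0.85,"xyz":[-0.002,-0.01,0.007],"dr":[0,0,0]},{"grip":0.85,"xyz":[-0.002,-0.02,0.007],"dr":[0,0,0]},{"grip":0.85,"xyz":[-0.002,-0.03,0.007],"dr":[0,0,0]},{"grip":0.85,"xyz":[-0.002,-0.04,0.007],"dr":[0,0,0]},{"grip":0.85,"xyz":[-0.002,-0.04,0.007],"dr":[0,0,0]}]'
python3 - <<'E'
from h import *
pf(); im,c=cam('wrist'); cv2.imwrite('pics/w29.png',im); pf(); im,c=cam('side'); pf()
cv2.imwrite('pics/s29.png',cv2.resize(im[150:280,240:380],None,fx=5,fy=4.5,interpolation=cv2.INTER_CUBIC))
E
```

```text
time: 37.28
eef_pos: [0.4794, 0.0372, 0.0256]
tcp_rot: [-0.638, 0.77, -0.002, 0.001]
contact_force: [0.8, 0.3, -3.6]
opening: 0.301
pile-frame tcp mm [-135.6  -34.9   17.6] force [ 0.8  0.5 -3.6] yaw err 0.0013 open 0.301 t 37.3
pile-frame tcp mm [-137.2  -34.8   17.1] force [-0.4  0.6 -4.2] yaw err 0.0015 open 0.295 t 37.3
pile-frame tcp mm [-138.5  -34.8   16.6] force [-0.6 -0.2 -3. ] yaw err 0.0015 open 0.301 t 37.4
```

View pics/w29.png

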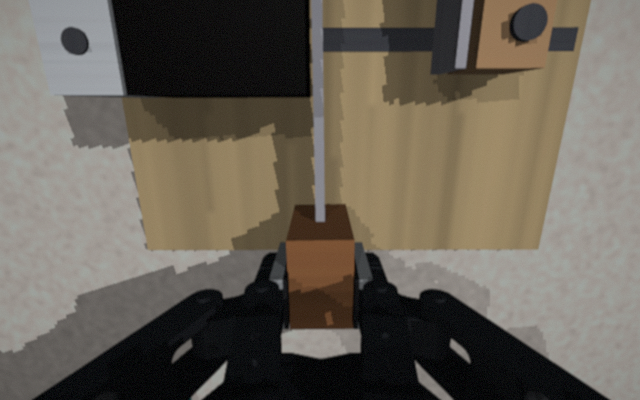

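View pics/s29.png

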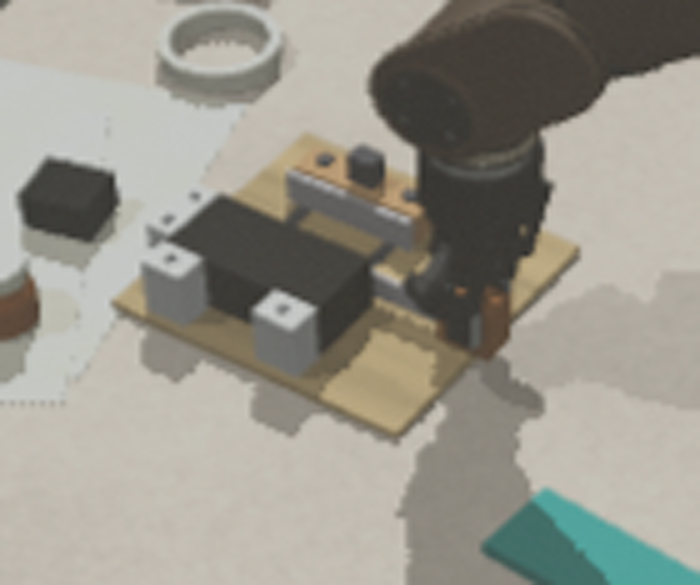

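```bash
python3 -m jog '[{"grip":0.85,"xyz":[0,-0.01,0],"dr":[0,0,0]},{"grip":0.85,"xyz":[0,-0.02,0],"dr":[0,0,0]},{"grip":0.85,"xyz":[0,-0.03,0],"dr":[0,0,0]},{"grip":0.85,"xyz":[0,-0.04,0],"dr":[0,0,0]},{"grip":0.85,"xyz":[0,-0.045,0],"dr":[0,0,0]},{"grip":0.85,"xyz":[0,-0.045,0],"dr":[0,0,0]},{"grip":0.85,"xyz":[0,-0.045,0],"dr":[0,0,0]}]'
python3 - <<'E'
from h import *
pf(); im,c=cam('wrist'); cv2.imwrite('pics/w30.png',im); pf(); im,c=cam('top'); pf()
cv2.imwrite('pics/t30.png',cv2.resize(im[110:240,260:400],None,fx=5,fy=4.5,interpolation=cv2.INTER_CUBIC))
E
```

```text
time: 37.97
eef_pos: [0.5204, 0.0296, 0.0245]
tcp_rot: [-0.638, 0.77, 0.0, -0.0]
contact_force: [-0.3, 0.5, -3.8]
opening: 0.302
pile-frame tcp mm [-94.  -34.7  16.5] force [-0.4  0.4 -3.8] yaw err 0.0017 open 0.302 t 38.0
pile-frame tcp mm [-94.6 -34.7  16.3] force [ 0.4  0.7 -4.5] yaw err 0.0017 open 0.301 t 38.0
pile-frame tcp mm [-94.9 -34.7  16.2] force [ 0.6 -0.3 -3.7] yaw err 0.0018 open 0.299 t 38.1
```

View pics/w30.png

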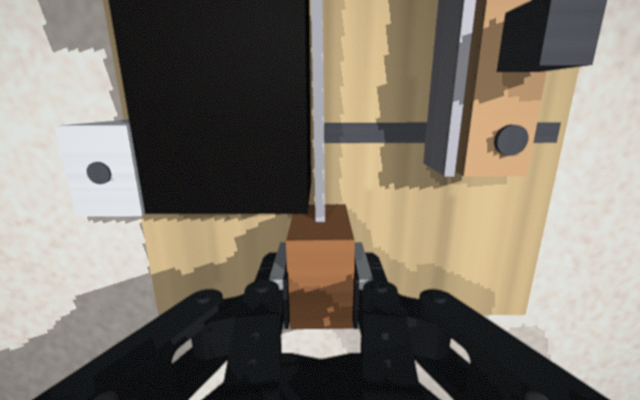

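View pics/t30.png

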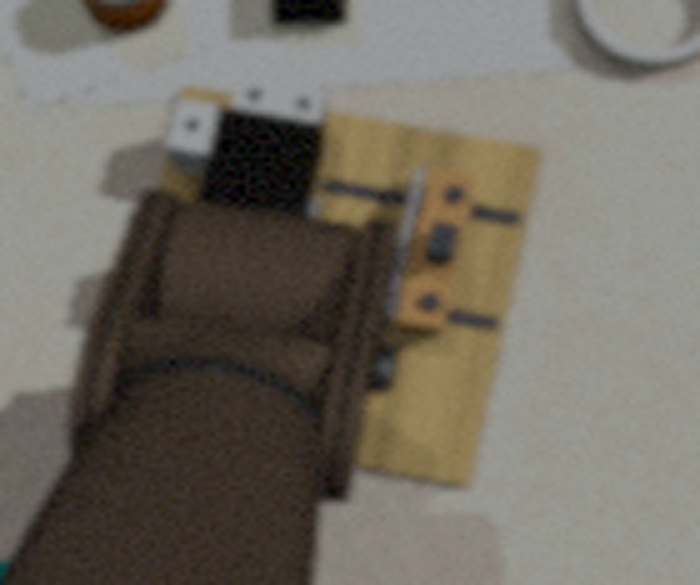

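```bash
python3 - <<'E'
from h import *
c=ctrl.get_calibration('top'); Rw=np.array(c['R']).T; cc=(-Rw@np.array(c['t']),Rw,np.array(c['mtx']))
print(W2P(ray((260+313/5,110+203/4.5),cc,0.036)))
E
python3 -m jog '[{"grip":0.85,"xyz":[-0.001,-0.004,0],"dr":[0,0,0]},{"grip":0.85,"xyz":[-0.002,-0.004,0.001],"dr":[0,0,0]},{"grip":0.85,"xyz":[-0.003,-0.004,0.002],"dr":[0,0,0]},{"grip":0.85,"xyz":[-0.003,-0.004,0.003],"dr":[0,0,0]},{"grip":0.85,"xyz":[-0.003,-0.004,0.0035],"dr":[0,0,0]},{"grip":0.85,"xyz":[-0.003,-0.004,0.0035],"dr":[0,0,0]}]'
python3 -c "
from h import *
pf()"
```

```text
[[ 14.76174563 -33.94238127  28.        ]]
time: 38.57
eef_pos: [0.525, 0.0314, 0.0213]
tcp_rot: [-0.638, 0.77, -0.0, 0.0]
contact_force: [-0.6, -3.0, -2.4]
opening: 0.298
pile-frame tcp mm [-89.8 -32.   13.3] force [-0.1 -3.1 -2.4] yaw err 0.0012 open 0.298 t 38.6
```

```bash
python3 -m jog '[{"grip":0.85,"xyz":[0.0005,0,0.001],"dr":[0,0,0]},{"grip":0.85,"xyz":[0.0005,0,0.0015],"dr":[0,0,0]},{"grip":0.85,"xyz":[0.0005,0,0.0015],"dr":[0,0,0]}]'
python3 -c "
from h import *
pf()"
```

```text
time: 38.82
eef_pos: [0.525, 0.0314, 0.0212]
tcp_rot: [-0.638, 0.77, 0.0, -0.0]
contact_force: [-4.1, -2.4, 6.3]
opening: 0.301
pile-frame tcp mm [-89.8 -32.   13.2] force [-3.6 -3.2  6.3] yaw err 0.0014 open 0.301 t 38.8
```

```bash
python3 -m jog '[{"grip":0.6,"xyz":[0,0,-0.001],"dr":[0,0,0]},{"grip":0.4,"xyz":[0,0,-0.001],"dr":[0,0,0]},{"grip":0.2,"xyz":[0,0,-0.001],"dr":[0,0,0]},{"grip":0.2,"xyz":[0,0,-0.001],"dr":[0,0,0]},{"grip":0.2,"xyz":[0,0,-0.02],"dr":[0,0,0]},{"grip":0.2,"xyz":[0,0,-0.06],"dr":[0,0,0]},{"grip":0.2,"xyz":[0,0,-0.1],"dr":[0,0,0]},{"grip":0.2,"xyz":[0,0,-0.14],"dr":[0,0,0]},{"grip":0.2,"xyz":[0,-0.03,-0.17],"dr":[0,0,0]},{"grip":0.2,"xyz":[0,-0.05,-0.18],"dr":[0,0,0]},{"grip":0.2,"xyz":[0,-0.05,-0.18],"dr":[0,0,0]}]'
python3 - <<'E'
from h import *
pf(); im,c=cam('wrist'); cv2.imwrite('pics/w31.png',im); 
np.save('c31.npy',np.array([*c[0],*c[1].ravel(),*c[2].ravel()]))
x0,y0=230,0
cr=cv2.resize(im[y0:y0+260,x0:x0+240],None,fx=3,fy=2.3,interpolation=cv2.INTER_CUBIC); cr=np.clip(cr*1.5,0,255).astype(np.uint8)
cv2.imwrite('pics/w31c.png',cr)
E
```

```text
time: 39.73
eef_pos: [0.5789, 0.0211, 0.2052]
tcp_rot: [-0.638, 0.77, -0.004, 0.004]
contact_force: [-0.6, -1.1, -0.5]
opening: 0.798
pile-frame tcp mm [-35.  -32.1 197.2] force [-0.4 -1.2 -0.5] yaw err 0.0017 open 0.798 t 39.7
```

View pics/w31c.png

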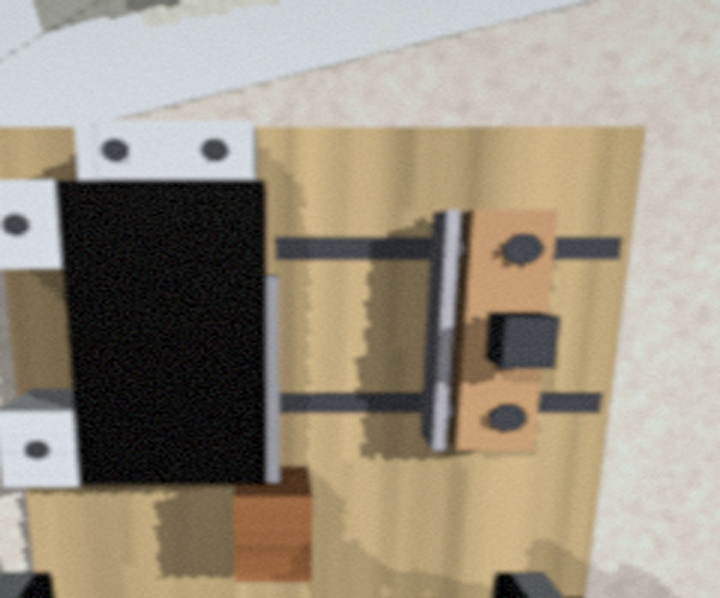

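```bash
python3 - <<'E'
from h import *
a=np.load('c31.npy'); c=(a[:3],a[3:12].reshape(3,3),a[12:].reshape(3,3))
f=lambda P,z: np.round(W2P(ray(np.array(P,float)/[3,2.3]+[230,0],c,z)),1)[:,:2].tolist()
print('tip',f([(266,275),(278,275)],0.033)); print('strip',f([(445,210),(430,450)],0.038)); print('grip',f([(506,315),(557,315),(554,366),(505,366)],0.063))
print('handle top',f([(234,497),(311,496)],0.053))
print('stop inner top corners',f([(79,180),(255,180)],0.058))
im=cv2.imread('pics/w31.png'); cv2.imwrite('pics/w31g.png',cv2.resize(im[80:210,350:450],None,fx=6,fy=4.6,interpolation=cv2.INTER_CUBIC))
go(P2W(0,-108.3,120),TH)
E
```

```text
tip [[24.6, -30.1], [24.6, -33.9]]
strip [[50.3, -85.1], [-49.7, -85.3]]
grip [[11.1, -100.8], [11.1, -115.8], [-8.5, -116.5], [-8.5, -101.9]]
handle top [[-66.4, -19.7], [-65.9, -44.9]]
stop inner top corners [[59.8, 23.0], [59.9, -27.1]]
now [0.576  0.0217 0.202 ] shift [ 0.0764 -0.0374  0.0741] dr [-0.004 -0.003 -1.569] dr [-0.004  0.004  1.573] q6 1.62 t 39.8
```

View pics/w31g.png

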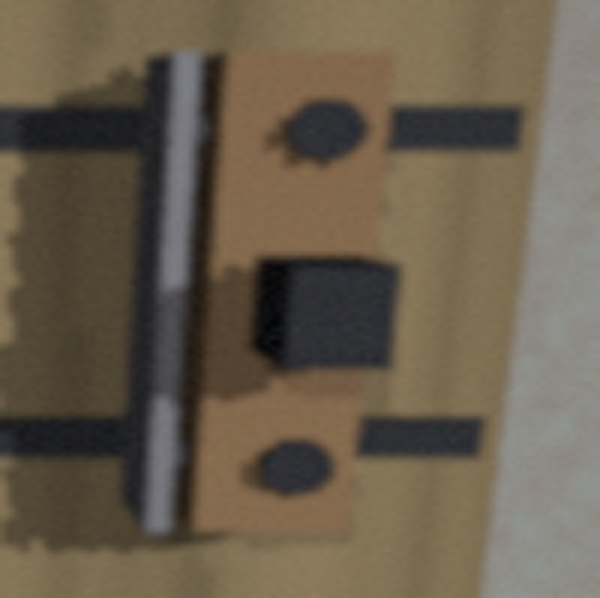

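```bash
python3 -m jog '[{"grip":0.2,"xyz":[0.02,-0.01,0],"dr":[0,0,-0.12]},{"grip":0.2,"xyz":[0.04,-0.02,0.01],"dr":[0,0,-0.24]},{"grip":0.2,"xyz":[0.06,-0.03,0.02],"dr":[0,0,-0.36]},{"grip":0.2,"xyz":[0.076,-0.037,0.03],"dr":[0,0,-0.48]},{"grip":0.2,"xyz":[0.076,-0.037,0.04],"dr":[0,0,-0.6]},{"grip":0.2,"xyz":[0.076,-0.037,0.05],"dr":[0,0,-0.72]},{"grip":0.2,"xyz":[0.076,-0.037,0.06],"dr":[0,0,-0.84]},{"grip":0.2,"xyz":[0.076,-0.037,0.07],"dr":[0,0,-0.96]},{"grip":0.2,"xyz":[0.076,-0.037,0.074],"dr":[0,0,-1.08]},{"grip":0.2,"xyz":[0.076,-0.037,0.074],"dr":[0,0,-1.2]},{"grip":0.2,"xyz":[0.076,-0.037,0.074],"dr":[0,0,-1.32]},{"grip":0.2,"xyz":[0.076,-0.037,0.074],"dr":[0,0,-1.44]}]'
python3 -m jog '[{"grip":0.2,"xyz":[0,0,0],"dr":[0,0,-0.12]},{"grip":0.2,"xyz":[0,0,0],"dr":[0,0,-0.13]},{"grip":0.2,"xyz":[0,0,0],"dr":[0,0,-0.13]}]'
python3 - <<'E'
from h import *
pf(); go(P2W(1,-108.5,36),TH); im,c=cam('wrist'); cv2.imwrite('pics/w32.png',im); go(P2W(1,-108.5,36),TH)
E
```

```text
time: 40.78
eef_pos: [0.5937, -0.0585, 0.1229]
tcp_rot: [0.988, -0.155, -0.003, -0.0]
contact_force: [0.4, -1.0, -0.4]
opening: 0.801
time: 41.03
eef_pos: [0.5944, -0.0588, 0.1238]
tcp_rot: [0.996, -0.094, -0.002, -0.0]
contact_force: [1.1, -0.4, 0.2]
opening: 0.804
pile-frame tcp mm [  -4.7 -107.7  115.8] force [ 1.1 -0.1  0.2] yaw err 1.5696 open 0.804 t 41.0
now [ 0.5944 -0.0588  0.1238] shift [0.006  0.0008 0.0798] dr [-0.     0.004 -0.001] dr [6.00e-03 1.00e-03 3.14e+00] q6 -0.08 t 41.0
now [ 0.5947 -0.0589  0.1242] shift [0.0056 0.0008 0.0802] dr [-0.     0.003 -0.001] dr [4.00e-03 1.00e-03 3.14e+00] q6 -0.08 t 41.1
```

View pics/w32.png

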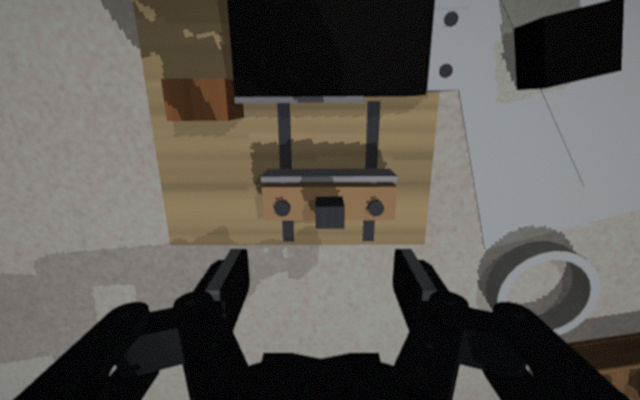

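```bash
python3 -m jog '[{"grip":0.6,"xyz":[0.005,0.001,0.01],"dr":[0,0,0]},{"grip":0.6,"xyz":[0.005,0.001,0.03],"dr":[0,0,0]},{"grip":0.6,"xyz":[0.005,0.001,0.05],"dr":[0,0,0]},{"grip":0.6,"xyz":[0.005,0.001,0.06],"dr":[0,0,0]},{"grip":0.6,"xyz":[0.005,0.001,0.06],"dr":[0,0,0]},{"grip":0.6,"xyz":[0.005,0.001,0.06],"dr":[0,0,0]}]' 25
python3 - <<'E'
from h import *
im,c=cam('wrist'); cv2.imwrite('pics/w33.png',im);pf(); go(P2W(1,-108.5,36),TH)
E
```

```text
time: 41.58
eef_pos: [0.6003, -0.0612, 0.0646]
tcp_rot: [0.996, -0.094, -0.001, -0.0]
contact_force: [0.7, -1.1, 0.3]
opening: 0.403
pile-frame tcp mm [   2.4 -109.1   57.8] force [ 0.5 -0.4  0.4] yaw err 1.5713 open 0.403 t 41.6
now [ 0.6011 -0.0615  0.0658] shift [-0.0014 -0.0006  0.0218] dr [ 0. -0.  0.] dr [ 1.000e-03  0.000e+00 -3.141e+00] q6 -0.08 t 41.6
```

View pics/w33.png

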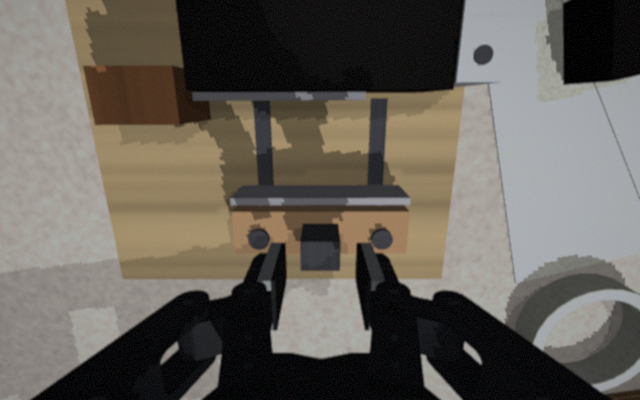

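Centred on the grip block at px (320,248). Lower and close on it.

```bash
python3 -m jog '[{"grip":0.6,"xyz":[-0.001,0,0.01],"dr":[0,0,0]},{"grip":0.6,"xyz":[-0.001,0,0.018],"dr":[0,0,0]},{"grip":0.6,"xyz":[-0.001,0,0.021],"dr":[0,0,0]},{"grip":0.6,"xyz":[-0.001,0,0.021],"dr":[0,0,0]},{"grip":0.9,"xyz":[-0.001,0,0.021],"dr":[0,0,0]},{"grip":0.9,"xyz":[-0.001,0,0.021],"dr":[0,0,0]},{"grip":0.9,"xyz":[-0.001,0,0.021],"dr":[0,0,0]},{"grip":0.9,"xyz":[-0.001,0,0.021],"dr":[0,0,0]},{"grip":0.9,"xyz":[-0.001,0,0.021],"dr":[0,0,0]}]' 30
python3 - <<'E'
from h import *
im,c=cam('wrist'); cv2.imwrite('pics/w34.png',im);pf()
np.save('c34.npy',np.array([*c[0],*c[1].ravel(),*c[2].ravel()]))
E
```

```text
time: 42.38
eef_pos: [0.5999, -0.0612, 0.0446]
tcp_rot: [0.996, -0.093, 0.0, 0.0]
contact_force: [1.1, -0.4, -2.6]
opening: 0.227
pile-frame tcp mm [   1.1 -109.    36.6] force [ 1.2  0.2 -2.7] yaw err 1.5718 open 0.223 t 42.4
```

View pics/w34.png

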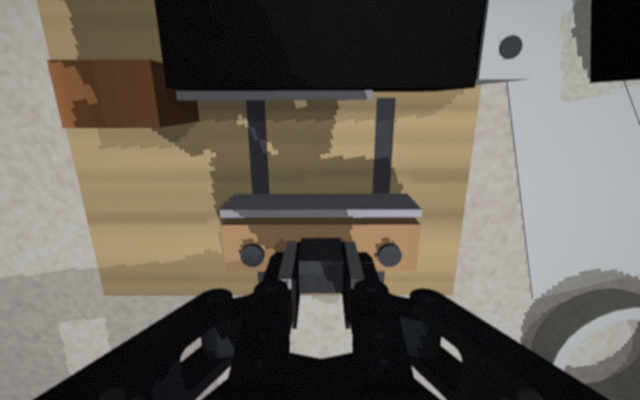

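```bash
python3 -m jog '[{"grip":0.9,"xyz":[0,-0.005,0],"dr":[0,0,0]},{"grip":0.9,"xyz":[0,-0.01,0],"dr":[0,0,0]},{"grip":0.9,"xyz":[0,-0.015,0],"dr":[0,0,0]},{"grip":0.9,"xyz":[0,-0.02,0],"dr":[0,0,0]},{"grip":0.9,"xyz":[0,-0.025,0],"dr":[0,0,0]},{"grip":0.9,"xyz":[0,-0.03,0],"dr":[0,0,0]},{"grip":0.9,"xyz":[0,-0.035,0],"dr":[0,0,0]},{"grip":0.9,"xyz":[0,-0.04,0],"dr":[0,0,0]},{"grip":0.9,"xyz":[0,-0.044,0],"dr":[0,0,0]},{"grip":0.9,"xyz":[0,-0.046,0],"dr":[0,0,0]},{"grip":0.9,"xyz":[0,-0.046,0],"dr":[0,0,0]}]'
python3 - <<'E'
from h import *
pf();im,c=cam('wrist'); cv2.imwrite('pics/w35.png',im);pf()
np.save('c35.npy',np.array([*c[0],*c[1].ravel(),*c[2].ravel()]))
x0,y0=160,60
cr=cv2.resize(im[y0:y0+190,x0:x0+260],None,fx=3,fy=3,interpolation=cv2.INTER_CUBIC); cr=np.clip(cr*1.5,0,255).astype(np.uint8)
cv2.imwrite('pics/w35c.png',cr)
E
```

```text
time: 43.35
eef_pos: [0.6085, -0.0151, 0.0446]
tcp_rot: [0.996, -0.093, 0.0, -0.0]
contact_force: [0.9, -1.7, -2.1]
opening: 0.225
pile-frame tcp mm [  0.9 -62.1  36.6] force [ 1.2 -1.5 -2.1] yaw err 1.5720 open 0.225 t 43.4
pile-frame tcp mm [  0.9 -62.1  36.6] force [ 1.6 -0.8 -1.9] yaw err 1.5718 open 0.225 t 43.4
```

View pics/w35c.png

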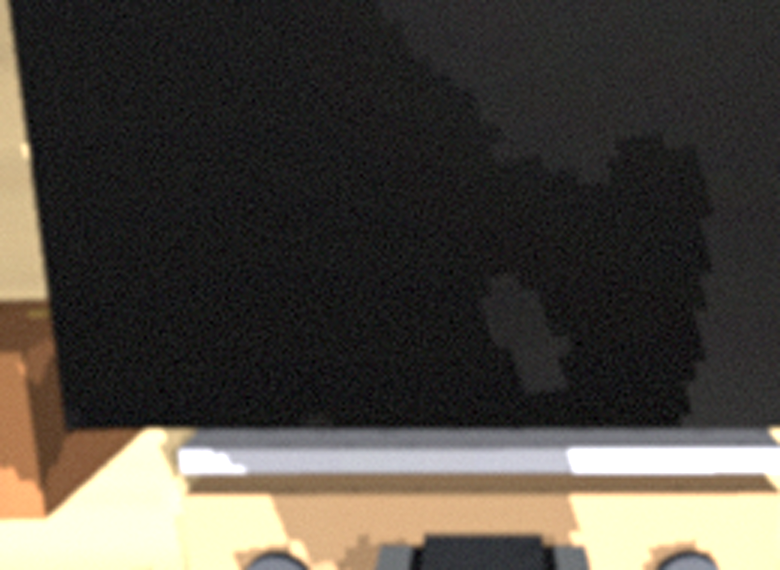

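```bash
python3 -m jog '[{"grip":0.9,"xyz":[0,-0.001,0],"dr":[0,0,0]},{"grip":0.9,"xyz":[0,-0.002,0],"dr":[0,0,0]},{"grip":0.9,"xyz":[0,-0.003,0],"dr":[0,0,0]}]';  python3 -c "
from h import *
pf()"
python3 -m jog '[{"grip":0.9,"xyz":[0,-0.001,0],"dr":[0,0,0]},{"grip":0.9,"xyz":[0,-0.0015,0],"dr":[0,0,0]},{"grip":0.9,"xyz":[0,-0.002,0],"dr":[0,0,0]}]';  python3 -c "
from h import *
pf()"
```

```text
time: 43.65
eef_pos: [0.6089, -0.0133, 0.0447]
tcp_rot: [0.996, -0.093, 0.0, 0.0]
contact_force: [0.2, -4.8, -2.2]
opening: 0.223
pile-frame tcp mm [  0.9 -60.3  36.7] force [ 1.1 -4.7 -2.2] yaw err 1.5718 open 0.223 t 43.6
time: 43.9
eef_pos: [0.6093, -0.0111, 0.0446]
tcp_rot: [0.996, -0.093, 0.0, 0.0]
contact_force: [0.4, -3.8, -2.3]
opening: 0.225
pile-frame tcp mm [  0.9 -58.1  36.6] force [ 1.1 -3.7 -2.3] yaw err 1.5717 open 0.225 t 43.9
```

```bash
for i in 1 2; do python3 -m jog '[{"grip":0.9,"xyz":[0,-0.0005,0],"dr":[0,0,0]},{"grip":0.9,"xyz":[0,-0.001,0],"dr":[0,0,0]},{"grip":0.9,"xyz":[0,-0.001,0],"dr":[0,0,0]}]' >/dev/null;  python3 -c "
from h import *
pf()"; done
python3 - <<'E'
from h import *
im,c=cam('wrist'); cv2.imwrite('pics/w36.png',im);pf()
x0,y0=160,60
cr=cv2.resize(im[y0:y0+190,x0:x0+260],None,fx=3,fy=3,interpolation=cv2.INTER_CUBIC); cr=np.clip(cr*1.5,0,255).astype(np.uint8)
cv2.imwrite('pics/w36c.png',cr)
E
```

```text
pile-frame tcp mm [  0.9 -56.9  36.6] force [ 0.5 -4.1 -0.8] yaw err 1.5718 open 0.226 t 44.1
pile-frame tcp mm [  0.9 -56.1  36.6] force [ 0.9 -5.4 -1. ] yaw err 1.5720 open 0.224 t 44.4
pile-frame tcp mm [  0.9 -56.1  36.6] force [ 1.7 -5.1 -0.9] yaw err 1.5719 open 0.224 t 44.5
```

View pics/w36c.png

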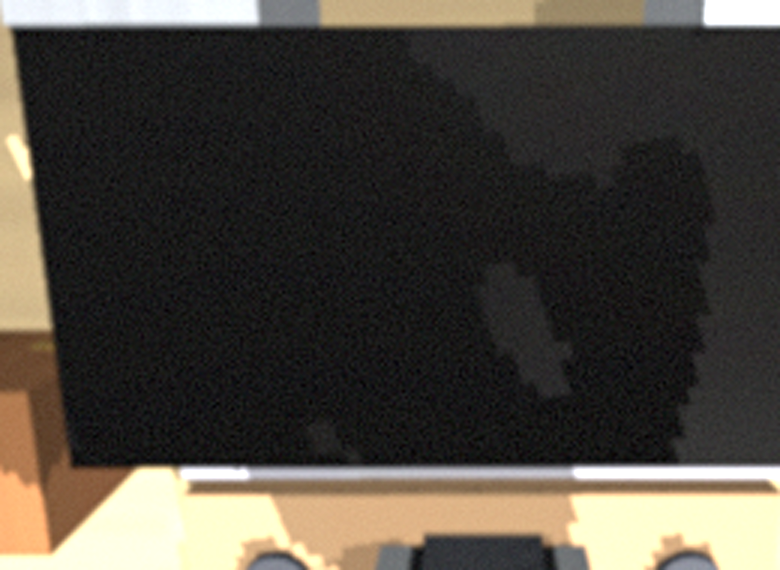

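```bash
python3 -m jog '[{"grip":0.9,"xyz":[0,-0.0005,0],"dr":[0,0,0]},{"grip":0.9,"xyz":[0,-0.001,0],"dr":[0,0,0]},{"grip":0.9,"xyz":[0,-0.001,0],"dr":[0,0,0]}]' >/dev/null;  python3 -c "
from h import *
pf()"; python3 -m jog '[{"grip":0.9,"xyz":[0,0,0],"dr":[0,0,0]},{"grip":0.9,"xyz":[0,0,0],"dr":[0,0,0]}]' >/dev/null;  python3 -c "
from h import *
pf()"
```

```text
pile-frame tcp mm [  0.9 -55.5  36.6] force [ 0.7 -5.4 -1.9] yaw err 1.5721 open 0.230 t 44.7
pile-frame tcp mm [  0.9 -55.4  36.6] force [ 1.2 -4.8 -1.9] yaw err 1.5720 open 0.223 t 44.9
```

```bash
python3 -m jog '[{"grip":0.9,"xyz":[0,0.001,0],"dr":[0,0,0]},{"grip":0.9,"xyz":[0,0.001,0],"dr":[0,0,0]}]' >/dev/null;  python3 -c "
from h import *
pf()"; python3 -m jog '[{"grip":0.75,"xyz":[0,0.001,0],"dr":[0,0,0]},{"grip":0.6,"xyz":[0,0.001,0],"dr":[0,0,0]},{"grip":0.6,"xyz":[0,0.001,0],"dr":[0,0,0]},{"grip":0.6,"xyz":[0,0.001,-0.01],"dr":[0,0,0]},{"grip":0.6,"xyz":[0,0.001,-0.03],"dr":[0,0,0]},{"grip":0.6,"xyz":[0,0.001,-0.06],"dr":[0,0,0]},{"grip":0.6,"xyz":[0,0.001,-0.1],"dr":[0,0,0]},{"grip":0.4,"xyz":[0,0.001,-0.14],"dr":[0,0,0]},{"grip":0.2,"xyz":[0,0.001,-0.17],"dr":[0,0,0]},{"grip":0.2,"xyz":[0,0.001,-0.17],"dr":[0,0,0]}]'
python3 - <<'E'
from h import *
pf();im,c=cam('wrist'); cv2.imwrite('pics/w37.png',im);
np.save('c37.npy',np.array([*c[0],*c[1].ravel(),*c[2].ravel()]))
x0,y0=200,40
cr=cv2.resize(im[y0:y0+190,x0:x0+240],None,fx=3,fy=3,interpolation=cv2.INTER_CUBIC); cr=np.clip(cr*1.5,0,255).astype(np.uint8)
cv2.imwrite('pics/w37c.png',cr)
E
```

```text
pile-frame tcp mm [  0.9 -55.5  36.7] force [ 1.4 -1.5 -1.1] yaw err 1.5714 open 0.225 t 45.0
time: 45.87
eef_pos: [0.6137, -0.0104, 0.2254]
tcp_rot: [0.996, -0.093, 0.008, 0.0]
contact_force: [1.2, 0.4, 0.5]
opening: 0.796
pile-frame tcp mm [  5.2 -56.5 217.4] force [1.1 0.6 0.5] yaw err 1.5721 open 0.796 t 45.9
```

View pics/w37c.png

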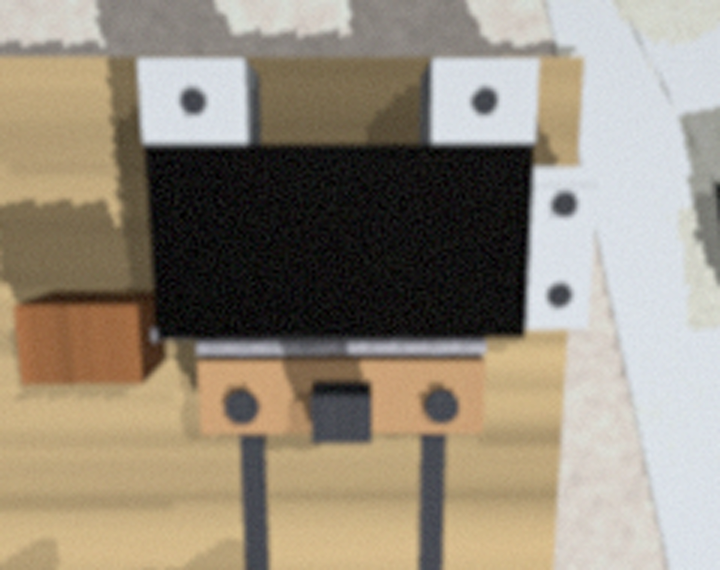

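```bash
python3 - <<'E'
from h import *
a=np.load('c37.npy'); c=(a[:3],a[3:12].reshape(3,3),a[12:].reshape(3,3))
f=lambda P,z: np.round(W2P(ray(np.array(P,float)/3+[200,40],c,z)),1)[:,:2].tolist()
print('grip',f([(313,386),(369,385),(370,441),(313,441)],0.063))
print('rail back edge',f([(200,434),(481,434)],0.038),'rail/strip line',f([(198,358),(484,356)],0.038))
print('pile',f([(148,147),(532,147),(523,335),(160,335)],0.056))
print('handle',f([(17,303),(145,383),(17,383),(150,303)],0.053))
a=np.load('c34.npy'); im=cv2.imread('pics/w34.png')
go(P2W(-89.8,-32,120),TH-np.pi/2)
E
```

```text
grip [[-8.2, -44.3], [9.9, -44.0], [10.3, -62.7], [-8.5, -62.6]]
rail back edge [[-49.3, -66.5], [50.4, -66.8]] rail/strip line [[-48.7, -39.4], [50.4, -38.9]]
pile [[-58.1, 28.9], [60.2, 29.2], [60.3, -28.9], [-57.9, -28.8]]
handle [[-104.0, -18.8], [-64.4, -45.2], [-106.7, -45.1], [-61.1, -18.9]]
now [ 0.6122 -0.0102  0.2214] shift [-0.0944 -0.0247  0.0924] dr [-0.009 -0.008  1.572] dr [ 0.008 -0.009 -1.57 ] q6 0.00 t 45.9
```

```bash
python3 -m jog '[{"grip":0.2,"xyz":[-0.02,-0.005,0],"dr":[0,0,0.12]},{"grip":0.2,"xyz":[-0.04,-0.01,0],"dr":[0,0,0.24]},{"grip":0.2,"xyz":[-0.06,-0.016,0.01],"dr":[0,0,0.36]},{"grip":0.2,"xyz":[-0.08,-0.021,0.02],"dr":[0,0,0.48]},{"grip":0.2,"xyz":[-0.094,-0.025,0.03],"dr":[0,0,0.6]},{"grip":0.2,"xyz":[-0.094,-0.025,0.04],"dr":[0,0,0.72]},{"grip":0.2,"xyz":[-0.094,-0.025,0.05],"dr":[0,0,0.84]},{"grip":0.2,"xyz":[-0.094,-0.025,0.06],"dr":[0,0,0.96]},{"grip":0.2,"xyz":[-0.094,-0.025,0.07],"dr":[0,0,1.08]},{"grip":0.2,"xyz":[-0.094,-0.025,0.08],"dr":[0,0,1.2]},{"grip":0.2,"xyz":[-0.094,-0.025,0.09],"dr":[0,0,1.32]},{"grip":0.2,"xyz":[-0.094,-0.025,0.092],"dr":[0,0,1.44]}]'
python3 -m jog '[{"grip":0.2,"xyz":[0,0,0],"dr":[0,0,0.12]},{"grip":0.2,"xyz":[0,0,0],"dr":[0,0,0.132]},{"grip":0.2,"xyz":[0,0,0],"dr":[0,0,0.132]},{"grip":0.2,"xyz":[0,0,0],"dr":[0,0,0.132]}]'
python3 - <<'E'
from h import *
pf(); im,c=cam('wrist'); cv2.imwrite('pics/w38.png',im); go(P2W(-89.5,-32,15),TH-np.pi/2)
E
```

```text
time: 46.92
eef_pos: [0.5192, 0.0325, 0.1193]
tcp_rot: [-0.685, 0.729, 0.003, -0.002]
contact_force: [-0.2, -0.6, -0.0]
opening: 0.8
time: 47.25
eef_pos: [0.5213, 0.0321, 0.1222]
tcp_rot: [-0.638, 0.77, 0.0, -0.0]
contact_force: [0.7, -0.3, 0.1]
opening: 0.8
pile-frame tcp mm [-93.5 -32.  114.2] force [ 0.7 -0.2  0.1] yaw err 0.0023 open 0.800 t 47.2
now [0.5215 0.0321 0.1224] shift [-0.     -0.0039  0.0994] dr [0.    0.    0.002] dr [-0.00e+00  1.00e-03 -3.14e+00] q6 1.62 t 47.3
```

View pics/w38.png

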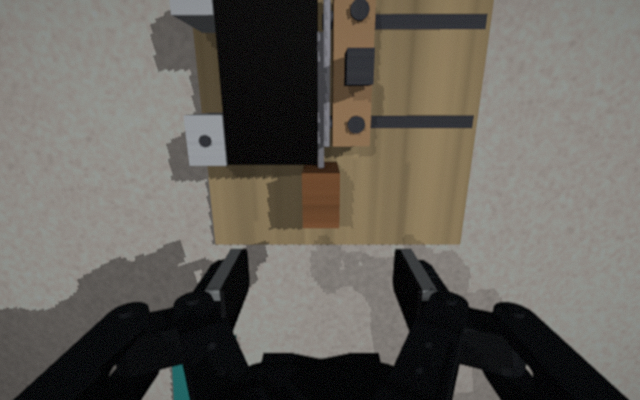

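```bash
python3 -m jog '[{"grip":0.2,"xyz":[0,-0.002,0.03],"dr":[0,0,0]},{"grip":0.2,"xyz":[0,-0.002,0.06],"dr":[0,0,0]},{"grip":0.2,"xyz":[0,-0.002,0.085],"dr":[0,0,0]},{"grip":0.2,"xyz":[0,-0.002,0.097],"dr":[0,0,0]},{"grip":0.2,"xyz":[0,-0.002,0.099],"dr":[0,0,0]},{"grip":0.4,"xyz":[0,-0.002,0.099],"dr":[0,0,0]},{"grip":0.55,"xyz":[0,-0.002,0.099],"dr":[0,0,0]}]' 40
python3 - <<'E'
from h import *
pf(); im,c=cam('wrist'); cv2.imwrite('pics/w39.png',im); pf()
E
```

```text
time: 47.88
eef_pos: [0.525, 0.0315, 0.025]
tcp_rot: [-0.638, 0.77, -0.001, 0.001]
contact_force: [0.1, 0.2, 0.8]
opening: 0.527
pile-frame tcp mm [-89.8 -32.   17. ] force [0.  0.2 0.8] yaw err 0.0002 open 0.527 t 47.9
pile-frame tcp mm [-89.5 -31.9  17.4] force [0.3 0.1 0.3] yaw err 0.0002 open 0.457 t 47.9
```

View pics/w39.png

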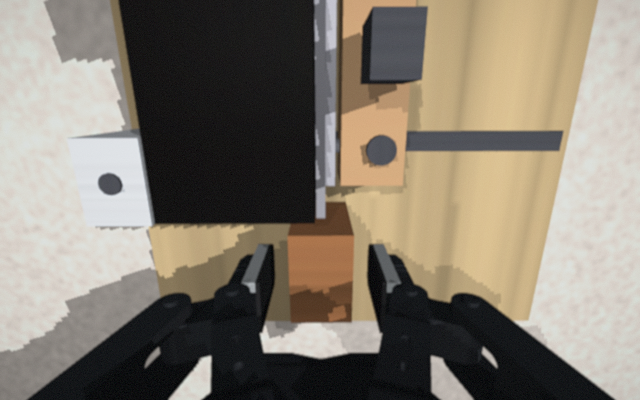

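```bash
python3 -m jog '[{"grip":0.55,"xyz":[0,0,0.003],"dr":[0,0,0]},{"grip":0.65,"xyz":[0,0,0.003],"dr":[0,0,0]},{"grip":0.85,"xyz":[0,0,0.003],"dr":[0,0,0]},{"grip":0.85,"xyz":[0,0,0.003],"dr":[0,0,0]},{"grip":0.85,"xyz":[0,0,0.003],"dr":[0,0,0]},{"grip":0.85,"xyz":[0,0,0.003],"dr":[0,0,0]}]' 50
python3 - <<'E'
from h import *
pf(); im,c=cam('wrist'); cv2.imwrite('pics/w40.png',im[:260,200:450]); pf()
E
```

```text
time: 48.43
eef_pos: [0.5244, 0.0317, 0.0216]
tcp_rot: [-0.638, 0.77, -0.0, 0.001]
contact_force: [-0.3, 1.7, 5.8]
opening: 0.298
pile-frame tcp mm [-90.5 -31.9  13.6] force [-0.6  1.7  5.8] yaw err 0.0000 open 0.298 t 48.4
pile-frame tcp mm [-90.5 -31.9  13.6] force [-1.   1.5  5.6] yaw err 0.0000 open 0.298 t 48.5
```

View pics/w40.png

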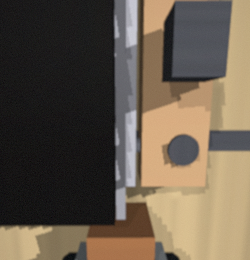

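```bash
python3 -m jog '[{"grip":0.85,"xyz":[0,0,-0.001],"dr":[0,0,0]},{"grip":0.85,"xyz":[0,0.003,-0.002],"dr":[0,0,0]},{"grip":0.85,"xyz":[0,0.008,-0.002],"dr":[0,0,0]},{"grip":0.85,"xyz":[0,0.013,-0.002],"dr":[0,0,0]},{"grip":0.85,"xyz":[0,0.018,-0.002],"dr":[0,0,0]},{"grip":0.85,"xyz":[0,0.022,-0.002],"dr":[0,0,0]},{"grip":0.85,"xyz":[0,0.025,-0.002],"dr":[0,0,0]}]'
python3 - <<'E'
from h import *
pf(); im,c=cam('wrist'); cv2.imwrite('pics/w41.png',im[:260,200:450]); pf()
E
```

```text
time: 49.07
eef_pos: [0.498, 0.0365, 0.0222]
tcp_rot: [-0.638, 0.77, 0.0, -0.0]
contact_force: [1.9, 2.2, -4.4]
opening: 0.296
pile-frame tcp mm [-117.2  -32.1   14.2] force [ 1.5  2.5 -4.4] yaw err -0.0000 open 0.296 t 49.1
pile-frame tcp mm [-117.6  -32.    14.2] force [-1.   2.5 -2.6] yaw err 0.0001 open 0.298 t 49.1
```

View pics/w41.png

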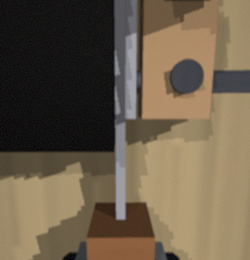

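```bash
python3 -m jog '[{"grip":0.85,"xyz":[0,0.004,0],"dr":[0,0,0]},{"grip":0.85,"xyz":[0,0.009,0],"dr":[0,0,0]},{"grip":0.85,"xyz":[0,0.014,0],"dr":[0,0,0]},{"grip":0.85,"xyz":[0,0.019,0],"dr":[0,0,0]},{"grip":0.85,"xyz":[0,0.023,0],"dr":[0,0,0]},{"grip":0.85,"xyz":[0,0.026,0],"dr":[0,0,0]},{"grip":0.85,"xyz":[0,0.026,0],"dr":[0,0,0]}]'
python3 - <<'E'
from h import *
pf(); im,c=cam('wrist'); cv2.imwrite('pics/w42.png',im[:260,200:450]); pf()
im,c=cam('side'); cv2.imwrite('pics/s42.png',cv2.resize(im[150:280,240:380],None,fx=5,fy=4.5,interpolation=cv2.INTER_CUBIC))
im,c=cam('top'); cv2.imwrite('pics/t42.png',cv2.resize(im[110:240,260:400],None,fx=5,fy=4.5,interpolation=cv2.INTER_CUBIC))
E
```

```text
time: 49.7
eef_pos: [0.4725, 0.0413, 0.0225]
tcp_rot: [-0.638, 0.77, 0.0, -0.001]
contact_force: [-0.6, 0.6, -1.3]
opening: 0.295
pile-frame tcp mm [-143.2  -32.1   14.5] force [-0.7  0.5 -1.3] yaw err -0.0001 open 0.295 t 49.7
pile-frame tcp mm [-143.1  -32.1   14.5] force [-1.1  0.7 -2.9] yaw err -0.0001 open 0.295 t 49.8
```

View pics/w42.png

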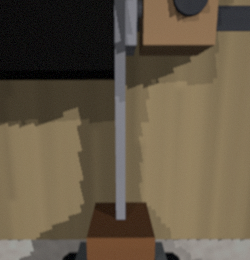

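View pics/t42.png

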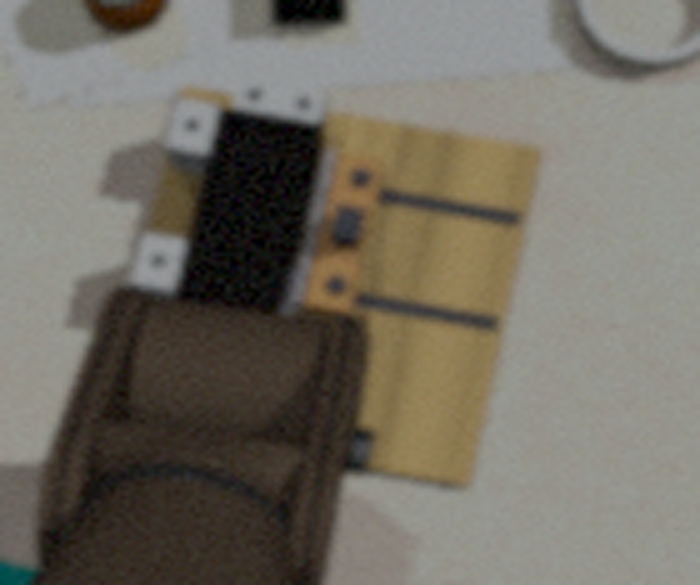

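```bash
python3 -m jog '[{"grip":0.85,"xyz":[0,-0.003,0],"dr":[0,0,0]},{"grip":0.85,"xyz":[0,-0.008,0],"dr":[0,0,0]},{"grip":0.85,"xyz":[0,-0.013,0],"dr":[0,0,0]},{"grip":0.85,"xyz":[0,-0.018,0],"dr":[0,0,0]},{"grip":0.85,"xyz":[0,-0.023,0],"dr":[0,0,0]},{"grip":0.85,"xyz":[0,-0.028,0],"dr":[0,0,0]},{"grip":0.85,"xyz":[0,-0.033,0],"dr":[0,0,0]},{"grip":0.85,"xyz":[0,-0.038,0],"dr":[0,0,0]},{"grip":0.85,"xyz":[0,-0.043,0],"dr":[0,0,0]},{"grip":0.85,"xyz":[0,-0.048,0],"dr":[0,0,0]},{"grip":0.85,"xyz":[0,-0.051,0],"dr":[0,0,0]},{"grip":0.85,"xyz":[0,-0.052,0],"dr":[0,0,0]}]'
python3 - <<'E'
from h import *
pf(); im,c=cam('wrist'); cv2.imwrite('pics/w43.png',im[:260,200:450]); pf()
E
```

```text
time: 50.85
eef_pos: [0.5254, 0.0313, 0.0227]
tcp_rot: [-0.637, 0.77, -0.0, 0.0]
contact_force: [-0.7, 2.9, -2.9]
opening: 0.298
pile-frame tcp mm [-89.4 -32.   14.7] force [-1.3  2.7 -2.9] yaw err -0.0003 open 0.298 t 50.9
pile-frame tcp mm [-89.3 -32.1  14.7] force [ 0.2  2.4 -4.8] yaw err -0.0003 open 0.298 t 50.9
```

View pics/w43.png

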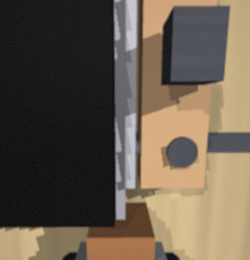

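```bash
python3 -m jog '[{"grip":0.85,"xyz":[0,0.003,0],"dr":[0,0,0]},{"grip":0.85,"xyz":[0,0.008,0],"dr":[0,0,0]},{"grip":0.85,"xyz":[0,0.014,0],"dr":[0,0,0]},{"grip":0.85,"xyz":[0,0.02,0],"dr":[0,0,0]},{"grip":0.85,"xyz":[0,0.026,0],"dr":[0,0,0]},{"grip":0.85,"xyz":[0,0.032,0],"dr":[0,0,0]},{"grip":0.85,"xyz":[0,0.038,0],"dr":[0,0,0]},{"grip":0.85,"xyz":[0,0.044,0],"dr":[0,0,0]},{"grip":0.85,"xyz":[0,0.05,0],"dr":[0,0,0]},{"grip":0.85,"xyz":[0,0.055,0],"dr":[0,0,0]},{"grip":0.85,"xyz":[0,0.058,0],"dr":[0,0,0]},{"grip":0.85,"xyz":[0,0.06,0],"dr":[0,0,0]}]'
python3 -c "
from h import *
pf()"
python3 -m jog '[{"grip":0.85,"xyz":[0,0.005,0],"dr":[0,0,0]},{"grip":0.85,"xyz":[0,0.012,0],"dr":[0,0,0]},{"grip":0.85,"xyz":[0,0.02,0],"dr":[0,0,0]},{"grip":0.85,"xyz":[0,0.027,0],"dr":[0,0,0]},{"grip":0.85,"xyz":[0,0.032,0],"dr":[0,0,0]},{"grip":0.85,"xyz":[0,0.032,0],"dr":[0,0,0]}]'
python3 - <<'E'
from h import *
pf(); im,c=cam('wrist'); cv2.imwrite('pics/w44.png',im); pf()
im,c=cam('side'); cv2.imwrite('pics/s44.png',cv2.resize(im[150:280,240:380],None,fx=5,fy=4.5,interpolation=cv2.INTER_CUBIC))
E
```

```text
time: 51.9
eef_pos: [0.4653, 0.0426, 0.0226]
tcp_rot: [-0.638, 0.77, -0.0, -0.0]
contact_force: [2.1, 1.6, -3.6]
opening: 0.291
pile-frame tcp mm [-150.6  -32.2   14.6] force [ 1.8  1.9 -3.6] yaw err -0.0001 open 0.291 t 51.9
time: 52.4
eef_pos: [0.4319, 0.049, 0.0218]
tcp_rot: [-0.638, 0.77, 0.001, -0.001]
contact_force: [-0.7, -0.8, -3.9]
opening: 0.294
pile-frame tcp mm [-184.5  -32.2   13.8] force [-0.5 -0.9 -3.9] yaw err -0.0002 open 0.294 t 52.4
pile-frame tcp mm [-183.4  -32.2   14.2] force [ 0.1 -0.3 -3.5] yaw err -0.0002 open 0.296 t 52.5
```

View pics/w44.png

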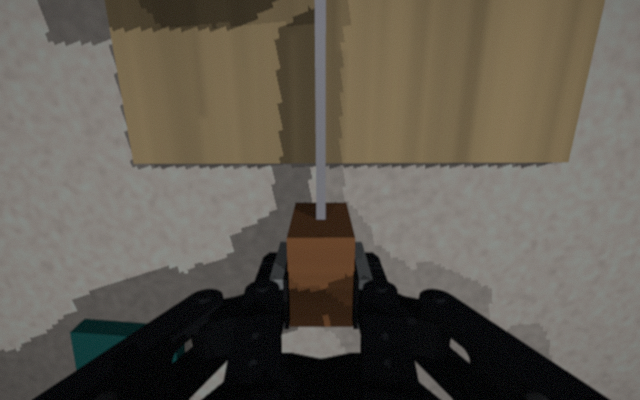

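View pics/s44.png

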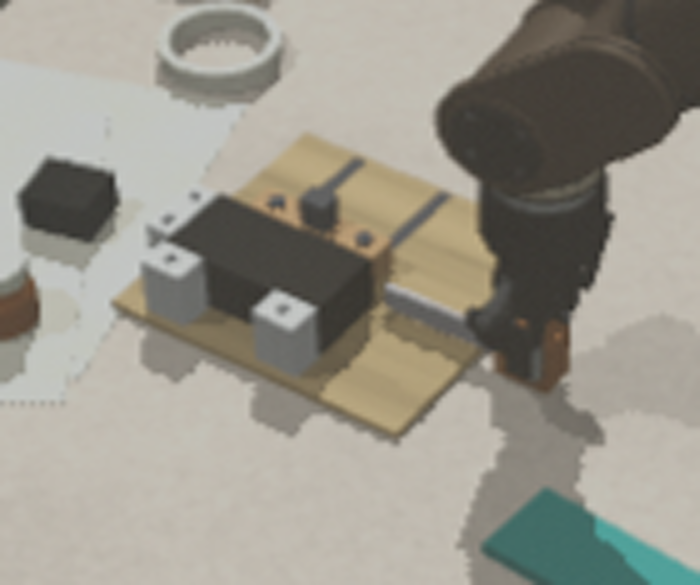

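```bash
python3 -m jog '[{"grip":0.85,"xyz":[0,0,-0.01],"dr":[0,0,0]},{"grip":0.85,"xyz":[0,0,-0.03],"dr":[0,0,0]},{"grip":0.85,"xyz":[0,0,-0.06],"dr":[0,0,0]},{"grip":0.85,"xyz":[0,0,-0.09],"dr":[0,0,0]},{"grip":0.85,"xyz":[0,0,-0.115],"dr":[0,0,0]},{"grip":0.85,"xyz":[0,0,-0.12],"dr":[0,0,0]},{"grip":0.85,"xyz":[0,0,-0.12],"dr":[0,0,0]}]'
python3 -c "
from h import *
pf(); go([0.4675,-0.4342,0.13],-np.pi/2)"
```

```text
time: 53.08
eef_pos: [0.4363, 0.0484, 0.1454]
tcp_rot: [-0.638, 0.77, -0.002, 0.002]
contact_force: [0.2, 0.2, -4.4]
opening: 0.3
pile-frame tcp mm [-180.1  -31.9  137.4] force [ 0.2  0.2 -4.4] yaw err -0.0002 open 0.300 t 53.1
now [0.4363 0.0484 0.1454] shift [ 0.4682 -0.1209  0.016 ] dr [-0.006 -0.    -0.188] dr [-0.     0.01   2.953] q6 1.64 t 53.1
```

```bash
python3 -m jog '[{"grip":0.85,"xyz":[0.02,-0.006,0],"dr":[0,0,-0.01]},{"grip":0.85,"xyz":[0.055,-0.015,0],"dr":[0,0,-0.02]},{"grip":0.85,"xyz":[0.093,-0.025,0],"dr":[0,0,-0.04]},{"grip":0.85,"xyz":[0.131,-0.035,0],"dr":[0,0,-0.06]},{"grip":0.85,"xyz":[0.169,-0.045,0],"dr":[0,0,-0.08]},{"grip":0.85,"xyz":[0.207,-0.054,0],"dr":[0,0,-0.1]},{"grip":0.85,"xyz":[0.245,-0.064,0],"dr":[0,0,-0.12]},{"grip":0.85,"xyz":[0.283,-0.074,0],"dr":[0,0,-0.14]},{"grip":0.85,"xyz":[0.321,-0.084,0],"dr":[0,0,-0.16]},{"grip":0.85,"xyz":[0.359,-0.093,0],"dr":[0,0,-0.175]},{"grip":0.85,"xyz":[0.397,-0.103,0],"dr":[0,0,-0.188]},{"grip":0.85,"xyz":[0.43,-0.112,0],"dr":[0,0,-0.188]}]'
python3 -m jog '[{"grip":0.85,"xyz":[0.025,-0.006,0.01],"dr":[0,0,0]},{"grip":0.85,"xyz":[0.038,-0.009,0.016],"dr":[0,0,0]},{"grip":0.85,"xyz":[0.038,-0.009,0.016],"dr":[0,0,0]},{"grip":0.85,"xyz":[0.038,-0.009,0.016],"dr":[0,0,0]}]'
python3 - <<'E'
from h import *
go([0.4675,-0.4342,0.019],-np.pi/2)
im,c=cam('wrist'); cv2.imwrite('pics/w45.png',im)
hsv=cv2.cvtColor(im,cv2.COLOR_BGR2HSV)
go([0.4675,-0.4342,0.019],-np.pi/2)
im,c=cam('top'); cv2.imwrite('pics/t45.png',cv2.resize(im[110:270,280:520],None,fx=3,fy=3,interpolation=cv2.INTER_CUBIC))
E
```

```text
time: 54.08
eef_pos: [0.4624, -0.3963, 0.1391]
tcp_rot: [-0.707, 0.707, 0.002, 0.0]
contact_force: [1.3, 0.5, -3.2]
opening: 0.294
time: 54.42
eef_pos: [0.4714, -0.4317, 0.1228]
tcp_rot: [-0.707, 0.708, 0.003, 0.0]
contact_force: [0.5, 0.2, -2.4]
opening: 0.299
now [ 0.4714 -0.4317  0.1228] shift [0.0031 0.0034 0.1038] dr [ 0.004  0.005 -0.001] dr [ 0.009 -0.006  3.14 ] q6 0.67 t 54.4
now [ 0.4718 -0.4312  0.1238] shift [0.0034 0.004  0.1048] dr [ 0.003  0.004 -0.   ] dr [ 0.007 -0.005  3.141] q6 0.67 t 54.5
```

View pics/w45.png

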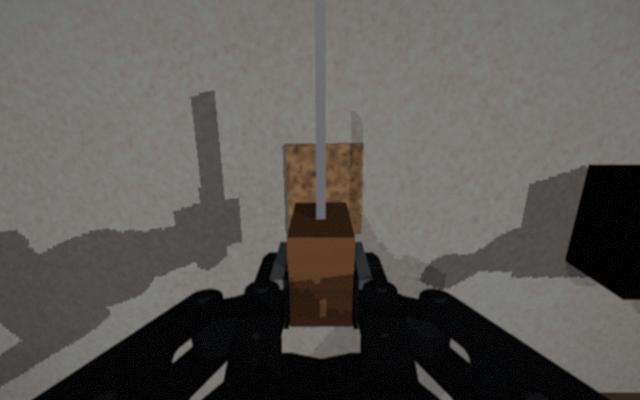

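View pics/t45.png

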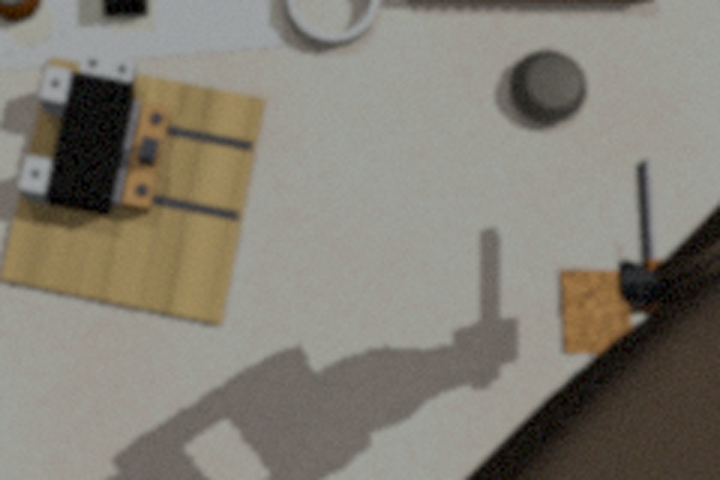

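```bash
python3 -m jog '[{"grip":0.85,"xyz":[0.003,0.004,0.03],"dr":[0,0,0]},{"grip":0.85,"xyz":[0.003,0.004,0.06],"dr":[0,0,0]},{"grip":0.85,"xyz":[0.003,0.004,0.08],"dr":[0,0,0]},{"grip":0.85,"xyz":[0.003,0.004,0.09],"dr":[0,0,0]},{"grip":0.85,"xyz":[0.003,0.004,0.095],"dr":[0,0,0]},{"grip":0.85,"xyz":[0.003,0.004,0.095],"dr":[0,0,0]},{"grip":0.85,"xyz":[0.003,0.004,0.095],"dr":[0,0,0]}]'
python3 - <<'E'
from h import *
im,c=cam('wrist'); cv2.imwrite('pics/w46.png',im)
go([0.4675,-0.4342,0.0175],-np.pi/2)
print(ray([(320,239)],c,st()[1][2]-0.0138+0.045))
E
```

```text
time: 55.1
eef_pos: [0.4697, -0.4362, 0.0331]
tcp_rot: [0.707, -0.707, 0.001, 0.0]
contact_force: [0.1, -0.7, -3.7]
opening: 0.295
now [ 0.4699 -0.4367  0.0337] shift [-0.0025  0.0025  0.0162] dr [-0.002 -0.003  0.   ] dr [ 0.004 -0.004 -3.141] q6 0.66 t 55.1
[[ 0.49429356 -0.43603946  0.0648998 ]]
```

View pics/w46.png

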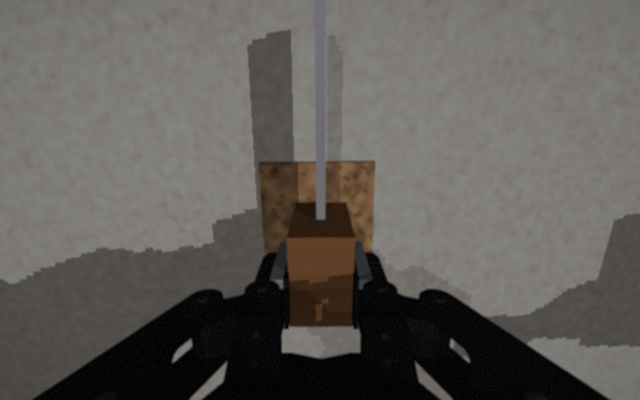

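```bash
python3 -m jog '[{"grip":0.85,"xyz":[-0.002,0.003,0.006],"dr":[0,0,0]},{"grip":0.85,"xyz":[-0.002,0.003,0.011],"dr":[0,0,0]},{"grip":0.85,"xyz":[-0.002,0.003,0.0145],"dr":[0,0,0]},{"grip":0.85,"xyz":[-0.002,0.003,0.0155],"dr":[0,0,0]},{"grip":0.85,"xyz":[-0.002,0.003,0.0155],"dr":[0,0,0]},{"grip":0.85,"xyz":[-0.002,0.003,0.0155],"dr":[0,0,0]}]'
python3 -c "
from h import *
go([0.4675,-0.4342,0.0168],-np.pi/2)"
```

```text
time: 55.65
eef_pos: [0.4659, -0.434, 0.0167]
tcp_rot: [-0.707, 0.707, -0.0, -0.0]
contact_force: [-2.5, 1.1, 1.5]
opening: 0.297
now [ 0.4659 -0.434   0.0167] shift [ 0.0002 -0.0016 -0.0001] dr [ 0. -0. -0.] dr [-0.    -0.     3.141] q6 0.66 t 55.6
```

```bash
python3 -m jog '[{"grip":0.6,"xyz":[0,0,0],"dr":[0,0,0]},{"grip":0.4,"xyz":[0,0,0],"dr":[0,0,0]},{"grip":0.1,"xyz":[0,0,0],"dr":[0,0,0]},{"grip":0.1,"xyz":[0,0,-0.003],"dr":[0,0,0]},{"grip":0.1,"xyz":[0,0,-0.02],"dr":[0,0,0]},{"grip":0.1,"xyz":[0,0,-0.06],"dr":[0,0,0]},{"grip":0.1,"xyz":[0,0,-0.1],"dr":[0,0,0]},{"grip":0.1,"xyz":[0,0,-0.14],"dr":[0,0,0]},{"grip":0.1,"xyz":[0,0,-0.18],"dr":[0,0,0]},{"grip":0.1,"xyz":[0,0,-0.2],"dr":[0,0,0]},{"grip":0.1,"xyz":[0,0,-0.2],"dr":[0,0,0]}]'
python3 - <<'E'
from h import *
im,c=cam('wrist'); cv2.imwrite('pics/w47.png',im)
np.save('c47.npy',np.array([*c[0],*c[1].ravel(),*c[2].ravel()]))
x0,y0=230,40
cv2.imwrite('pics/w47c.png',cv2.resize(im[y0:y0+190,x0:x0+190],None,fx=3,fy=3,interpolation=cv2.INTER_CUBIC))
go([0.56,0.055,0.23],TH-np.pi/2)
E
```

```text
time: 56.57
eef_pos: [0.4682, -0.4366, 0.2248]
tcp_rot: [-0.707, 0.707, -0.007, -0.001]
contact_force: [0.7, -1.3, 0.3]
opening: 0.899
now [ 0.4672 -0.4353  0.221 ] shift [-0.4903 -0.0928 -0.0119] dr [-0.006 -0.006  0.188] dr [ 0.009 -0.009 -2.954] q6 0.66 t 56.6
```

View pics/w47c.png

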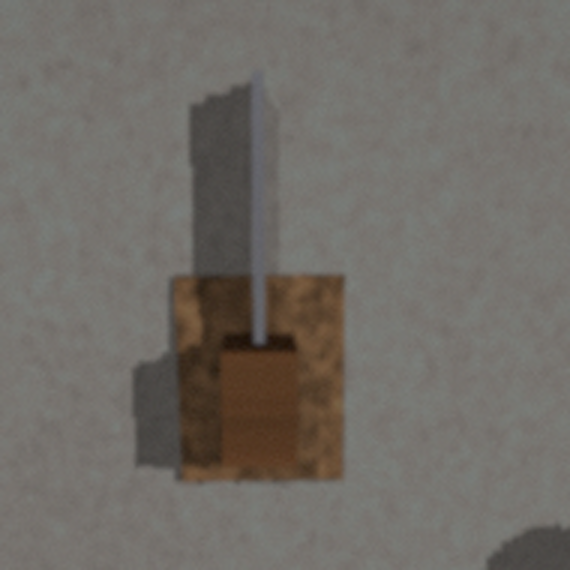

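```bash
python3 - <<'E'
from h import *
a=np.load('c47.npy'); c=(a[:3],a[3:12].reshape(3,3),a[12:].reshape(3,3))
f=lambda P,z: ray(np.array(P,float)/3+[230,40],c,z)[:,:2]
pad=f([(174,277),(343,276),(343,478),(180,480)],0.003); h=f([(221,351),(298,351),(299,468),(222,466)],0.048); b=f([(258,75),(260,340)],0.028)
print(pad.mean(0),h.mean(0)); v=b[0]-b[1]; print('blade yaw',np.arctan2(v[1],v[0]),'org from tip',b[0]-[0.11,0])
E
python3 -m jog '[{"grip":0.1,"xyz":[-0.49,-0.093,-0.01],"dr":[0,0,0.188]},{"grip":0.1,"xyz":[-0.49,-0.093,-0.01],"dr":[0,0,0.188]},{"grip":0.1,"xyz":[-0.49,-0.093,-0.01],"dr":[0,0,0.188]},{"grip":0.1,"xyz":[-0.49,-0.093,-0.01],"dr":[0,0,0.188]},{"grip":0.1,"xyz":[-0.49,-0.093,-0.01],"dr":[0,0,0.188]},{"grip":0.1,"xyz":[-0.49,-0.093,-0.01],"dr":[0,0,0.188]},{"grip":0.1,"xyz":[-0.49,-0.093,-0.01],"dr":[0,0,0.188]},{"grip":0.1,"xyz":[-0.49,-0.093,-0.01],"dr":[0,0,0.188]},{"grip":0.1,"xyz":[-0.49,-0.093,-0.01],"dr":[0,0,0.188]},{"grip":0.1,"xyz":[-0.49,-0.093,-0.01],"dr":[0,0,0.188]},{"grip":0.1,"xyz":[-0.49,-0.093,-0.01],"dr":[0,0,0.188]},{"grip":0.1,"xyz":[-0.49,-0.093,-0.01],"dr":[0,0,0.188]}]'
python3 -m jog '[{"grip":0.1,"xyz":[0,0,0],"dr":[0,0,0]},{"grip":0.1,"xyz":[0,0,0],"dr":[0,0,0]}]'
python3 - <<'E'
from h import *
pf(); im,c=cam('wrist'); cv2.imwrite('pics/w48.png',im)
np.save('c48.npy',np.array([*c[0],*c[1].ravel(),*c[2].ravel()]))
fit(im,c,0.056,PILE)
x0,y0=220,0
cr=cv2.resize(im[y0:y0+250,x0:x0+260],None,fx=3,fy=2.4,interpolation=cv2.INTER_CUBIC);cv2.imwrite('pics/w48c.png',np.clip(cr*1.7,0,255).astype(np.uint8))
E
```

```text
[ 0.47188932 -0.43451908] [ 0.47035037 -0.43454097]
blade yaw 0.0040425012720902605 org from tip [ 0.46862183 -0.43422563]
time: 57.62
eef_pos: [0.5579, 0.0586, 0.224]
tcp_rot: [-0.638, 0.77, 0.001, -0.001]
contact_force: [0.9, -1.1, 0.8]
opening: 0.9
time: 57.78
eef_pos: [0.558, 0.0585, 0.224]
tcp_rot: [-0.639, 0.769, 0.001, -0.001]
contact_force: [0.4, -0.5, -0.2]
opening: 0.9
pile-frame tcp mm [-62.5   0.7 216. ] force [ 0.5 -0.4 -0.2] yaw err 0.0041 open 0.900 t 57.8
board xy [0.6197 0.0463] size [ 60.4 118.9] yaw -0.177
```

View pics/w48c.png

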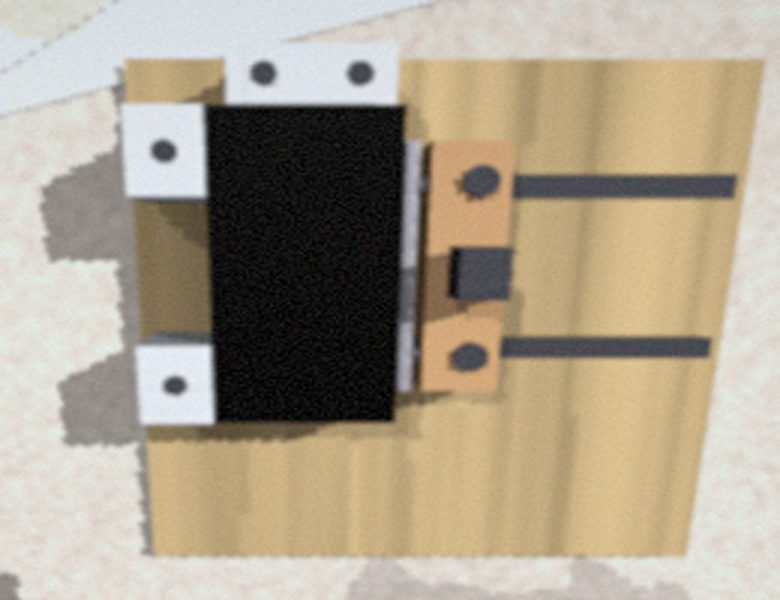

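```bash
python3 -c "
from h import *
go(P2W(-170,-10,180),TH-np.pi/2)"
python3 -m jog '[{"grip":0.1,"xyz":[0.01,0.03,0.01],"dr":[0,0,0]},{"grip":0.1,"xyz":[0.01,0.06,0.02],"dr":[0,0,0]},{"grip":0.1,"xyz":[0.01,0.09,0.03],"dr":[0,0,0]},{"grip":0.1,"xyz":[0.01,0.108,0.036],"dr":[0,0,0]},{"grip":0.1,"xyz":[0.01,0.108,0.036],"dr":[0,0,0]},{"grip":0.1,"xyz":[0.01,0.108,0.036],"dr":[0,0,0]}]'
python3 - <<'E'
from h import *
pf(); im,c=cam('wrist'); cv2.imwrite('pics/w49.png',im)
np.save('c49.npy',np.array([*c[0],*c[1].ravel(),*c[2].ravel()]))
x0,y0=220,0
cr=cv2.resize(im[y0:y0+140,x0:x0+180],None,fx=4.4,fy=4.2,interpolation=cv2.INTER_CUBIC);cv2.imwrite('pics/w49c.png',np.clip(cr*4.0,0,255).astype(np.uint8))
im,c=cam('side'); cv2.imwrite('pics/s49.png',np.clip(cv2.resize(im[170:270,250:370],None,fx=6,fy=6,interpolation=cv2.INTER_CUBIC)*3.0,0,255).astype(np.uint8))
cv2.imwrite('pics/s49f.png',im)
im,c=cam('top'); cv2.imwrite('pics/t49.png',im)
E
```

```text
now [0.558  0.0571 0.2242] shift [0.0091 0.1078 0.0365] dr [ 0.003 -0.001  0.002] dr [ 1.00e-03  5.00e-03 -3.14e+00] q6 1.68 t 57.8
time: 58.33
eef_pos: [0.4502, 0.0656, 0.1893]
tcp_rot: [-0.637, 0.771, 0.0, -0.0]
contact_force: [0.3, 0.4, 0.1]
opening: 0.901
pile-frame tcp mm [-169.6  -12.4  181.3] force [0.3 0.4 0.1] yaw err -0.0021 open 0.901 t 58.3
```

View pics/w49c.png

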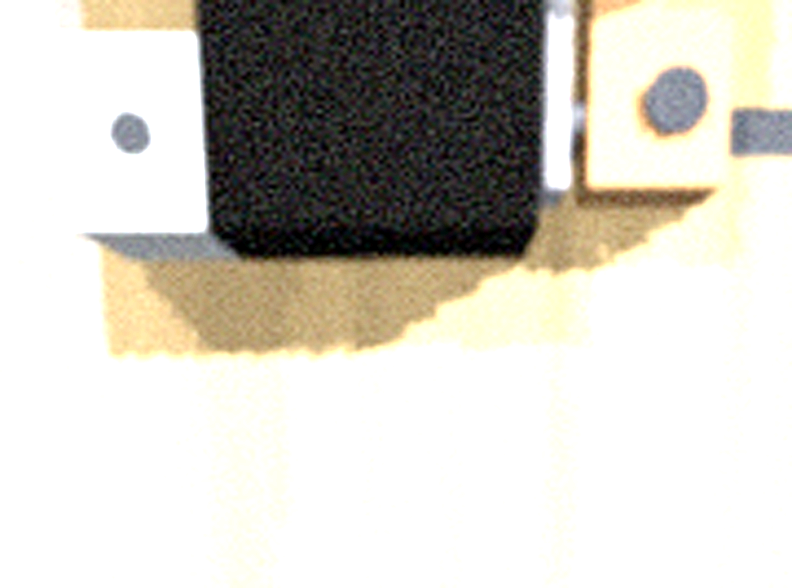

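View pics/s49.png

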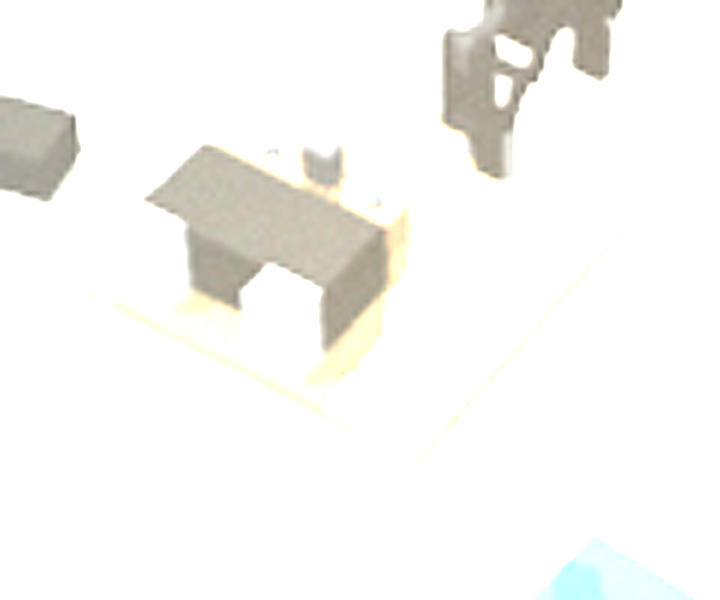

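View pics/t49.png

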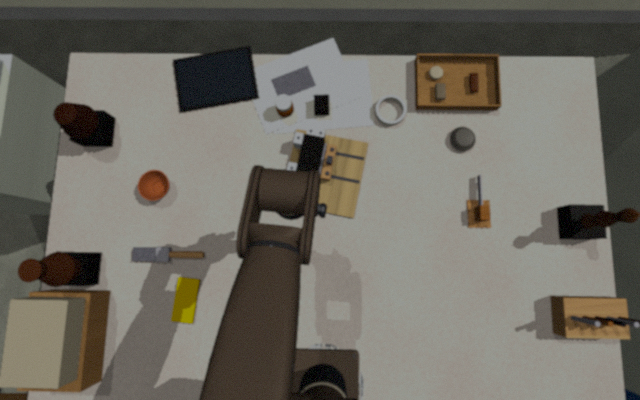

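```bash
python3 - <<'E'
from h import *
a=np.load('c49.npy'); c=(a[:3],a[3:12].reshape(3,3),a[12:].reshape(3,3))
f=lambda P,z: np.round(W2P(ray(np.array(P,float)/[4.4,4.2]+[220,0],c,z)),1)[:,:2].tolist()
print('foot of end face',f([(240,258),(523,258)],0.008),'top edge',f([(210,234),(541,218)],0.056),'block top end',f([(209,234)],0.058),'block foot',f([(110,258)],0.008))
# expected px of mid-height corner positions
for z in (8,20,32,44,56): print(z,np.round((proj(np.r_[P2W(-60,-30,z-8)],c)-[220,0])*[4.4,4.2],0))
im=cv2.imread('pics/w49.png'); print(im[40:64,330].max(1).tolist())
E
```

```text
foot of end face [[-59.6, 30.3], [-59.8, -29.9]] top edge [[-60.7, 29.2], [-58.0, -30.5]] block top end [[-60.9, 29.1]] block foot [[-59.6, 58.0]]
8 [[523. 259.]]
20 [[527. 253.]]
32 [[530. 245.]]
44 [[534. 238.]]
56 [[538. 229.]]
[12, 16, 11, 9, 8, 9, 9, 10, 6, 16, 12, 9, 10, 15, 12, 2, 2, 4, 8, 0, 11, 30, 43, 51]
```

All checks agree, and the gripper is clear of everything. Handing in.

```bash
python3 -c "
from h import *
print(ctrl.sign_off(), st()[0]['time'])"
```

```text
the job is handed in; nothing more can be done
the job is handed in; nothing more can be done
```

The job is done and handed in at about 58 s of robot time; it reports no verdict, so what follows rests on my own checks.

- **Pile:** All four black boards are stacked in the corner, each pressed against the end stop and fence (about 6–11 N), with a squaring push on both open sides afterwards. My last images put the end face of the pile at x ≈ -60 mm and its sides at y ≈ ±30 mm, within about 1 mm of flush at the foot. One top-edge corner, picked by eye, read 2 mm off in x.
- **Feeler and guide:** I slid the blade in to about 70 % of the pile's length. I then brought the guide up to a travel of about 63.3 mm, roughly 2 mm of spring on the blade.
- **Feeling the fit:** I drew the blade back to about 26 % and pushed it in again. I saw no sign of it leaving the guide, then drew it straight out. The guide has been left as set; afterwards I checked it only by eye.
- **Home:** The feeler stands on its pad about 1.5 mm from the middle by its handle; a reading from the blade tip gave about 3 mm.
- **Other things:** The other things look undisturbed. The turquoise board was hidden by the arm in the last overhead picture.

The first grasp of the first board slid onto its top and nudged it a few millimetres; I measured again and regripped it lower. Sideways force on the tool was only 0.5–3 N during the feel, too small to measure the drag accurately.

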